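# Unlock, refill and start the glow-puck dispenser

### The job

Refill the glow-puck dispenser in the booth, in this order: with the two-pin spanner turn the recessed lock ring anticlockwise (seen from above) until it stops; throw the feed lever into its middle (two-dot, fill) notch; gather all the stray pucks from the bench into the scoop tray beside those already in it; tip the tray so that every puck goes into the hopper; then throw the lever into its three-dot (run) notch. At the end the spanner stands in its rest again, the empty tray stands flat on the bench, and the mug, tape, disc cases, adaptor and torch have been left alone.

Things in the scene. Friction and masses are not known exactly. Their poses are not given: they have to be found in the camera images.
- ring_face (a point): centre of the lock ring's top face: a flat steel disc with a dark centre dot, 7 mm below the top of an aluminium fixed module (110 x 110 mm, 58 mm tall), seen through a round 63 mm opening in its cover. Its two holes, 10 mm wide and 11 mm deep, lie 22 mm either side of the centre along this point's x axis, which turns with the ring; z up
- lock_ring (a joint): angle of the lock ring, rad: starts near 0 (locked); grows anticlockwise seen from above; its stop (freed) is at 1.2. Stiff: needs about 0.12 N m, stays where left
- spanner_grip (a point): centre of the spanner's black handle: a block 46 mm along x, 18 mm along y (pinch it across y), 44 mm tall. Below it a 14 mm stem, then a steel crossbar 76 (along x) x 22 x 8 mm, its underside 50 mm below this point. 0.22 kg. It stands upright, z up. With the crossbar on the lock module's cover this point is 57 mm above ring_face and the pins are 9 mm deep in the holes
- spanner_pins (a point): point midway between the ends of the spanner's two pins, 66 mm below the handle's centre, same axes. The pins are round, 6 mm thick, 16 mm long, point down from the crossbar and lie 22 mm either side along x
- rest_top (a point): centre of the top face of the spanner's rest: a fixed black block 100 x 50 mm, 22 mm tall, with a slot 61 mm (along x) by 15 mm (along y) down through it. The spanner stands with both pins in the slot and the crossbar on the block, so its handle centre is 50 mm above this point; either way round is right
- knob (a point): centre of the feed lever's upright round black knob, 26 mm across, 42 mm tall. It is at the end of a steel arm and travels level on a 75 mm circle about a vertical pivot, which lies 75 mm along this point's +x axis (the axes turn with the lever). Under the arm is a notched steel quadrant with white dots, on an aluminium fixed module 120 x 110 mm, 60 mm tall
- feed_lever (a joint): angle of the feed lever, rad, grows anticlockwise seen from above (knob moves to the robot's right, -y): 0 one-dot (park) notch where it starts, 0.55 two-dot (fill), 1.1 three-dot (run); stops at -0.08 and 1.22. A spring plunger holds it in each notch and pulls it in from within about 0.08 rad; about 3 N at the knob pulls it out; between notches it moves easily
- tray_grip (a point): middle of the upright grip plate at the back of the black scoop tray: 16 mm thick along x (pinch it across x), 60 mm wide along y, top 19 mm above this point; tray underside 66 mm below it. The 4 mm floor, 120 mm wide, runs to the open pouring end 165 mm away along -x; side walls 4 mm thick, 30 mm tall. 0.25 kg empty. z up when standing. Slippery: pucks slide at about 25 degrees
- hopper_in (a point): centre of the inner floor of the hopper, a fixed open square aluminium box 160 x 160 mm outside with 6 mm walls; x and y along its sides; its floor is 6 mm above the bench
- hopper_rim (a point): centre of the hopper's mouth, 100 mm above the bench; opening 148 x 148 mm
- puck1_c (a point): a glow puck: plain off-white plastic disc, 40 mm across and 20 mm thick, about 30 g, all pucks alike; the point is its centre, half-way up. Starts in the tray.
- puck2_c (a point): a glow puck: plain off-white plastic disc, 40 mm across and 20 mm thick, about 30 g, all pucks alike; the point is its centre, half-way up. Starts in the tray.
- puck3_c (a point): a glow puck: plain off-white plastic disc, 40 mm across and 20 mm thick, about 30 g, all pucks alike; the point is its centre, half-way up. Starts as a stray on the bench, or is absent.
- puck4_c (a point): a glow puck: plain off-white plastic disc, 40 mm across and 20 mm thick, about 30 g, all pucks alike; the point is its centre, half-way up. Starts as a stray on the bench, or is absent.
- puck5_c (a point): a glow puck: plain off-white plastic disc, 40 mm across and 20 mm thick, about 30 g, all pucks alike; the point is its centre, half-way up. Starts as a stray on the bench, or is absent.
- puck6_c (a point): a glow puck: plain off-white plastic disc, 40 mm across and 20 mm thick, about 30 g, all pucks alike; the point is its centre, half-way up. Starts as a stray on the bench, or is absent.
- mug: bystander: white mug 76 mm wide, 90 mm tall; origin under its centre
- tape: bystander: black roll of tape 90 mm wide, 24 mm tall; origin under its centre
- discs: bystander: stack of three disc cases 125 x 140 mm, 30 mm tall; origin under its centre
- adaptor: bystander: small aluminium record adaptor, 38 mm wide, 9 mm thick, domed; not a puck; origin under its centre
- torch: bystander: dark pocket torch lying down, 110 mm long, 30 mm thick; origin under its middle
Things that resemble listed ones, but are neither listed nor needed, are in the scene too. Leave any black look-alike of the part that bears puck4_c alone.

How it is judged:
By the outcome, as a careful person would: the job done as asked, in the order asked, and still so for the second after the job is handed in, with the robot touching nothing.
Of puck3, puck4, puck5, puck6 only 2 to 4 are there at a start; the rules pass over those that are not, and their reading is None.
At some moment in a run one of puck3, puck4, puck5, puck6 may be knocked a few centimetres aside while the robot is not near it.
It also fails if it takes over 210 s, if anything falls off the work surface, if the arm or the gripper's body presses on something with over 40 N, if the wrist force passes 120 N, or if a joint passes its speed limit or range.

### The arm

A 7-joint arm with a two-finger parallel gripper is mounted at the origin on the work surface. World frame = base frame: x ahead of the robot, y to its left, z up, the work surface at z = 0. Lengths are in m, angles in rad, forces in N, time in s.
With the tool pointing down it reaches from about 0.425 to 0.95 m from the base axis. Payload 16.7 kg.
Tool frame: the origin (TCP) lies at the very end of the fingers, on their centre line; the grasp point (between the pads) lies 19 mm behind it; x points along the fingers, y is the direction in which the jaws open and shut, and the axes are right-handed (so a half turn about x gives the same grasp; the last joint's range is limited). The gripper opens to 94 mm and grips with 3 to 60 N. Pads are 16 mm wide; open, the fingers measure 119 mm over their backs; the gripper's body (75 mm by 177 mm) begins 78 mm behind the grasp point.
Start: joints at [0.963, 0.426, 0.074, 1.606, -0.034, 1.111, -0.067], TCP at [0.299, -0.605, 0.205] pointing down, gripper open.
Joint ranges: [-2.85, 2.85], [-0.5, 2.14], [-1.23, 1.37], [0.21, 2.46], [-1.02, 4.16], [0.16, 2.05], [-2.73, 2.73]. Speed limits (rad/s): [1.89, 1.89, 2.39, 2.39, 3.01, 3.01, 3.01].

### API

Orientations are given as a rotation vector (axis times angle).
In Python, from bench import r gives the robot as it stands.
- The arm moves only by the shell command python3 -m creep 'ROWS' [OPENING] [FORCE]. ROWS is JSON, a list of rows, each an object of numbers: "dx", "dy", "dz": the shift along the world's x, y, z in m; "rx", "ry", "rz": the turn, a rotation vector about the world's x, y, z in degrees. A call has 1 to 20 rows; each row is the pose to reach, as a shift and turn from the pose commanded when the call began; what a row does not reach only later rows make up. A row lasts 1/12 s, in which the tool goes at most 41.7 mm and 7.16 degrees, less where a joint would pass 70% of its speed; a pose out of reach is approached as far as the arm can. A call with a gripper value outside its range is refused whole. OPENING is the finger opening in m, from 0 to 0.094, set as the call begins (- or left out, the last holds). The fingers move at their own pace and stop on an object; FORCE is the grip in N (left out, the last holds). Time passes only in rows, so rows that repeat a pose let the fingers close. It gives the time, the measured TCP pose, the force and the opening at its end, in the units of the state.
- r.state(): the state, without advancing time (a new reading comes with each control period).
- r.read_camera(name): name is "side" or "top"; returns (picture, depth): 480x640x3 uint8, red, green, blue; 480x640 float32, m along the optical axis (not along the pixel's ray), 0 where there is no reading.
- r.camera_params(name): a dict with "fx", "fy", "cx", "cy" (pixels), "distortion" ([k1, k2, p1, p2, k3] as OpenCV has them; the pictures are not rectified), "R" (3x3) and "t" (3): a world point X has camera coordinates R X + t. Camera axes: x right, y down, z forward; pixel columns grow to the right and rows downward; lengths in m; the calibration is good to about 2 mm. A picture is of the moment at which its call begins. camera_params takes no time and is no camera call.
- r.job_done(): hands the job in, once; it reports no verdict.
The state is a dict: "time": time; "joint_positions": joint angles; "joint_velocities": joint speeds; "joint_efforts": joint torques, N m; "eef_pos": TCP position; "tool_rot": TCP orientation; "force": force on the tool from outside, world axes, zero at the start; "moment": the same for the moment, N m; "width": finger opening in m.
Only numpy, scipy, OpenCV 4.12 (cv2) and the standard library are available. Lean on these libraries where they do the work, as an engineer would, in place of code of your own. Each camera call takes 0.05 s, during which the arm holds its last target.

## Working session

There is one attempt and no reset: what is moved stays moved. The work goes in short steps, Python scripts to look and compute and a shell command to move; the robot and the scene stay as the last step left them, time stands still between calls to the robot, and variables do not carry over. Pictures are saved under pics/ and viewed, and the job is handed in when it is done.

```bash
ls; mkdir -p pics; python3 - <<'E'
from bench import r
import cv2,numpy as np
s=r.state(); print(s)
for n in ["side","top"]:
    im,d=r.read_camera(n); cv2.imwrite(f"pics/{n}0.png",im[:,:,::-1]); np.save(f"pics/{n}0.npy",d)
    p=r.camera_params(n); print(n,p)
E
```

```text
pics
{'time': 0.0, 'joint_positions': array([ 0.9625144 ,  0.42673762,  0.07383993,  1.60660783, -0.03412113,
        1.11077826, -0.06706137]), 'joint_velocities': array([-8.84718387e-05,  1.70211363e-03, -1.28814051e-03, -8.70114811e-04,
        4.56245357e-04, -6.88159921e-04, -1.66270060e-03]), 'joint_efforts': array([ 1.86529760e-04, -9.35823154e+01,  3.66672747e+00, -4.54185677e+01,
       -4.89959365e-02,  2.00576044e-02,  1.84059772e-04]), 'eef_pos': array([ 0.29872003, -0.60481774,  0.20477116]), 'tool_rot': array([ 1.96654548,  0.46051533, -1.96726894]), 'force': array([ 0.25195476, -0.96291254, -1.08351547]), 'moment': array([ 0.00857532, -0.01236613,  0.01500252]), 'width': 0.0940437443744383}
side {'fx': 488.9012622691853, 'fy': 488.9012622691853, 'cx': 326.8244844421096, 'cy': 240.21984350403272, 'distortion': array([-0.03050617,  0.        ,  0.        ,  0.        ,  0.        ]), 'R': array([[ 9.99459686e-01, -3.28590283e-02, -7.87103140e-04],
       [-1.86326396e-02, -5.46688891e-01, -8.37128473e-01],
       [ 2.70769276e-02,  8.36690827e-01, -5.47005758e-01]]), 't': array([-0.49585223,  0.09908168,  1.28579137])}
top {'fx': 442.5927443937694, 'fy': 442.5927443937694, 'cx': 313.4862578452609, 'cy': 249.4839600463987, 'distortion': array([-0.00196854,  0.        ,  0.        ,  0.        ,  0.        ]), 'R': array([[ 0.05111502, -0.99866747,  0.00710942],
       [-0.97816558, -0.05149903, -0.20134532],
       [ 0.20144315,  0.00333758, -0.97949452]]), 't': array([-0.01176624,  0.5290929 ,  1.0647717 ])}
```

View pics/side0.png

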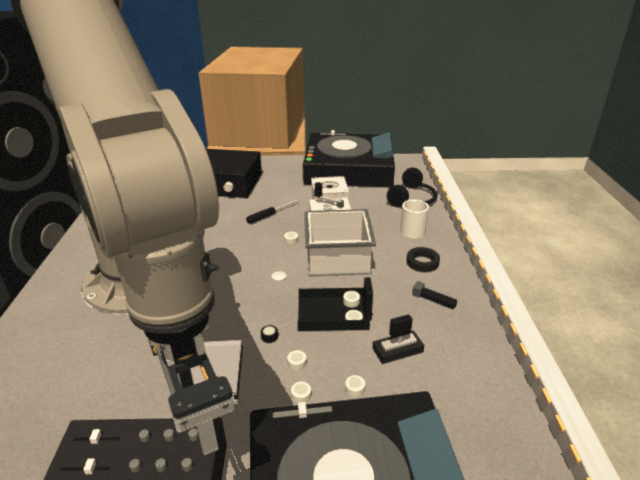

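View pics/top0.png

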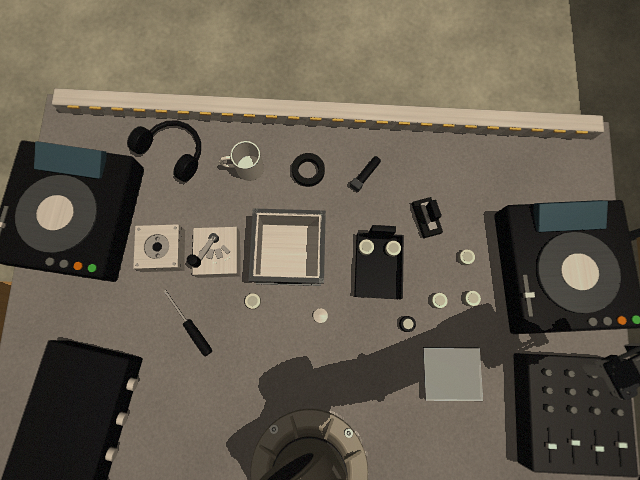

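```bash
cat > h.py <<'E'
from bench import r
import cv2,numpy as np
def grab(n,tag):
    im,d=r.read_camera(n); cv2.imwrite(f"pics/{n}{tag}.png",im[:,:,::-1]); np.save(f"pics/{n}{tag}.npy",d); return im,d
def load(n,tag): return cv2.imread(f"pics/{n}{tag}.png")[:,:,::-1],np.load(f"pics/{n}{tag}.npy")
def KD(n):
    p=r.camera_params(n); return np.array([[p['fx'],0,p['cx']],[0,p['fy'],p['cy']],[0,0,1.]]),p['distortion'],p['R'],p['t']
def ray(n,uv):
    K,D,R,t=KD(n); q=cv2.undistortPoints(np.array(uv,float).reshape(-1,1,2),K,D).reshape(-1,2)
    return np.c_[q,np.ones(len(q))]@R, -R.T@t   # dirs (z=1 scaled), origin
def at_z(n,uv,z):
    d,o=ray(n,uv); return o+d*((z-o[2])/d[:,2])[:,None]
def at_d(n,uv,D):
    d,o=ray(n,uv); uv=np.array(uv,float).reshape(-1,2); dep=np.array([D[int(round(v)),int(round(u))] for u,v in uv]); return o+d*dep[:,None]
def cloud(n,D):
    vv,uu=np.mgrid[0:480,0:640]; d,o=ray(n,np.c_[uu.ravel(),vv.ravel()]); return (o+d*D.ravel()[:,None]).reshape(480,640,3)
def proj(n,X):
    K,D,R,t=KD(n); return cv2.projectPoints(np.array(X,float).reshape(-1,3),cv2.Rodrigues(R)[0],t,K,D)[0].reshape(-1,2)
def crop(im,x0,y0,x1,y1,s,name):
    c=cv2.resize(im[y0:y1,x0:x1],None,fx=s,fy=s,interpolation=cv2.INTER_CUBIC); cv2.imwrite(name,c[:,:,::-1])
E
python3 - <<'E'
from h import *
im,d=load("top",0)
crop(im,330,180,530,330,4,"pics/c1.png")
crop(im,120,200,330,340,3.8,"pics/c2.png")
im2,d2=load("side",0)
crop(im2,240,220,480,400,3.3,"pics/c3.png")
C=cloud("top",d)
def pr(n,u,v): print(n,(u,v),np.round(C[v,u],3))
for n,u,v in [("s1",252,301),("s2",467,257),("s3",440,300),("s4",473,298),("ad",320,315),("blk",407,324),("t1",367,247),("t2",393,248),("ring",157,247),("knob",193,261),("plate",382,230),("hopfl",285,250),("spanner",431,212),("traytfl",378,280)]: pr(n,u,v)
E
```

```text
s1 (252, 301) [0.394 0.165 0.023]
s2 (467, 257) [ 0.537 -0.384  0.021]
s3 (440, 300) [ 0.421 -0.313  0.022]
s4 (473, 298) [ 0.431 -0.399  0.018]
ad (320, 315) [ 0.369 -0.01   0.006]
blk (407, 324) [ 0.357 -0.229  0.021]
t1 (367, 247) [ 0.549 -0.123  0.023]
t2 (393, 248) [ 0.551 -0.191  0.021]
ring (157, 247) [0.515 0.412 0.049]
knob (193, 261) [0.473 0.299 0.117]
plate (382, 230) [ 0.581 -0.152  0.083]
hopfl (285, 250) [0.533 0.091 0.006]
spanner (431, 212) [ 0.635 -0.275  0.08 ]
traytfl (378, 280) [ 0.467 -0.156  0.005]
```

View pics/c1.png

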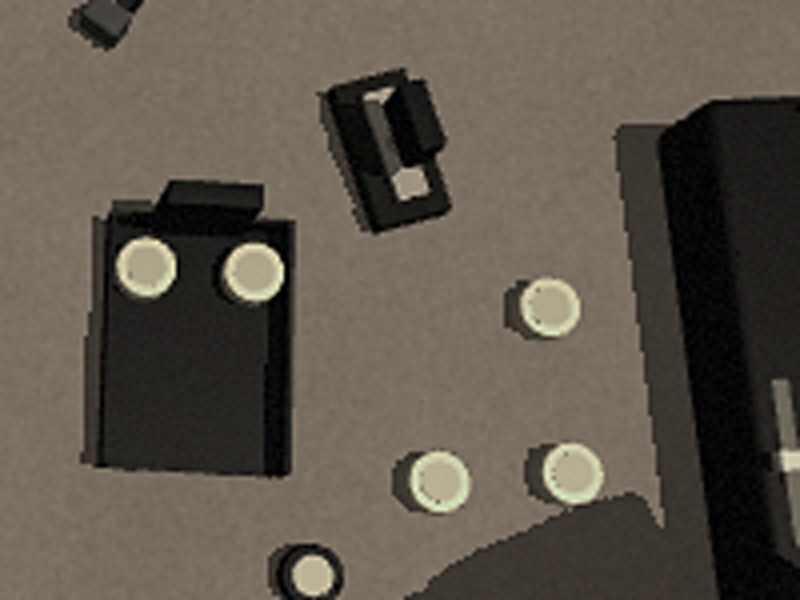

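View pics/c2.png

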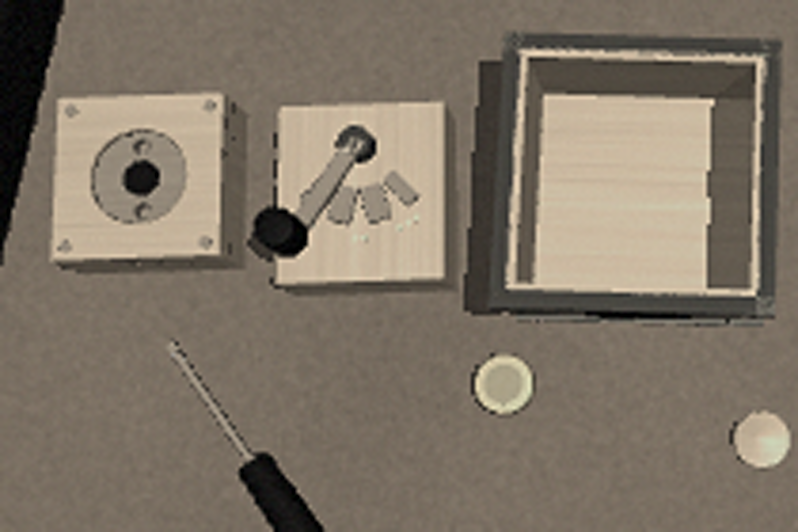

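View pics/c3.png

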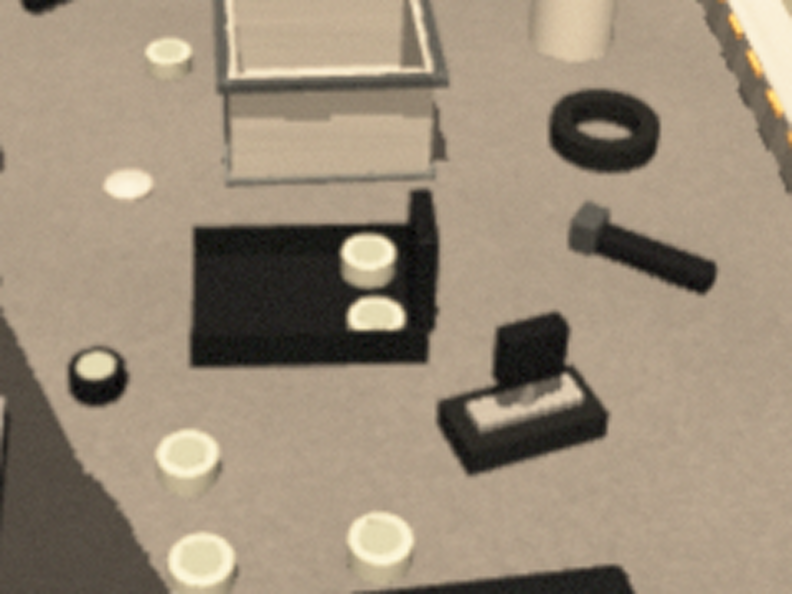

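```bash
cat >> h.py <<'E'
def rect(n,C,x0,x1,y0,y1,z0,z1,verb=True):
    m=(C[...,0]>x0)&(C[...,0]<x1)&(C[...,1]>y0)&(C[...,1]<y1)&(C[...,2]>z0)&(C[...,2]<z1)
    P=C[m]
    if len(P)<4: print(n,'few',len(P)); return None
    q=cv2.minAreaRect(P[:,:2].astype(np.float32)*1000)
    if verb: print(n,len(P),'ctr',np.round(q[0],1),'size',np.round(q[1],1),'ang',round(q[2],1),'zmed',round(float(np.median(P[:,2])),4),'mean',np.round(P[:,:2].mean(0),4))
    return m
E
python3 - <<'E'
from h import *
for n in ["top","side"]:
    im,d=load(n,0); C=cloud(n,d)
    print(n); 
    rect("handle",C,.55,.72,-.36,-.2,.089,.1)
    rect("rest",C,.55,.72,-.36,-.2,.018,.026)
    rect("bar",C,.55,.72,-.36,-.2,.027,.034)
    rect("plate",C,.55,.66,-.25,-.08,.081,.09)
    rect("trayall",C,.38,.66,-.25,-.08,.025,.09)
    rect("trayfloor",C,.38,.66,-.25,-.08,.002,.0095)
    rect("lockmod",C,.42,.62,.34,.5,.055,.063)
    rect("ring",C,.42,.62,.34,.5,.048,.054)
    rect("levmod",C,.42,.62,.2,.335,.056,.064)
    rect("knob",C,.42,.52,.22,.335,.1,.14)
    rect("hoprim",C,.42,.66,-.02,.22,.096,.104)
    for i,(x,y) in enumerate([(.394,.165),(.537,-.384),(.421,-.313),(.431,-.399),(.549,-.123),(.551,-.191)]):
        rect("p%d"%i,C,x-.03,x+.03,y-.03,y+.03,.016,.0275)
im,d=load("top",0)
crop(im,395,185,475,245,10,"pics/c4.png")
crop(im,125,215,245,285,6.6,"pics/c5.png")
E
```

```text
top
handle 130 ctr [ 641.1 -281.7] size [46.1 19.4] ang 18.7 zmed 0.0949 mean [ 0.6401 -0.2809]
rest 401 ctr [ 623.6 -244.2] size [104.3 140. ] ang 24.5 zmed 0.0228 mean [ 0.6292 -0.2716]
bar 192 ctr [ 619.5 -238.9] size [ 90.1 138.5] ang 33.4 zmed 0.0304 mean [ 0.625  -0.2674]
plate 152 ctr [ 586.  -155.2] size [57.7 16.8] ang 89.5 zmed 0.0857 mean [ 0.5852 -0.1548]
trayall 734 ctr [ 507.7 -155.2] size [121.  173.4] ang 89.6 zmed 0.0313 mean [ 0.5492 -0.156 ]
trayfloor 2748 ctr [ 520. -165.] size [279.9 169.8] ang 0.0 zmed 0.0042 mean [ 0.5002 -0.162 ]
lockmod 1270 ctr [516.4 412. ] size [111.1 111.4] ang 5.1 zmed 0.0579 mean [0.5157 0.4112]
ring 489 ctr [515.6 412.5] size [109.1 112.7] ang 5.2 zmed 0.0512 mean [0.5168 0.4112]
levmod 621 ctr [513.8 264.7] size [120.2 109.4] ang 4.9 zmed 0.0574 mean [0.514  0.2585]
knob 108 ctr [478.1 302.1] size [24.7 23.8] ang 7.7 zmed 0.1165 mean [0.4767 0.301 ]
hoprim 1725 ctr [528.   79.9] size [181.1 180.1] ang 1.3 zmed 0.1 mean [0.5269 0.0803]
p0 181 ctr [395.4 165. ] size [38.7 36.2] ang 10.3 zmed 0.0203 mean [0.3951 0.165 ]
p1 180 ctr [ 538.
[... 1242 characters left out ...]
706]
knob 60 ctr [478.2 300.7] size [25.1 21.5] ang 61.4 zmed 0.1129 mean [0.4775 0.2975]
hoprim 906 ctr [527.9  78.8] size [180.1 185.8] ang 1.2 zmed 0.0993 mean [0.5286 0.0687]
p0 89 ctr [394.  162.9] size [38.9 39. ] ang 51.5 zmed 0.0194 mean [0.3951 0.1621]
p1 268 ctr [ 538.7 -385.7] size [39.  39.5] ang 28.4 zmed 0.0207 mean [ 0.5385 -0.3862]
p2 211 ctr [ 420.8 -312.8] size [38.  37.3] ang 65.8 zmed 0.0198 mean [ 0.421  -0.3139]
p3 279 ctr [ 431.2 -396.6] size [39.6 38.8] ang 80.2 zmed 0.0206 mean [ 0.431  -0.3985]
p4 248 ctr [ 549.1 -121.6] size [53.7 59.7] ang 87.0 zmed 0.0229 mean [ 0.5501 -0.1174]
p5 250 ctr [ 550.4 -195.5] size [59.6 46.4] ang 1.3 zmed 0.0231 mean [ 0.5517 -0.2002]
```

View pics/c4.png

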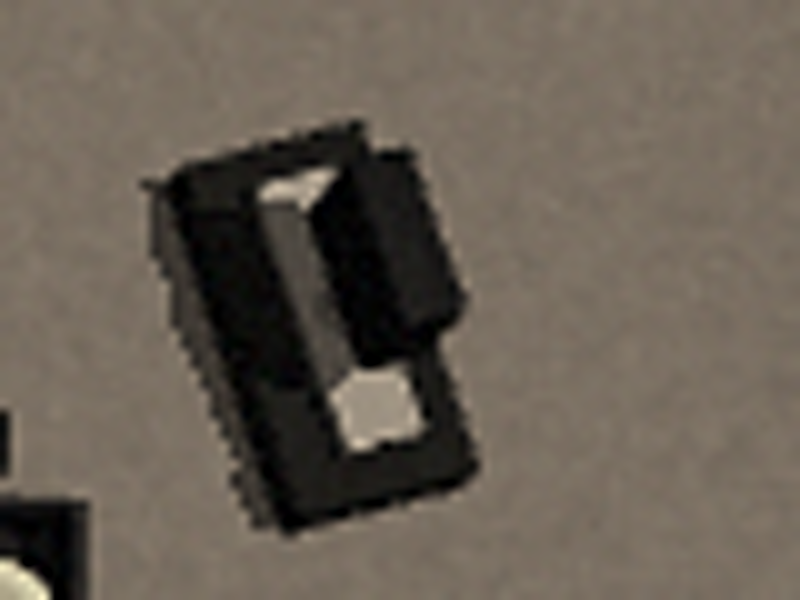

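View pics/c5.png

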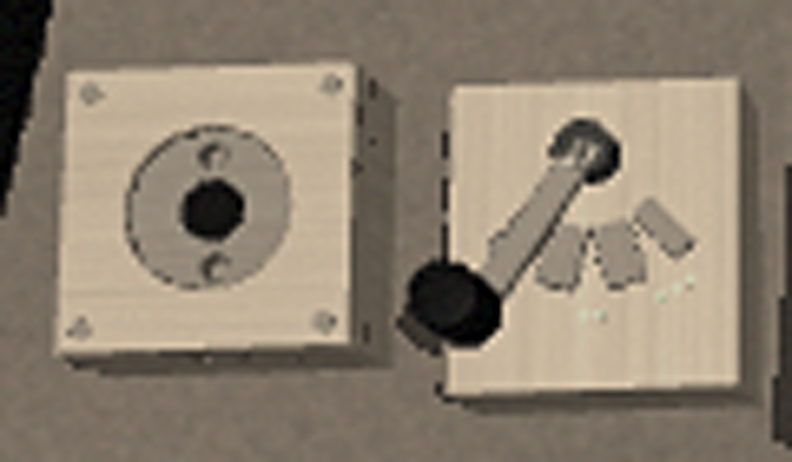

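```bash
python3 - <<'E'
from h import *
h=at_z("top",[(125+213/6.6,215+155/6.6),(125+216/6.6,215+268/6.6),(125+212/6.6,215+209/6.6)],.051); print("holes",h, np.linalg.norm(h[0]-h[1]), np.degrees(np.arctan2(*(h[0]-h[1])[[1,0]])),(h[0]+h[1])/2)
rc=at_z("top",[(395+u/10-.5,185+v/10-.5) for u,v in [(185,170),(360,122),(475,465),(290,530)]],.022); print("rest",rc,rc.mean(0))
for a,b in [(0,1),(1,2),(3,2),(0,3)]: e=rc[b]-rc[a]; print(np.linalg.norm(e),np.degrees(np.arctan2(e[1],e[0])))
sl=at_z("top",[(395+u/10-.5,185+v/10-.5) for u,v in [(260,190),(330,170),(425,430),(350,450)]],.022); print("barslot",sl,sl.mean(0))
hc=at_z("top",[(395+u/10-.5,185+v/10-.5) for u,v in [(358,168),(412,150),(467,305),(405,335)]],.094); print("handle",hc,hc.mean(0))
for a,b in [(0,1),(1,2),(3,2),(0,3)]: e=hc[b]-hc[a]; print(np.linalg.norm(e),np.degrees(np.arctan2(e[1],e[0])))
print("pivot",at_z("top",[(125+585/6.6,215+152/6.6)],.075), at_z("top",[(125+585/6.6,215+152/6.6)],.09))
import json
from scipy.spatial.transform import Rotation as R
s=r.state(); print(R.from_rotvec(s['tool_rot']).as_matrix().round(3))
im,d=load("side",0); crop(im,290,160,390,230,7,"pics/c6.png"); crop(im,365,300,435,365,9,"pics/c7.png")
E
```

```text
holes [[0.53720584 0.41356768 0.051     ]
 [0.49319742 0.40702518 0.051     ]
 [0.5160391  0.41135817 0.051     ]] 0.044492084931099685 8.45592298273814 [0.51520163 0.41029643 0.051     ]
rest [[ 0.67986813 -0.24238629  0.022     ]
 [ 0.69578284 -0.2890926   0.022     ]
 [ 0.60286586 -0.31914661  0.022     ]
 [ 0.58272121 -0.27048385  0.022     ]] [ 0.64030951 -0.28027734  0.022     ]
0.04934325954694328 -71.1839660106215
0.09765659498423601 -162.07618945783
0.052667553384639264 -67.51219634930384
0.10112861488517455 -163.86867618682848
barslot [[ 0.67537117 -0.26239907  0.022     ]
 [ 0.68194019 -0.28105827  0.022     ]
 [ 0.61167594 -0.30603522  0.022     ]
 [ 0.60519167 -0.28625755  0.022     ]] [ 0.64354474 -0.28393753  0.022     ]
handle [[ 0.6586813  -0.26934302  0.094     ]
 [ 0.66410852 -0.28285543  0.094     ]
 [ 0.62459189 -0.29632372  0.094     ]
 [ 0.61605027 -0.28089884  0.094     ]] [ 0.640858   -0.28235526  0.094     ]
0.014561588650068794 -68.11727007968776
0.041748759866601745 -161.1795580580724
0.017631966066824017 -61.024234466081644
0.04416946674693053 -164.83351699577864
pivot [[0.54063722 0.26519136 0.075     ]] [[0.53732906 0.2616562  0.09      ]]
[[-0.001  0.443 -0.897]
 [ 0.001 -0.897 -0.443]
 [-1.    -0.001  0.   ]]
```

View pics/c6.png

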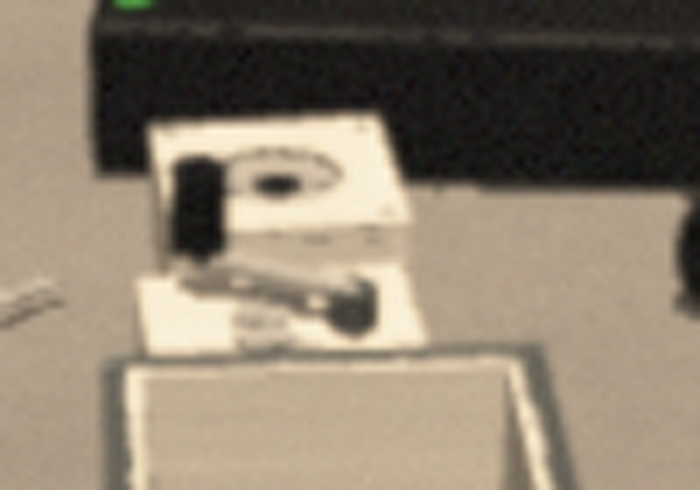

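View pics/c7.png

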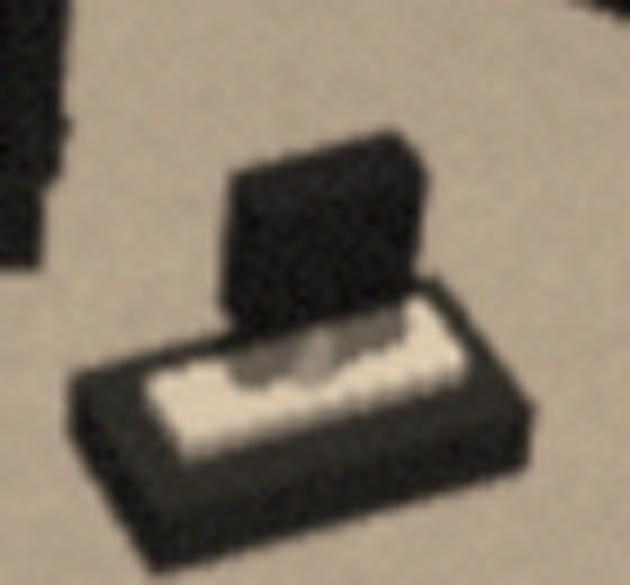

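```bash
python3 -m creep '[{"dx":0.342,"dy":0.323,"dz":0,"rz":-8},{"dx":0.342,"dy":0.323,"dz":0,"rz":-8},{"dx":0.342,"dy":0.323,"dz":0,"rz":-8},{"dx":0.342,"dy":0.323,"dz":0,"rz":-8},{"dx":0.342,"dy":0.323,"dz":0,"rz":-8},{"dx":0.342,"dy":0.323,"dz":0,"rz":-8},{"dx":0.342,"dy":0.323,"dz":0,"rz":-8},{"dx":0.342,"dy":0.323,"dz":0,"rz":-8},{"dx":0.342,"dy":0.323,"dz":0,"rz":-8},{"dx":0.342,"dy":0.323,"dz":0,"rz":-8},{"dx":0.342,"dy":0.323,"dz":0,"rz":-8},{"dx":0.342,"dy":0.323,"dz":0,"rz":-8},{"dx":0.342,"dy":0.323,"dz":0,"rz":-8},{"dx":0.342,"dy":0.323,"dz":0,"rz":-8},{"dx":0.342,"dy":0.323,"dz":0,"rz":-8}]' 0.06 30
cat >> h.py <<'E'
from scipy.spatial.transform import Rotation as Ro
def st():
    s=r.state(); M=Ro.from_rotvec(s['tool_rot']).as_matrix()
    print('t',round(s['time'],2),'tcp',s['eef_pos'].round(4),'yaw_y',round(float(np.degrees(np.arctan2(M[1,1],M[0,1]))),2),'tool x',M[:,0].round(3),'F',s['force'].round(1),'M',s['moment'].round(2),'w',round(s['width'],4),'q',s['joint_positions'].round(2))
E
python3 -c "
from h import *
st()"
```

```text
t 0.1 tcp [ 0.2987 -0.6049  0.2049] yaw_y -63.71 tool x [-0.001  0.001 -1.   ] F [-0.2 -0.5  0.2] M [-0.01  0.05  0.05] w 0.0939 q [ 0.96  0.43  0.07  1.61 -0.03  1.11 -0.07]invalid input at $[0]: expected keys dx, dy, dz, rx, ry, rz
```

```bash
python3 -m creep '[{"dx":0.342,"dy":0.323,"dz":0,"rx":0,"ry":0,"rz":-8},{"dx":0.342,"dy":0.323,"dz":0,"rx":0,"ry":0,"rz":-8},{"dx":0.342,"dy":0.323,"dz":0,"rx":0,"ry":0,"rz":-8},{"dx":0.342,"dy":0.323,"dz":0,"rx":0,"ry":0,"rz":-8},{"dx":0.342,"dy":0.323,"dz":0,"rx":0,"ry":0,"rz":-8},{"dx":0.342,"dy":0.323,"dz":0,"rx":0,"ry":0,"rz":-8},{"dx":0.342,"dy":0.323,"dz":0,"rx":0,"ry":0,"rz":-8},{"dx":0.342,"dy":0.323,"dz":0,"rx":0,"ry":0,"rz":-8},{"dx":0.342,"dy":0.323,"dz":0,"rx":0,"ry":0,"rz":-8},{"dx":0.342,"dy":0.323,"dz":0,"rx":0,"ry":0,"rz":-8},{"dx":0.342,"dy":0.323,"dz":0,"rx":0,"ry":0,"rz":-8},{"dx":0.342,"dy":0.323,"dz":0,"rx":0,"ry":0,"rz":-8},{"dx":0.342,"dy":0.323,"dz":0,"rx":0,"ry":0,"rz":-8},{"dx":0.342,"dy":0.323,"dz":0,"rx":0,"ry":0,"rz":-8}]' 0.06 30
python3 -c "
from h import *
st()"
```

```text
time: 1.27
eef_pos: [0.6411, -0.2814, 0.2047]
tool_rot: [2.047, 0.332, -2.049]
force: [-0.4, -1.4, 0.5]
width: 0.0595
t 1.27 tcp [ 0.6411 -0.2814  0.2047] yaw_y -71.62 tool x [-0.001  0.    -1.   ] F [-0.4 -1.4  0.5] M [-0.07  0.02  0.01] w 0.0595 q [ 0.35  0.47 -0.03  1.54  0.02  1.14 -0.94]
```

```bash
python3 -m creep '[{"dx":0,"dy":0,"dz":-0.04,"rx":0,"ry":0,"rz":0},{"dx":0,"dy":0,"dz":-0.08,"rx":0,"ry":0,"rz":0},{"dx":0,"dy":0,"dz":-0.11,"rx":0,"ry":0,"rz":0},{"dx":0,"dy":0,"dz":-0.135,"rx":0,"ry":0,"rz":0},{"dx":0,"dy":0,"dz":-0.152,"rx":0,"ry":0,"rz":0},{"dx":0,"dy":0,"dz":-0.152,"rx":0,"ry":0,"rz":0},{"dx":0,"dy":0,"dz":-0.152,"rx":0,"ry":0,"rz":0}]' 0.06 30
python3 -m creep '[{"dx":0,"dy":0,"dz":0,"rx":0,"ry":0,"rz":0},{"dx":0,"dy":0,"dz":0,"rx":0,"ry":0,"rz":0},{"dx":0,"dy":0,"dz":0,"rx":0,"ry":0,"rz":0},{"dx":0,"dy":0,"dz":0,"rx":0,"ry":0,"rz":0},{"dx":0,"dy":0,"dz":0,"rx":0,"ry":0,"rz":0},{"dx":0,"dy":0,"dz":0,"rx":0,"ry":0,"rz":0},{"dx":0,"dy":0,"dz":0,"rx":0,"ry":0,"rz":0},{"dx":0,"dy":0,"dz":0,"rx":0,"ry":0,"rz":0},{"dx":0,"dy":0,"dz":0,"rx":0,"ry":0,"rz":0},{"dx":0,"dy":0,"dz":0,"rx":0,"ry":0,"rz":0}]' 0 50
python3 -c "
from h import *
st()
im,d=grab('top','1');crop(im,380,165,500,255,6.6,'pics/c8.png')"
```

```text
time: 1.85
eef_pos: [0.6396, -0.2836, 0.0532]
tool_rot: [2.049, 0.328, -2.052]
force: [0.2, 0.7, -0.4]
width: 0.06
time: 2.68
eef_pos: [0.641, -0.2821, 0.0537]
tool_rot: [2.049, 0.33, -2.049]
force: [-1.8, 0.5, 4.0]
width: 0.0179
t 2.68 tcp [ 0.641  -0.2821  0.0537] yaw_y -71.71 tool x [ 0.  0. -1.] F [-1.8  0.5  4. ] M [ 0.32  0.22 -0.01] w 0.0179 q [ 0.35  0.61 -0.04  1.65  0.03  0.87 -0.95]
```

View pics/c8.png

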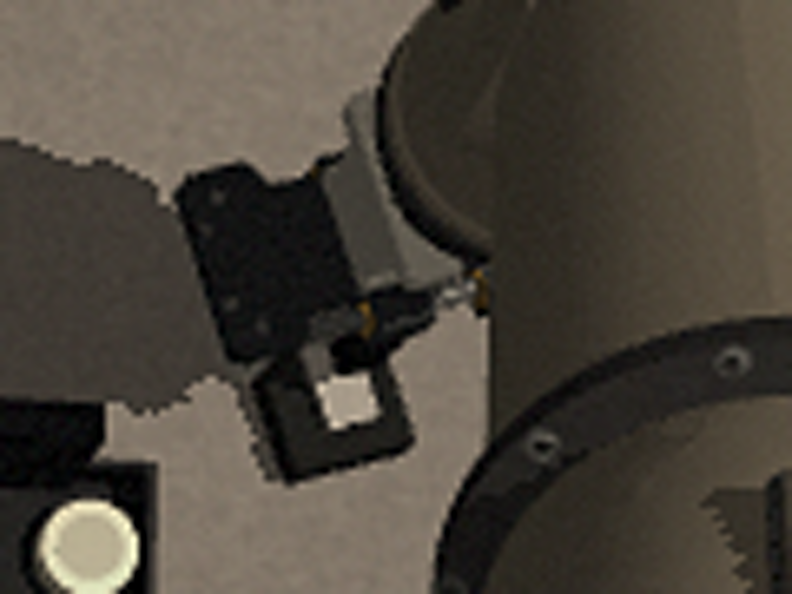

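```bash
python3 -m creep '[{"dx":0,"dy":0,"dz":0.03,"rx":0,"ry":0,"rz":0},{"dx":0,"dy":0,"dz":0.07,"rx":0,"ry":0,"rz":0},{"dx":0,"dy":0,"dz":0.11,"rx":0,"ry":0,"rz":0},{"dx":0,"dy":0,"dz":0.16,"rx":0,"ry":0,"rz":0},{"dx":0,"dy":0,"dz":0.16,"rx":0,"ry":0,"rz":0},{"dx":0,"dy":0,"dz":0.16,"rx":0,"ry":0,"rz":0}]'
python3 - <<'E'
from h import *
st()
im,d=load("top",0); crop(im,140,228,175,264,16,"pics/c9.png")
E
```

```text
time: 3.23
eef_pos: [0.6424, -0.2828, 0.2171]
tool_rot: [2.053, 0.327, -2.043]
force: [0.3, -0.0, -2.3]
width: 0.0176
t 3.23 tcp [ 0.6424 -0.2828  0.2171] yaw_y -71.72 tool x [ 0.005 -0.002 -1.   ] F [ 0.3 -0.  -2.3] M [-0.02  0.05  0.  ] w 0.0176 q [ 0.35  0.46 -0.03  1.53  0.02  1.15 -0.94]
```

View pics/c9.png

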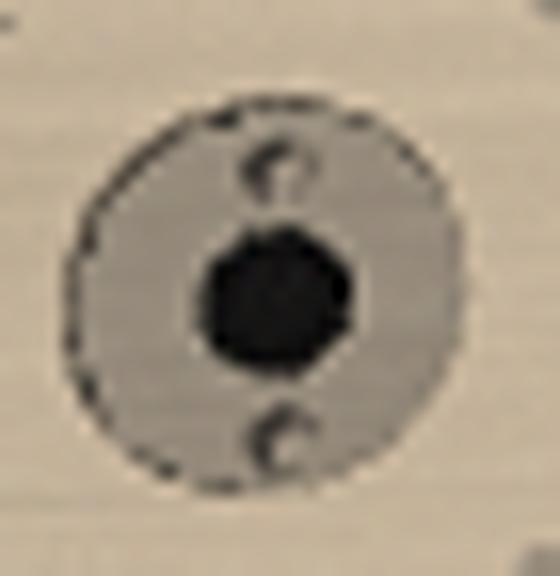

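```bash
python3 - <<'E'
from h import *
f=lambda L:[(140+(u+.5)/16-.5,228+(v+.5)/16-.5) for u,v in L]
h=at_z("top",f([(280,169),(285,440),(276,302)]),.051); e=h[0]-h[1]
print(h,np.linalg.norm(e),np.degrees(np.arctan2(e[1],e[0])),(h[0]+h[1])/2)
print(at_z("top",f([(267,294)]),.058))
E
python3 -m creep '[{"dx":-0.01,"dy":0.06,"dz":0,"rx":0,"ry":0,"rz":0},{"dx":-0.02,"dy":0.12,"dz":0,"rx":0,"ry":0,"rz":0},{"dx":-0.125,"dy":0.693,"dz":0,"rx":0,"ry":0,"rz":-10.5},{"dx":-0.125,"dy":0.693,"dz":0,"rx":0,"ry":0,"rz":-10.5},{"dx":-0.125,"dy":0.693,"dz":0,"rx":0,"ry":0,"rz":-10.5},{"dx":-0.125,"dy":0.693,"dz":0,"rx":0,"ry":0,"rz":-10.5},{"dx":-0.125,"dy":0.693,"dz":0,"rx":0,"ry":0,"rz":-10.5},{"dx":-0.125,"dy":0.693,"dz":0,"rx":0,"ry":0,"rz":-10.5},{"dx":-0.125,"dy":0.693,"dz":0,"rx":0,"ry":0,"rz":-10.5},{"dx":-0.125,"dy":0.693,"dz":0,"rx":0,"ry":0,"rz":-10.5},{"dx":-0.125,"dy":0.693,"dz":0,"rx":0,"ry":0,"rz":-10.5},{"dx":-0.125,"dy":0.693,"dz":0,"rx":0,"ry":0,"rz":-10.5},{"dx":-0.125,"dy":0.693,"dz":0,"rx":0,"ry":0,"rz":-10.5},{"dx":-0.125,"dy":0.693,"dz":0,"rx":0,"ry":0,"rz":-10.5},{"dx":-0.125,"dy":0.693,"dz":0,"rx":0,"ry":0,"rz":-10.5},{"dx":-0.125,"dy":0.693,"dz":0,"rx":0,"ry":0,"rz":-10.5},{"dx":-0.125,"dy":0.693,"dz":0,"rx":0,"ry":0,"rz":-10.5},{"dx":-0.125,"dy":0.693,"dz":0,"rx":0,"ry":0,"rz":-10.5},{"dx":-0.125,"dy":0.693,"dz":0,"rx":0,"ry":0,"rz":-10.5},{"dx":-0.125,"dy":0.693,"dz":0,"rx":0,"ry":0,"rz":-10.5}]'
python3 -m creep '[{"dx":0,"dy":0,"dz":0,"rx":0,"ry":0,"rz":0},{"dx":0,"dy":0,"dz":0,"rx":0,"ry":0,"rz":0},{"dx":0,"dy":0,"dz":0,"rx":0,"ry":0,"rz":0}]'
python3 -c "
from h import *
st()
im,d=grab('side','2');crop(im,270,120,370,195,8,'pics/c10.png')
im,d=grab('top','2');crop(im,110,170,250,275,5.7,'pics/c11.png')"
```

```text
[[0.53818841 0.4143037  0.051     ]
 [0.49461497 0.4081686  0.051     ]
 [0.51666449 0.41229816 0.051     ]] 0.044003230826320704 8.01450462106852 [0.51640169 0.41123615 0.051     ]
[[0.5165126  0.41131473 0.058     ]]
time: 4.9
eef_pos: [0.5153, 0.41, 0.2113]
tool_rot: [2.147, 0.145, -2.152]
force: [-0.5, -0.8, -2.9]
width: 0.0179
time: 5.15
eef_pos: [0.5164, 0.4096, 0.2133]
tool_rot: [2.152, 0.144, -2.152]
force: [-0.3, -0.0, -2.0]
width: 0.0175
t 5.15 tcp [0.5164 0.4096 0.2133] yaw_y -82.31 tool x [ 0. -0. -1.] F [-0.3 -0.  -2. ] M [0.02 0.07 0.03] w 0.0175 q [-0.56  0.41 -0.27  1.62  0.12  1.13 -2.3 ]
```

View pics/c10.png

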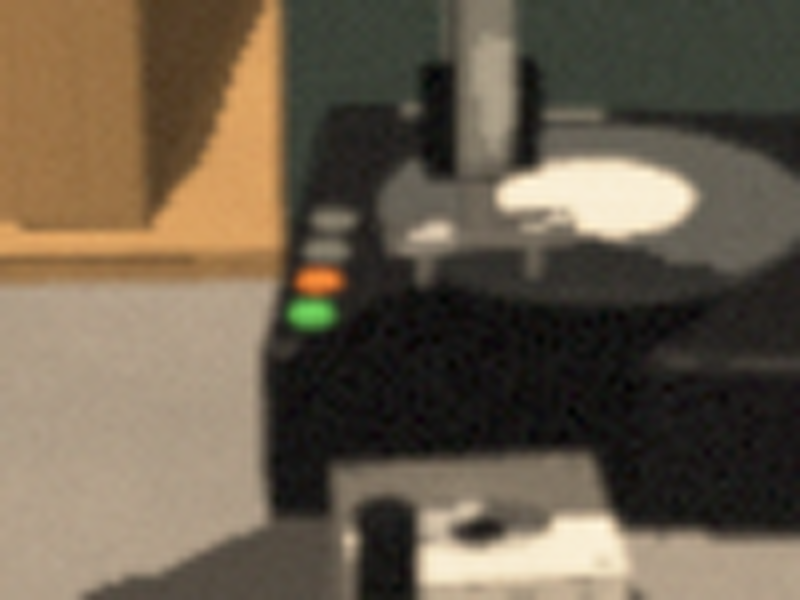

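View pics/c11.png

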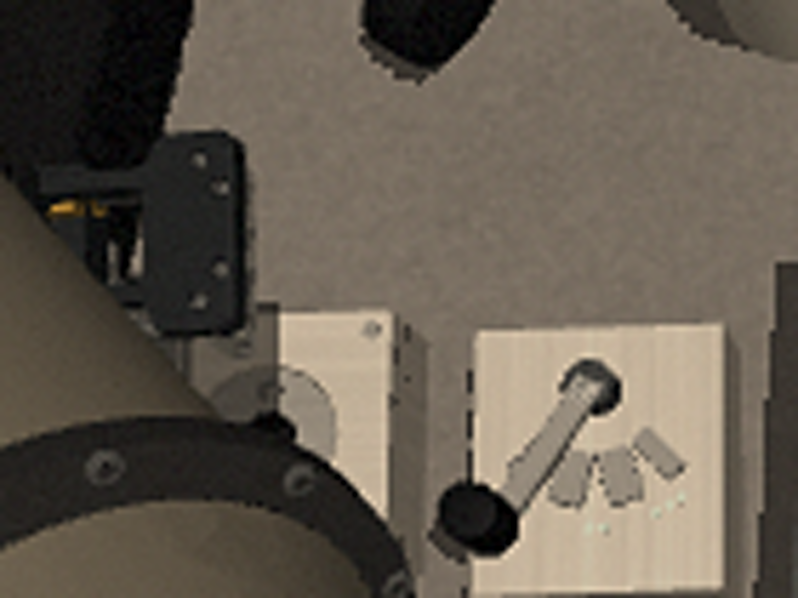

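```bash
python3 - <<'E'
from h import *
f=lambda L:[(270+(u+.5)/8-.5,120+(v+.5)/8-.5) for u,v in L]
h=at_z("side",f([(425,282),(534,275)]),.166); print(h,h.mean(0))
th=np.radians(7.7); R=np.array([np.cos(th),np.sin(th)])
for s in(-1,1): print(proj("side",[np.r_[np.array([.5164,.4096])+s*.022*R,.166]]), [ (a) for a in f([(425,282),(534,275)])])
E
```

```text
[[0.49645469 0.40502991 0.166     ]
 [0.53993191 0.41048899 0.166     ]] [0.5181933  0.40775945 0.166     ]
[[322.08902306 154.61617996]] [(322.6875, 154.8125), (336.3125, 153.9375)]
[[335.73769922 153.6874096 ]] [(322.6875, 154.8125), (336.3125, 153.9375)]
```

```bash
python3 -m creep '[{"dx":-0.0005,"dy":0.0015,"dz":-0.035,"rx":0,"ry":0,"rz":0.3},{"dx":-0.0005,"dy":0.0015,"dz":-0.07,"rx":0,"ry":0,"rz":0.3},{"dx":-0.0005,"dy":0.0015,"dz":-0.09,"rx":0,"ry":0,"rz":0.3},{"dx":-0.0005,"dy":0.0015,"dz":-0.103,"rx":0,"ry":0,"rz":0.3},{"dx":-0.0005,"dy":0.0015,"dz":-0.108,"rx":0,"ry":0,"rz":0.3},{"dx":-0.0005,"dy":0.0015,"dz":-0.108,"rx":0,"ry":0,"rz":0.3},{"dx":-0.0005,"dy":0.0015,"dz":-0.108,"rx":0,"ry":0,"rz":0.3},{"dx":-0.0005,"dy":0.0015,"dz":-0.108,"rx":0,"ry":0,"rz":0.3}]'
python3 -c "
from h import *
st()
im,d=grab('side','3');crop(im,290,140,370,200,10,'pics/c12.png')"
```

```text
time: 5.92
eef_pos: [0.5162, 0.413, 0.1071]
tool_rot: [2.151, 0.153, -2.147]
force: [0.1, -1.2, -1.7]
width: 0.0178
t 5.92 tcp [0.5162 0.413  0.1071] yaw_y -81.93 tool x [ 0.002  0.002 -1.   ] F [ 0.1 -1.2 -1.7] M [ 0.01  0.04 -0.06] w 0.0178 q [-0.58  0.51 -0.26  1.71  0.16  0.94 -2.33]
```

View pics/c12.png

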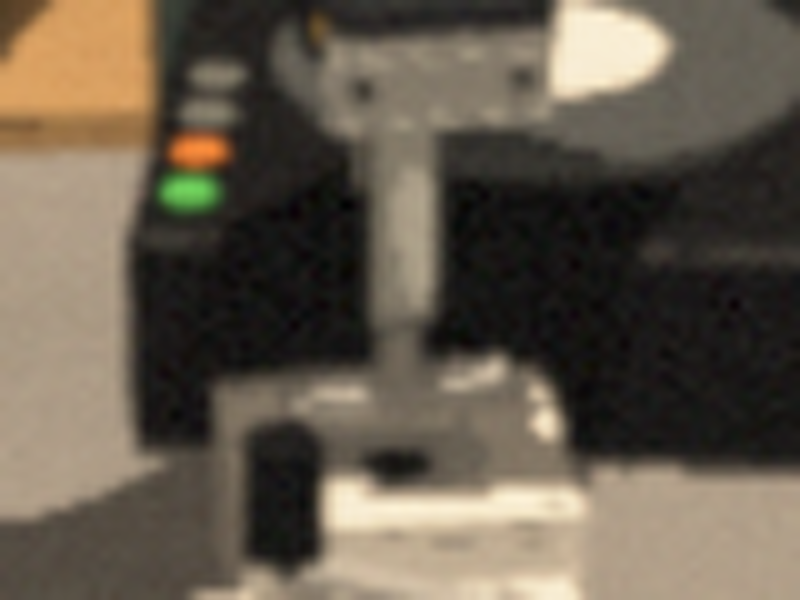

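```bash
python3 -m creep '[{"dx":0,"dy":0,"dz":-0.003,"rx":0,"ry":0,"rz":0},{"dx":0,"dy":0,"dz":-0.006,"rx":0,"ry":0,"rz":0},{"dx":0,"dy":0,"dz":-0.009,"rx":0,"ry":0,"rz":0},{"dx":0,"dy":0,"dz":-0.0105,"rx":0,"ry":0,"rz":0},{"dx":0,"dy":0,"dz":-0.0105,"rx":0,"ry":0,"rz":0},{"dx":0,"dy":0,"dz":-0.0105,"rx":0,"ry":0,"rz":0}]'
python3 -c "
from h import *
st()"
```

```text
time: 6.47
eef_pos: [0.5154, 0.4123, 0.0948]
tool_rot: [2.148, 0.152, -2.148]
force: [-0.3, -0.2, -2.1]
width: 0.0178
t 6.47 tcp [0.5154 0.4123 0.0948] yaw_y -81.91 tool x [-0. -0. -1.] F [-0.3 -0.2 -2.1] M [ 0.   -0.01  0.04] w 0.0178 q [-0.58  0.52 -0.26  1.72  0.16  0.92 -2.34]
```

```bash
python3 -m creep '[{"dx":0,"dy":0,"dz":-0.002,"rx":0,"ry":0,"rz":0},{"dx":0,"dy":0,"dz":-0.004,"rx":0,"ry":0,"rz":0},{"dx":0,"dy":0,"dz":-0.0045,"rx":0,"ry":0,"rz":0},{"dx":0,"dy":0,"dz":-0.0045,"rx":0,"ry":0,"rz":0},{"dx":0,"dy":0,"dz":-0.0045,"rx":0,"ry":0,"rz":0}]'
python3 -c "
from h import *
st()"
```

```text
time: 6.88
eef_pos: [0.5154, 0.4123, 0.0904]
tool_rot: [2.148, 0.152, -2.148]
force: [0.3, -0.4, -2.4]
width: 0.018
t 6.88 tcp [0.5154 0.4123 0.0904] yaw_y -81.92 tool x [-0.  0. -1.] F [ 0.3 -0.4 -2.4] M [-0.01  0.02  0.01] w 0.018 q [-0.58  0.53 -0.26  1.72  0.17  0.91 -2.34]
```

```bash
python3 -m creep '[{"dx":0,"dy":0,"dz":0,"rx":0,"ry":0,"rz":5},{"dx":0,"dy":0,"dz":0,"rx":0,"ry":0,"rz":10},{"dx":0,"dy":0,"dz":0,"rx":0,"ry":0,"rz":15},{"dx":0,"dy":0,"dz":0,"rx":0,"ry":0,"rz":20},{"dx":0,"dy":0,"dz":0,"rx":0,"ry":0,"rz":20},{"dx":0,"dy":0,"dz":0,"rx":0,"ry":0,"rz":20}]'
python3 -c "
from h import *
st()"
```

```text
time: 7.38
eef_pos: [0.5155, 0.4122, 0.0905]
tool_rot: [1.949, 0.485, -1.949]
force: [-0.5, 0.0, -1.9]
width: 0.0179
t 7.38 tcp [0.5155 0.4122 0.0905] yaw_y -62.08 tool x [-0.  0. -1.] F [-0.5  0.  -1.9] M [0.   0.   0.01] w 0.0179 q [-0.52  0.54 -0.34  1.72  0.22  0.92 -2.03]
```

```bash
python3 -m creep '[{"dx":0,"dy":0,"dz":0,"rx":0,"ry":0,"rz":5},{"dx":0,"dy":0,"dz":0,"rx":0,"ry":0,"rz":10},{"dx":0,"dy":0,"dz":0,"rx":0,"ry":0,"rz":15},{"dx":0,"dy":0,"dz":0,"rx":0,"ry":0,"rz":20}]'
python3 -c "
from h import *
st()
im,d=grab('side','4');crop(im,290,140,370,200,10,'pics/c13.png')"
```

```text
time: 7.72
eef_pos: [0.5156, 0.4121, 0.0905]
tool_rot: [1.724, 0.769, -1.724]
force: [1.1, -1.2, -1.8]
width: 0.0178
t 7.72 tcp [0.5156 0.4121 0.0905] yaw_y -41.89 tool x [ 0. -0. -1.] F [ 1.1 -1.2 -1.8] M [-0.28 -0.32 -0.15] w 0.0178 q [-0.46  0.55 -0.42  1.71  0.27  0.93 -1.72]
```

View pics/c13.png

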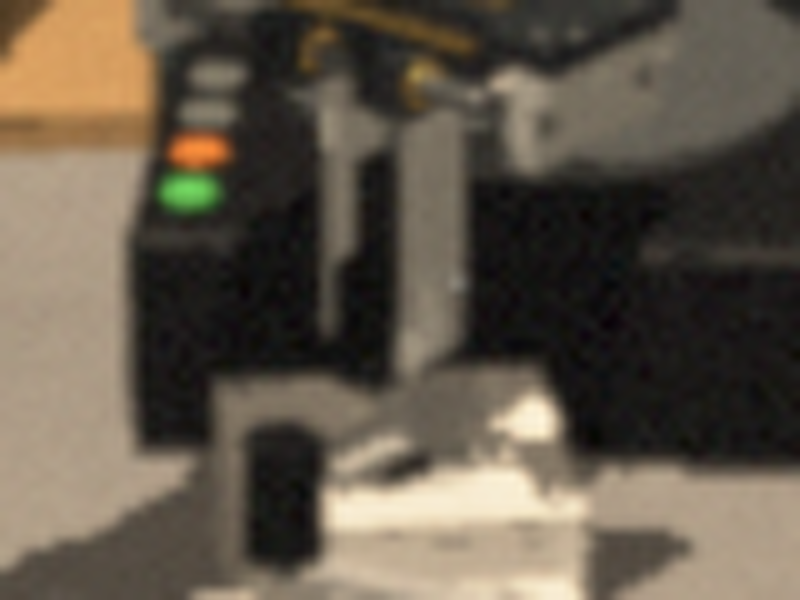

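```bash
python3 -m creep '[{"dx":0,"dy":0,"dz":0,"rx":0,"ry":0,"rz":5},{"dx":0,"dy":0,"dz":0,"rx":0,"ry":0,"rz":10},{"dx":0,"dy":0,"dz":0,"rx":0,"ry":0,"rz":15},{"dx":0,"dy":0,"dz":0,"rx":0,"ry":0,"rz":20},{"dx":0,"dy":0,"dz":0,"rx":0,"ry":0,"rz":23},{"dx":0,"dy":0,"dz":0,"rx":0,"ry":0,"rz":26}]'
python3 -c "
from h import *
st()"
python3 -m creep '[{"dx":0,"dy":0,"dz":0,"rx":0,"ry":0,"rz":2},{"dx":0,"dy":0,"dz":0,"rx":0,"ry":0,"rz":4}]'
python3 -c "
from h import *
st()"
```

```text
time: 8.27
eef_pos: [0.5162, 0.4118, 0.0905]
tool_rot: [1.413, 1.062, -1.412]
force: [3.1, -2.1, -3.1]
width: 0.0177
t 8.27 tcp [0.5162 0.4118 0.0905] yaw_y -16.09 tool x [ 0.001 -0.    -1.   ] F [ 3.1 -2.1 -3.1] M [-0.49 -1.03 -0.11] w 0.0177 q [-0.39  0.57 -0.52  1.71  0.34  0.95 -1.32]
time: 8.43
eef_pos: [0.5163, 0.4117, 0.0905]
tool_rot: [1.364, 1.1, -1.363]
force: [3.4, -1.5, -3.4]
width: 0.0176
t 8.43 tcp [0.5163 0.4117 0.0905] yaw_y -12.15 tool x [ 0.001 -0.    -1.   ] F [ 3.4 -1.5 -3.4] M [-0.43 -1.15 -0.17] w 0.0176 q [-0.38  0.57 -0.54  1.71  0.35  0.96 -1.26]
```

```bash
python3 -m creep '[{"dx":0,"dy":0,"dz":0,"rx":0,"ry":0,"rz":1.5},{"dx":0,"dy":0,"dz":0,"rx":0,"ry":0,"rz":3}]'
python3 -c "
from h import *
st()"
python3 -m creep '[{"dx":0,"dy":0,"dz":0,"rx":0,"ry":0,"rz":1.5},{"dx":0,"dy":0,"dz":0,"rx":0,"ry":0,"rz":3}]'
python3 -c "
from h import *
st()"
```

```text
time: 8.6
eef_pos: [0.5164, 0.4118, 0.0906]
tool_rot: [1.326, 1.129, -1.325]
force: [5.5, -1.6, -3.1]
width: 0.0178
t 8.6 tcp [0.5164 0.4118 0.0906] yaw_y -9.1 tool x [ 0.001 -0.    -1.   ] F [ 5.5 -1.6 -3.1] M [-0.57 -1.5  -0.76] w 0.0178 q [-0.37  0.57 -0.55  1.71  0.36  0.96 -1.22]
time: 8.77
eef_pos: [0.5163, 0.4118, 0.0906]
tool_rot: [1.287, 1.156, -1.287]
force: [4.4, -1.2, -2.6]
width: 0.0182
t 8.77 tcp [0.5163 0.4118 0.0906] yaw_y -6.1 tool x [ 0.001 -0.    -1.   ] F [ 4.4 -1.2 -2.6] M [-0.56 -1.48 -1.53] w 0.0182 q [-0.36  0.58 -0.56  1.71  0.36  0.96 -1.17]
```

```bash
python3 -m creep '[{"dx":0,"dy":0,"dz":0,"rx":0,"ry":0,"rz":-4},{"dx":0,"dy":0,"dz":0,"rx":0,"ry":0,"rz":-7},{"dx":0,"dy":0,"dz":0,"rx":0,"ry":0,"rz":-7},{"dx":0,"dy":0,"dz":0,"rx":0,"ry":0,"rz":-7}]'
python3 -c "
from h import *
st()"
```

```text
time: 9.1
eef_pos: [0.5156, 0.4123, 0.0905]
tool_rot: [1.373, 1.094, -1.373]
force: [3.2, -1.1, -2.1]
width: 0.018
t 9.1 tcp [0.5156 0.4123 0.0905] yaw_y -12.89 tool x [ 0. -0. -1.] F [ 3.2 -1.1 -2.1] M [-0.47 -0.99 -0.05] w 0.018 q [-0.38  0.57 -0.54  1.71  0.35  0.96 -1.28]
```

```bash
python3 -m creep '[{"dx":0.0005,"dy":-0.0005,"dz":0.003,"rx":0,"ry":0,"rz":0},{"dx":0.0005,"dy":-0.0005,"dz":0.007,"rx":0,"ry":0,"rz":0},{"dx":0.0005,"dy":-0.0005,"dz":0.012,"rx":0,"ry":0,"rz":0},{"dx":0.0005,"dy":-0.0005,"dz":0.03,"rx":0,"ry":0,"rz":0},{"dx":0.0005,"dy":-0.0005,"dz":0.07,"rx":0,"ry":0,"rz":0},{"dx":0.0005,"dy":-0.0005,"dz":0.12,"rx":0,"ry":0,"rz":0},{"dx":0.0005,"dy":-0.0005,"dz":0.12,"rx":0,"ry":0,"rz":0},{"dx":0.0005,"dy":-0.0005,"dz":0.12,"rx":0,"ry":0,"rz":0}]'
python3 -c "
from h import *
st()"
```

```text
time: 9.77
eef_pos: [0.5167, 0.4135, 0.2147]
tool_rot: [1.378, 1.095, -1.368]
force: [-0.1, -0.1, -2.6]
width: 0.0182
t 9.77 tcp [0.5167 0.4135 0.2147] yaw_y -12.89 tool x [ 0.004  0.004 -1.   ] F [-0.1 -0.1 -2.6] M [ 0.   -0.03  0.  ] w 0.0182 q [-0.35  0.45 -0.58  1.6   0.26  1.16 -1.21]
```

```bash
python3 -m creep '[{"dx":0.02,"dy":-0.11,"dz":0,"rx":0,"ry":0,"rz":-10},{"dx":0.125,"dy":-0.695,"dz":0,"rx":0,"ry":0,"rz":-58.8},{"dx":0.125,"dy":-0.695,"dz":0,"rx":0,"ry":0,"rz":-58.8},{"dx":0.125,"dy":-0.695,"dz":0,"rx":0,"ry":0,"rz":-58.8},{"dx":0.125,"dy":-0.695,"dz":0,"rx":0,"ry":0,"rz":-58.8},{"dx":0.125,"dy":-0.695,"dz":0,"rx":0,"ry":0,"rz":-58.8},{"dx":0.125,"dy":-0.695,"dz":0,"rx":0,"ry":0,"rz":-58.8},{"dx":0.125,"dy":-0.695,"dz":0,"rx":0,"ry":0,"rz":-58.8},{"dx":0.125,"dy":-0.695,"dz":0,"rx":0,"ry":0,"rz":-58.8},{"dx":0.125,"dy":-0.695,"dz":0,"rx":0,"ry":0,"rz":-58.8},{"dx":0.125,"dy":-0.695,"dz":0,"rx":0,"ry":0,"rz":-58.8},{"dx":0.125,"dy":-0.695,"dz":0,"rx":0,"ry":0,"rz":-58.8},{"dx":0.125,"dy":-0.695,"dz":0,"rx":0,"ry":0,"rz":-58.8},{"dx":0.125,"dy":-0.695,"dz":0,"rx":0,"ry":0,"rz":-58.8},{"dx":0.125,"dy":-0.695,"dz":0,"rx":0,"ry":0,"rz":-58.8},{"dx":0.125,"dy":-0.695,"dz":0,"rx":0,"ry":0,"rz":-58.8},{"dx":0.125,"dy":-0.695,"dz":0,"rx":0,"ry":0,"rz":-58.8},{"dx":0.125,"dy":-0.695,"dz":0,"rx":0,"ry":0,"rz":-58.8},{"dx":0.125,"dy":-0.695,"dz":0,"rx":0,"ry":0,"rz":-58.8},{"dx":0.125,"dy":-0.695,"dz":0,"rx":0,"ry":0,"rz":-58.8}]'
python3 -c "
from h import *
st()
im,d=grab('top','5');crop(im,120,205,240,295,6.6,'pics/c14.png');crop(im,140,228,175,264,16,'pics/c14b.png')
im,d=grab('side','5');crop(im,350,220,450,370,5.3,'pics/c15.png')"
```

```text
time: 11.43
eef_pos: [0.6403, -0.2824, 0.2088]
tool_rot: [2.048, 0.332, -2.051]
force: [0.4, 1.1, -2.4]
width: 0.0178
t 11.43 tcp [ 0.6403 -0.2824  0.2088] yaw_y -71.7 tool x [-0.002  0.001 -1.   ] F [ 0.4  1.1 -2.4] M [ 0.06 -0.01 -0.  ] w 0.0178 q [ 0.42  0.47 -0.14  1.53  0.07  1.15 -0.98]
```

View pics/c14b.png

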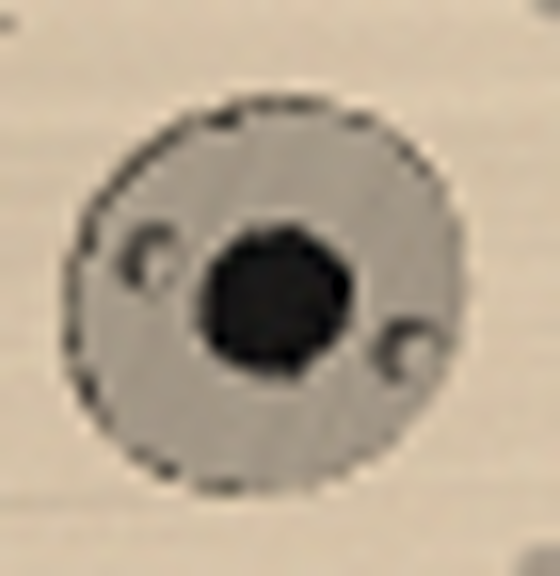

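View pics/c15.png

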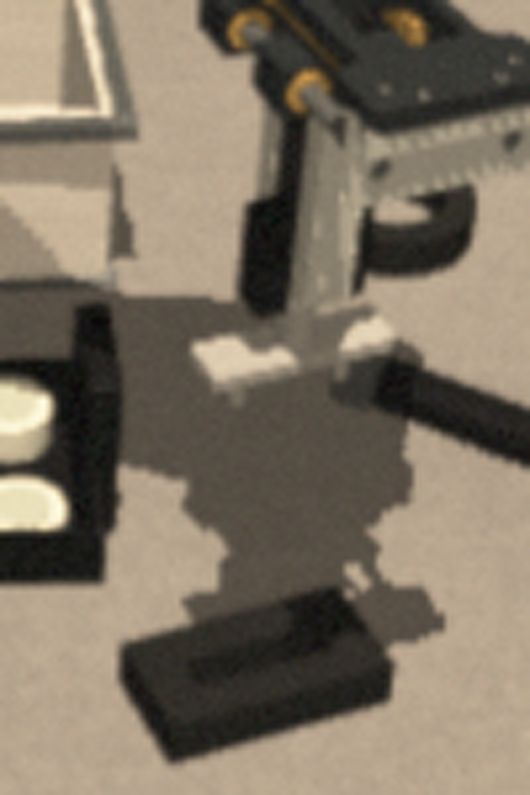

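```bash
python3 - <<'E'
from h import *
f=lambda L:[(140+(u+.5)/16-.5,228+(v+.5)/16-.5) for u,v in L]
h=at_z("top",f([(150,260),(405,350)]),.051); e=h[0]-h[1]
print(np.linalg.norm(e),np.degrees(np.arctan2(e[1],e[0])),(h[0]+h[1])/2)
im,d=load("top",5); crop(im,395,185,475,245,10,"pics/c16.png")
im,d=load("side",5); crop(im,365,320,435,370,11,"pics/c17.png")
E
```

```text
0.04376920748307863 73.58973059379576 [0.51620153 0.41202783 0.051     ]
```

View pics/c17.png

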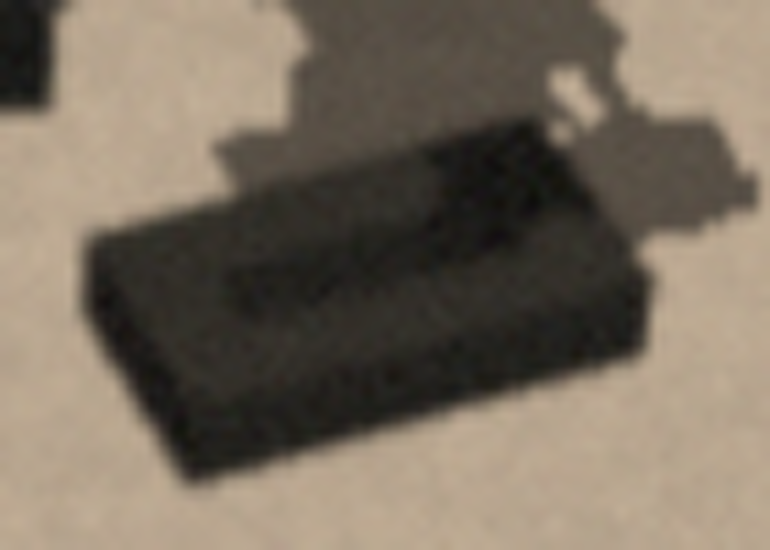

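View pics/c16.png

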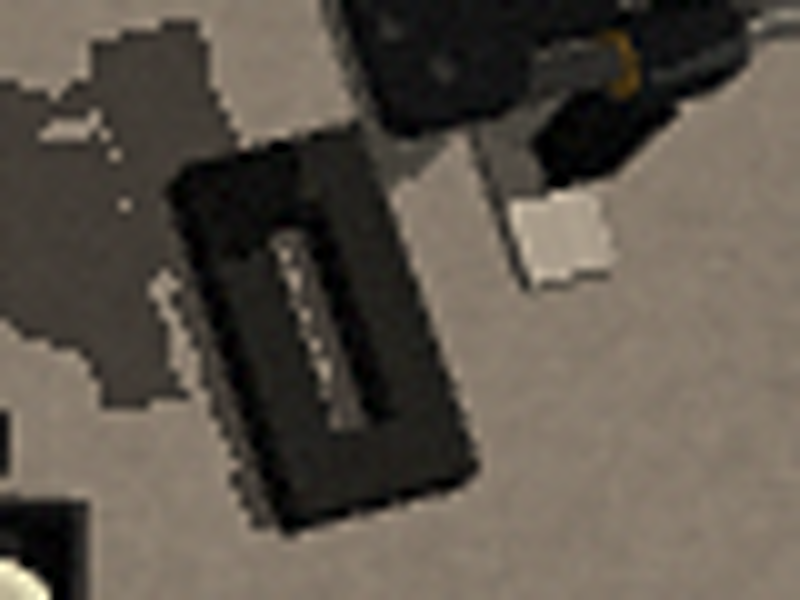

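```bash
python3 -m creep '[{"dx":0,"dy":0,"dz":-0.035,"rx":0,"ry":0,"rz":0},{"dx":0,"dy":0,"dz":-0.07,"rx":0,"ry":0,"rz":0},{"dx":0,"dy":0,"dz":-0.1,"rx":0,"ry":0,"rz":0},{"dx":0,"dy":0,"dz":-0.125,"rx":0,"ry":0,"rz":0},{"dx":0,"dy":0,"dz":-0.135,"rx":0,"ry":0,"rz":0},{"dx":0,"dy":0,"dz":-0.135,"rx":0,"ry":0,"rz":0},{"dx":0,"dy":0,"dz":-0.135,"rx":0,"ry":0,"rz":0}]'
python3 -c "
from h import *
st()
im,d=grab('side','6');crop(im,350,290,450,370,8,'pics/c18.png')"
```

```text
time: 12.12
eef_pos: [0.6414, -0.2825, 0.0763]
tool_rot: [2.049, 0.331, -2.048]
force: [-0.1, 0.4, -1.7]
width: 0.0179
t 12.12 tcp [ 0.6414 -0.2825  0.0763] yaw_y -71.66 tool x [ 0.  0. -1.] F [-0.1  0.4 -1.7] M [-0.04 -0.09 -0.01] w 0.0179 q [ 0.42  0.59 -0.14  1.64  0.09  0.92 -1.  ]
```

View pics/c18.png

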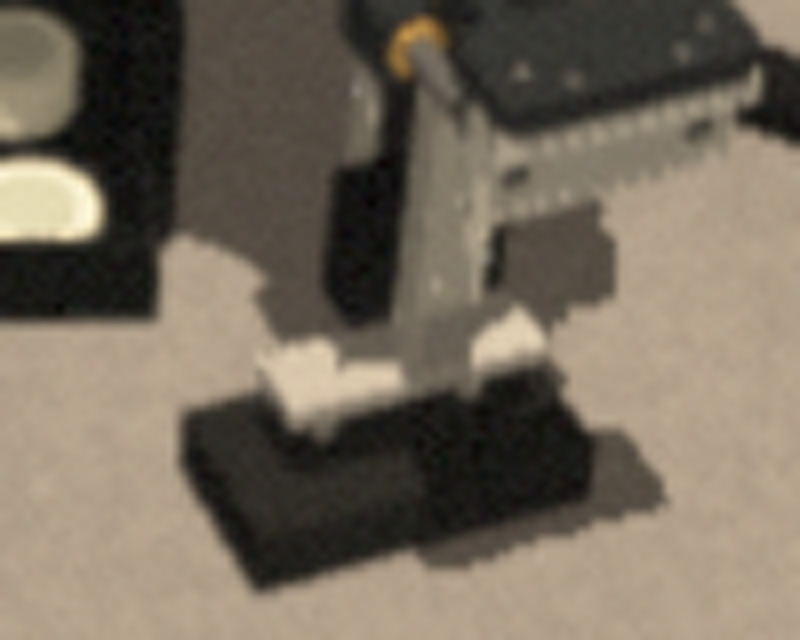

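Aligned with the slot. Continue down 22 mm.

```bash
python3 -m creep '[{"dx":0,"dy":0,"dz":-0.006,"rx":0,"ry":0,"rz":0},{"dx":0,"dy":0,"dz":-0.012,"rx":0,"ry":0,"rz":0},{"dx":0,"dy":0,"dz":-0.018,"rx":0,"ry":0,"rz":0},{"dx":0,"dy":0,"dz":-0.022,"rx":0,"ry":0,"rz":0},{"dx":0,"dy":0,"dz":-0.022,"rx":0,"ry":0,"rz":0},{"dx":0,"dy":0,"dz":-0.022,"rx":0,"ry":0,"rz":0}]'
python3 -c "
from h import *
st()"
```

```text
time: 12.67
eef_pos: [0.6409, -0.2832, 0.0535]
tool_rot: [2.049, 0.33, -2.049]
force: [-1.2, -0.7, 2.0]
width: 0.0179
t 12.67 tcp [ 0.6409 -0.2832  0.0535] yaw_y -71.72 tool x [ 0.  0. -1.] F [-1.2 -0.7  2. ] M [ 0.04  0.18 -0.04] w 0.0179 q [ 0.42  0.62 -0.13  1.65  0.1   0.88 -1.01]
```

```bash
python3 -m creep '[{"dx":0,"dy":0,"dz":0,"rx":0,"ry":0,"rz":0},{"dx":0,"dy":0,"dz":0,"rx":0,"ry":0,"rz":0},{"dx":0,"dy":0,"dz":0,"rx":0,"ry":0,"rz":0},{"dx":0,"dy":0,"dz":0,"rx":0,"ry":0,"rz":0},{"dx":0,"dy":0,"dz":0,"rx":0,"ry":0,"rz":0},{"dx":0,"dy":0,"dz":0.02,"rx":0,"ry":0,"rz":0},{"dx":0,"dy":0,"dz":0.05,"rx":0,"ry":0,"rz":0},{"dx":0,"dy":0,"dz":0.09,"rx":0,"ry":0,"rz":0},{"dx":0,"dy":0,"dz":0.12,"rx":0,"ry":0,"rz":0},{"dx":0,"dy":0,"dz":0.12,"rx":0,"ry":0,"rz":0}]' 0.05 30
python3 -c "
from h import *
st()
im,d=grab('side','7');crop(im,350,290,450,370,8,'pics/c19.png')"
```

```text
time: 13.5
eef_pos: [0.6438, -0.2842, 0.1806]
tool_rot: [2.055, 0.325, -2.039]
force: [0.2, 0.6, -0.6]
width: 0.0498
t 13.5 tcp [ 0.6438 -0.2842  0.1806] yaw_y -71.73 tool x [ 0.008 -0.003 -1.   ] F [ 0.2  0.6 -0.6] M [-0.   -0.02 -0.01] w 0.0498 q [ 0.42  0.49 -0.14  1.56  0.08  1.09 -0.99]
```

View pics/c19.png

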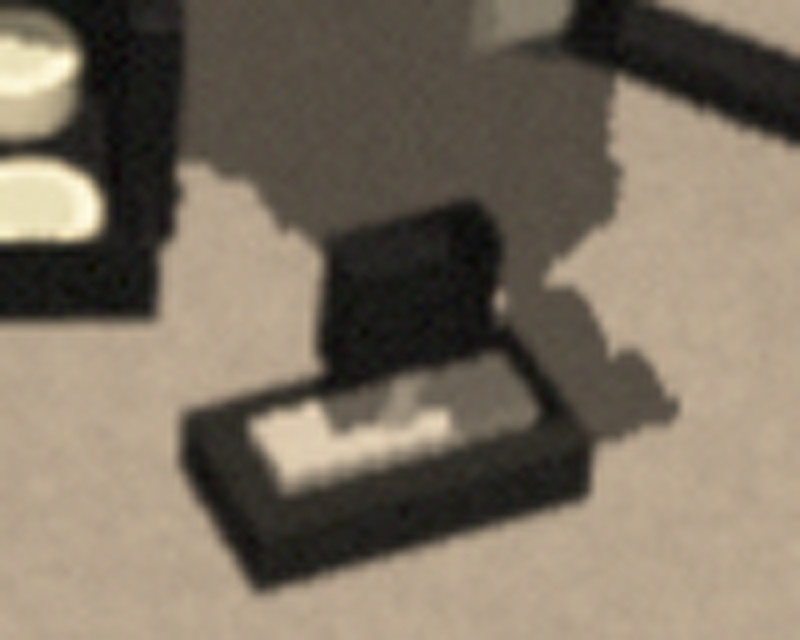

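```bash
python3 -m creep '[{"dx":-0.02,"dy":0.06,"dz":0.01,"rx":0,"ry":0,"rz":-3},{"dx":-0.164,"dy":0.5835,"dz":0.02,"rx":0,"ry":0,"rz":-13},{"dx":-0.164,"dy":0.5835,"dz":0.02,"rx":0,"ry":0,"rz":-13},{"dx":-0.164,"dy":0.5835,"dz":0.02,"rx":0,"ry":0,"rz":-13},{"dx":-0.164,"dy":0.5835,"dz":0.02,"rx":0,"ry":0,"rz":-13},{"dx":-0.164,"dy":0.5835,"dz":0.02,"rx":0,"ry":0,"rz":-13},{"dx":-0.164,"dy":0.5835,"dz":0.02,"rx":0,"ry":0,"rz":-13},{"dx":-0.164,"dy":0.5835,"dz":0.02,"rx":0,"ry":0,"rz":-13},{"dx":-0.164,"dy":0.5835,"dz":0.02,"rx":0,"ry":0,"rz":-13},{"dx":-0.164,"dy":0.5835,"dz":0.02,"rx":0,"ry":0,"rz":-13},{"dx":-0.164,"dy":0.5835,"dz":0.02,"rx":0,"ry":0,"rz":-13},{"dx":-0.164,"dy":0.5835,"dz":0.02,"rx":0,"ry":0,"rz":-13},{"dx":-0.164,"dy":0.5835,"dz":0.02,"rx":0,"ry":0,"rz":-13},{"dx":-0.164,"dy":0.5835,"dz":0.02,"rx":0,"ry":0,"rz":-13},{"dx":-0.164,"dy":0.5835,"dz":0.02,"rx":0,"ry":0,"rz":-13},{"dx":-0.164,"dy":0.5835,"dz":0.02,"rx":0,"ry":0,"rz":-13},{"dx":-0.164,"dy":0.5835,"dz":0.02,"rx":0,"ry":0,"rz":-13},{"dx":-0.164,"dy":0.5835,"dz":0.02,"rx":0,"ry":0,"rz":-13}]'
python3 -m creep '[{"dx":0,"dy":0,"dz":0,"rx":0,"ry":0,"rz":0},{"dx":0,"dy":0,"dz":0,"rx":0,"ry":0,"rz":0},{"dx":0,"dy":0,"dz":0,"rx":0,"ry":0,"rz":0}]'
python3 -c "
from h import *
st()
im,d=load('top','5')
C=cloud('top',d)
m=rect('knobtop',C,.42,.52,.22,.335,.113,.122)
im,d=load('side','5')
C=cloud('side',d)
m=rect('knobtop',C,.42,.52,.22,.335,.11,.122)
im,d=grab('side','8');crop(im,280,130,380,205,8,'pics/c20.png')
"
```

```text
time: 15.05
eef_pos: [0.4769, 0.2995, 0.1927]
tool_rot: [2.173, 0.099, -2.175]
force: [-0.8, 0.0, 0.8]
width: 0.0498
time: 15.3
eef_pos: [0.4773, 0.2993, 0.1934]
tool_rot: [2.175, 0.098, -2.175]
force: [-0.0, -0.4, -0.7]
width: 0.0499
t 15.3 tcp [0.4773 0.2993 0.1934] yaw_y -84.81 tool x [ 0. -0. -1.] F [-0.  -0.4 -0.7] M [ 0.06  0.   -0.03] w 0.0499 q [-0.36  0.28 -0.38  1.85  0.12  1.03 -2.26]
knobtop 91 ctr [477.5 302.6] size [23.2 24.2] ang 78.7 zmed 0.1163 mean [0.4774 0.3022]
knobtop 37 ctr [478.1 301.2] size [23.4 21.9] ang 52.8 zmed 0.1161 mean [0.4776 0.2993]
```

View pics/c20.png

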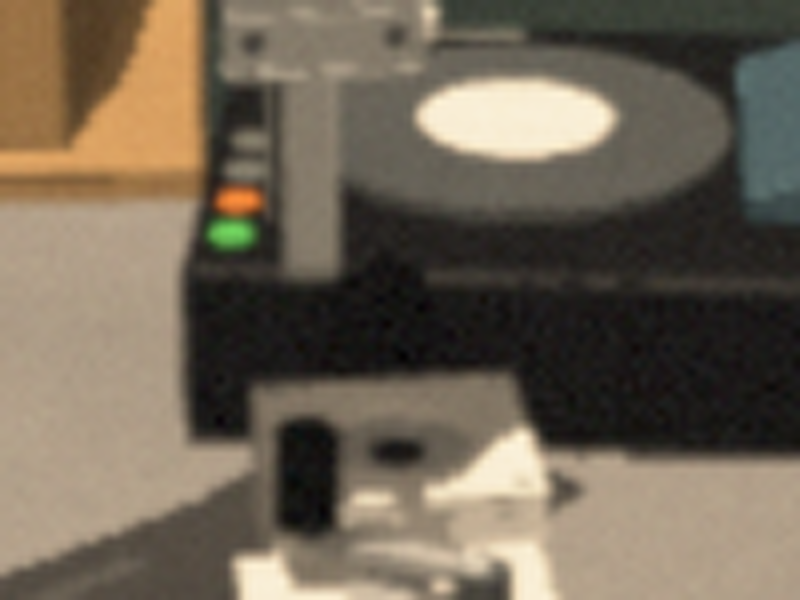

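```bash
python3 -m creep '[{"dx":0,"dy":0.0015,"dz":-0.03,"rx":0,"ry":0,"rz":0},{"dx":0,"dy":0.0015,"dz":-0.06,"rx":0,"ry":0,"rz":0},{"dx":0,"dy":0.0015,"dz":-0.08,"rx":0,"ry":0,"rz":0},{"dx":0,"dy":0.0015,"dz":-0.1,"rx":0,"ry":0,"rz":0},{"dx":0,"dy":0.0015,"dz":-0.1085,"rx":0,"ry":0,"rz":0},{"dx":0,"dy":0.0015,"dz":-0.1085,"rx":0,"ry":0,"rz":0}]'
python3 -m creep '[{"dx":0,"dy":0,"dz":0,"rx":0,"ry":0,"rz":0},{"dx":0,"dy":0,"dz":0,"rx":0,"ry":0,"rz":0},{"dx":0,"dy":0,"dz":0,"rx":0,"ry":0,"rz":0},{"dx":0,"dy":0,"dz":0,"rx":0,"ry":0,"rz":0},{"dx":0,"dy":0,"dz":0,"rx":0,"ry":0,"rz":0},{"dx":0,"dy":0,"dz":0,"rx":0,"ry":0,"rz":0},{"dx":0,"dy":0,"dz":0,"rx":0,"ry":0,"rz":0},{"dx":0,"dy":0,"dz":0,"rx":0,"ry":0,"rz":0}]' 0.02 10
python3 -c "
from h import *
st()
"
```

```text
time: 15.85
eef_pos: [0.4761, 0.301, 0.0833]
tool_rot: [2.171, 0.098, -2.176]
force: [-0.5, -0.1, -0.3]
width: 0.0499
time: 16.52
eef_pos: [0.4773, 0.3023, 0.0859]
tool_rot: [2.176, 0.101, -2.173]
force: [-2.3, 0.7, 8.4]
width: 0.0255
t 16.52 tcp [0.4773 0.3023 0.0859] yaw_y -84.71 tool x [ 0.001  0.001 -1.   ] F [-2.3  0.7  8.4] M [-0.01  0.39  0.03] w 0.0255 q [-0.39  0.41 -0.35  1.94  0.19  0.82 -2.33]
```

```bash
python3 -m creep '[{"dx":0,"dy":0,"dz":0.003,"rx":0,"ry":0,"rz":0},{"dx":-0.0029,"dy":-0.0058,"dz":0.003,"rx":0,"ry":0,"rz":5},{"dx":-0.0054,"dy":-0.0119,"dz":0.003,"rx":0,"ry":0,"rz":10},{"dx":-0.0073,"dy":-0.0182,"dz":0.003,"rx":0,"ry":0,"rz":15},{"dx":-0.0087,"dy":-0.0245,"dz":0.003,"rx":0,"ry":0,"rz":20},{"dx":-0.0093,"dy":-0.031,"dz":0.003,"rx":0,"ry":0,"rz":25},{"dx":-0.0096,"dy":-0.0396,"dz":0.003,"rx":0,"ry":0,"rz":31.5},{"dx":-0.0096,"dy":-0.0396,"dz":0.003,"rx":0,"ry":0,"rz":31.5},{"dx":-0.0096,"dy":-0.0396,"dz":0.003,"rx":0,"ry":0,"rz":31.5}]' 0.02 15
python3 -c "
from h import *
st()
im,d=grab('top','9');crop(im,150,205,270,295,6.6,'pics/c21.png')
im,d=grab('side','9');crop(im,280,130,380,205,8,'pics/c22.png')
"
```

```text
time: 17.27
eef_pos: [0.4684, 0.2617, 0.0881]
tool_rot: [1.854, 0.616, -1.851]
force: [7.4, 0.3, -10.9]
width: 0.0261
t 17.27 tcp [0.4684 0.2617 0.0881] yaw_y -53.22 tool x [ 0.001  0.001 -1.   ] F [  7.4   0.3 -10.9] M [ 0.19 -1.75  0.2 ] w 0.0261 q [-0.24  0.38 -0.47  2.    0.24  0.81 -1.77]
```

View pics/c21.png

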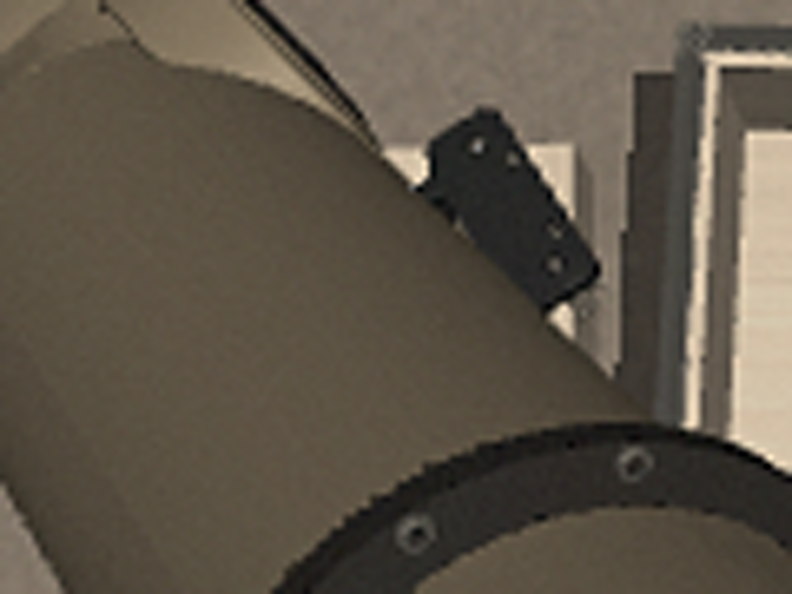

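View pics/c22.png

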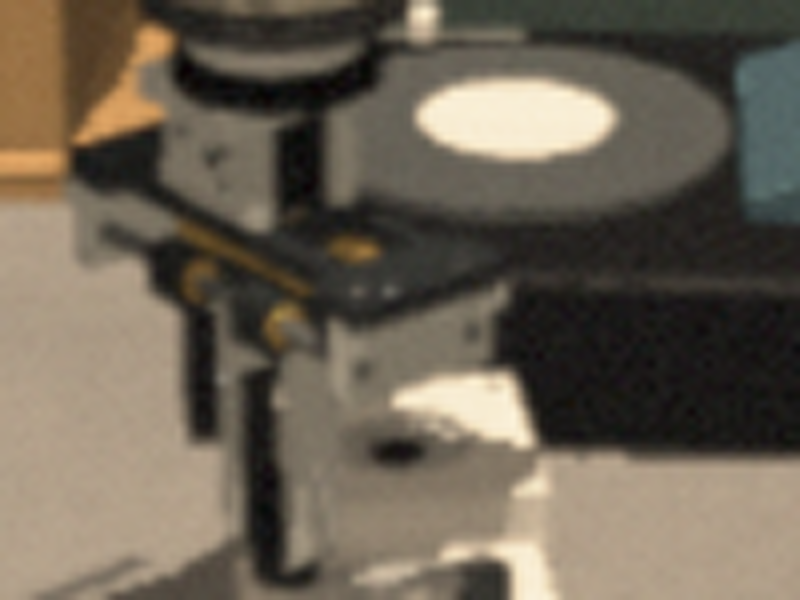

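```bash
python3 -m creep '[{"dx":0,"dy":0,"dz":0,"rx":0,"ry":0,"rz":0},{"dx":0,"dy":0,"dz":0,"rx":0,"ry":0,"rz":0},{"dx":0,"dy":0,"dz":0,"rx":0,"ry":0,"rz":0},{"dx":0,"dy":0,"dz":0,"rx":0,"ry":0,"rz":0},{"dx":0,"dy":0,"dz":0,"rx":0,"ry":0,"rz":0},{"dx":0,"dy":0,"dz":0.03,"rx":0,"ry":0,"rz":0},{"dx":0,"dy":0,"dz":0.06,"rx":0,"ry":0,"rz":0},{"dx":0,"dy":0,"dz":0.1,"rx":0,"ry":0,"rz":0},{"dx":0,"dy":-0.04,"dz":0.12,"rx":0,"ry":0,"rz":0},{"dx":0,"dy":-0.08,"dz":0.12,"rx":0,"ry":0,"rz":0},{"dx":0,"dy":-0.12,"dz":0.12,"rx":0,"ry":0,"rz":0},{"dx":0,"dy":-0.16,"dz":0.12,"rx":0,"ry":0,"rz":0},{"dx":0,"dy":-0.2,"dz":0.12,"rx":0,"ry":0,"rz":0},{"dx":0,"dy":-0.24,"dz":0.12,"rx":0,"ry":0,"rz":0},{"dx":0,"dy":-0.28,"dz":0.12,"rx":0,"ry":0,"rz":0},{"dx":0,"dy":-0.32,"dz":0.12,"rx":0,"ry":0,"rz":0},{"dx":0,"dy":-0.34,"dz":0.12,"rx":0,"ry":0,"rz":0},{"dx":0,"dy":-0.34,"dz":0.12,"rx":0,"ry":0,"rz":0}]' 0.05 15
python3 -c "
from h import *
st()
im,d=grab('top','10');crop(im,180,215,250,285,8,'pics/c23.png')
C=cloud('top',d)
rect('knobtop',C,.42,.52,.2,.335,.113,.122)
C=cloud('side',grab('side','10')[1])
rect('knobtop',C,.42,.52,.2,.335,.11,.122)
"
```

```text
time: 18.87
eef_pos: [0.4668, -0.0825, 0.208]
tool_rot: [1.856, 0.61, -1.857]
force: [-0.5, 0.2, 0.7]
width: 0.05
t 18.87 tcp [ 0.4668 -0.0825  0.208 ] yaw_y -53.55 tool x [-0.    -0.001 -1.   ] F [-0.5  0.2  0.7] M [-0.02 -0.01 -0.02] w 0.05 q [ 0.28  0.11 -0.26  2.03  0.03  1.01 -0.93]
knobtop 86 ctr [468.4 260.4] size [23.4 24.3] ang 1.0 zmed 0.1167 mean [0.4688 0.2608]
knobtop few 0
```

View pics/c23.png

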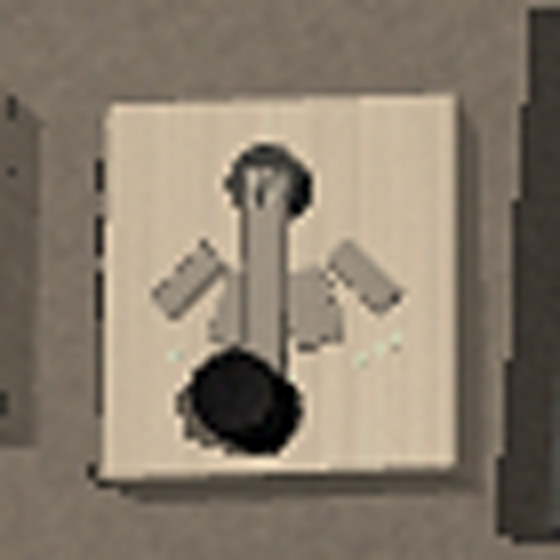

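View pics/top10.png

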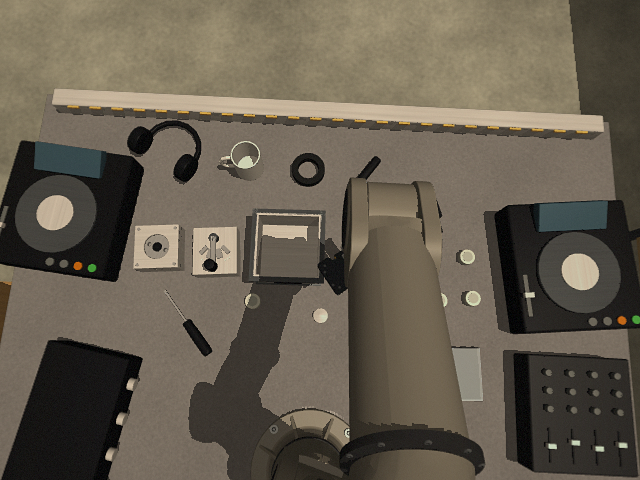

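```bash
python3 - <<'E'
from h import *
for n in("top","side"):
    C=cloud(n,load(n,10)[1]); C0=cloud(n,load(n,0)[1])
    m=(C0[...,0]>.35)&(C0[...,0]<.6)&(C0[...,1]>-.6)&(C0[...,1]<-.44)&(C0[...,2]>.03); P=C0[m]; print(n,'tt',P[:,2].max(),P[:,1].max()) if len(P) else 0
    for i,(x,y) in enumerate([(.394,.165),(.537,-.384),(.421,-.313),(.431,-.399)]):
        rect("p%d"%i,C,x-.035,x+.035,y-.035,y+.035,.014,.0275)
E
python3 -m creep '[{"dx":0.0712,"dy":-0.302,"dz":-0.02,"rx":0,"ry":0,"rz":53.5},{"dx":0.0712,"dy":-0.302,"dz":-0.02,"rx":0,"ry":0,"rz":53.5},{"dx":0.0712,"dy":-0.302,"dz":-0.02,"rx":0,"ry":0,"rz":53.5},{"dx":0.0712,"dy":-0.302,"dz":-0.02,"rx":0,"ry":0,"rz":53.5},{"dx":0.0712,"dy":-0.302,"dz":-0.02,"rx":0,"ry":0,"rz":53.5},{"dx":0.0712,"dy":-0.302,"dz":-0.02,"rx":0,"ry":0,"rz":53.5},{"dx":0.0712,"dy":-0.302,"dz":-0.02,"rx":0,"ry":0,"rz":53.5},{"dx":0.0712,"dy":-0.302,"dz":-0.02,"rx":0,"ry":0,"rz":53.5},{"dx":0.0712,"dy":-0.302,"dz":-0.02,"rx":0,"ry":0,"rz":53.5},{"dx":0.0712,"dy":-0.302,"dz":-0.02,"rx":0,"ry":0,"rz":53.5},{"dx":0.0712,"dy":-0.302,"dz":-0.02,"rx":0,"ry":0,"rz":53.5}]' 0.06 15
python3 -c "
from h import *
st()
for n in ('side','top'):
  C=cloud(n,grab(n,'11')[1])
  for i,(x,y) in enumerate([(.394,.165),(.537,-.384),(.421,-.313),(.431,-.399)]):
    rect('p%d'%i,C,x-.06,x+.06,y-.035,y+.035,.014,.0275)
"
```

```text
top tt 0.1051878359334375 -0.46603331470557546
p0 192 ctr [395.6 165.3] size [39.  37.3] ang 48.9 zmed 0.0199 mean [0.395  0.1646]
p1 188 ctr [ 538.1 -383.3] size [38.4 38.6] ang 18.6 zmed 0.0205 mean [ 0.5379 -0.3833]
p2 53 ctr [ 424.1 -324.5] size [33.2 13.3] ang 11.7 zmed 0.0212 mean [ 0.424  -0.3233]
p3 200 ctr [ 431.  -396.1] size [36.4 39.6] ang 6.5 zmed 0.0209 mean [ 0.4306 -0.3952]
side tt 0.62534159430646 -0.469425839244199
p0 99 ctr [394.9 162.8] size [40.  38.4] ang 49.3 zmed 0.0191 mean [0.3954 0.161 ]
p1 276 ctr [ 538.6 -385.3] size [38.7 38.9] ang 50.3 zmed 0.0204 mean [ 0.5385 -0.3866]
p2 226 ctr [ 421.  -312.1] size [39.9 37.9] ang 89.6 zmed 0.0199 mean [ 0.4213 -0.3147]
p3 290 ctr [ 430.8 -397.2] size [39.9 39.4] ang 61.5 zmed 0.0203 mean [ 0.431  -0.3989]
time: 19.88
eef_pos: [0.5392, -0.378, 0.1876]
tool_rot: [1.206, 1.213, -1.205]
force: [0.9, -0.3, -0.5]
width: 0.0598
t 19.88 tcp [ 0.5392 -0.378   0.1876] yaw_y 0.31 tool x [-0.     0.001 -1.   ] F [ 0.9 -0.3 -0.5] M [-0.02 -0.07  0.02] w 0.0598 q [ 0.67  0.42 -0.21  1.65  0.09  1.08  0.44]
p0 96 ctr [395.5 167.3] size [37.8 44.3] ang 1.2 zmed 0.0191 mean [0.3953 0.1615]
p1 285 ctr [ 538.5 -384.7] size [41.  37.9] ang 85.3 zmed 0.0204 mean [ 0.5385 -0.3868]
p2 225 ctr [ 421.9 -312.3] size [39.6 37.8] ang 59.0 zmed 0.0197 mean [ 0.4212 -0.3148]
p3 47 ctr [ 464.3 -426.3] size [11.3 28.6] ang 88.5 zmed 0.0203 mean [ 0.4634 -0.4266]
p0 194 ctr [395.5 165.2] size [38.7 37.3] ang 49.0 zmed 0.0205 mean [0.395  0.1644]
p1 184 ctr [ 538.  -383.5] size [38.8 37.7] ang 23.6 zmed 0.0209 mean [ 0.5379 -0.3834]
p2 192 ctr [ 421.3 -311.8] size [35.9 40.5] ang 2.9 zmed 0.0208 mean [ 0.4212 -0.311 ]
p3 63 ctr [ 465.4 -427.3] size [12.1 33.9] ang 88.2 zmed 0.0213 mean [ 0.4648 -0.4283]
```

View pics/side11.png

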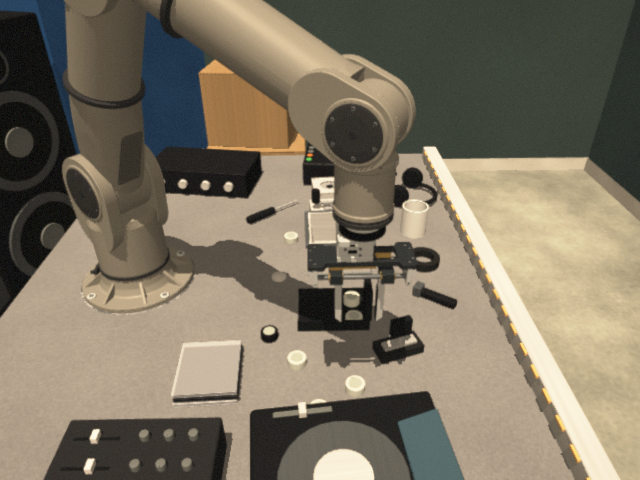

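```bash
python3 -c "
from h import *
im,d=load('top','11'); crop(im,420,230,520,320,6.6,'pics/c24.png')
C=cloud('top',d); C0=cloud('top',load('top',0)[1])
rect('p3',C,.41,.53,-.462,-.39,.014,.0265)
print('turntable', [np.round(C0[v,u],3) for u,v in [(489,260),(500,260),(505,280),(512,300),(520,300),(540,300)]])
"
```

```text
p3 202 ctr [ 492.3 -427.9] size [97.5 38.9] ang 25.4 zmed 0.0212 mean [ 0.469  -0.4369]
turntable [array([ 0.536, -0.449,  0.001]), array([ 0.535, -0.473,  0.013]), array([ 0.481, -0.479,  0.026]), array([ 0.428, -0.484,  0.051]), array([ 0.424, -0.487,  0.087]), array([ 0.427, -0.534,  0.088])]
```

View pics/c24.png

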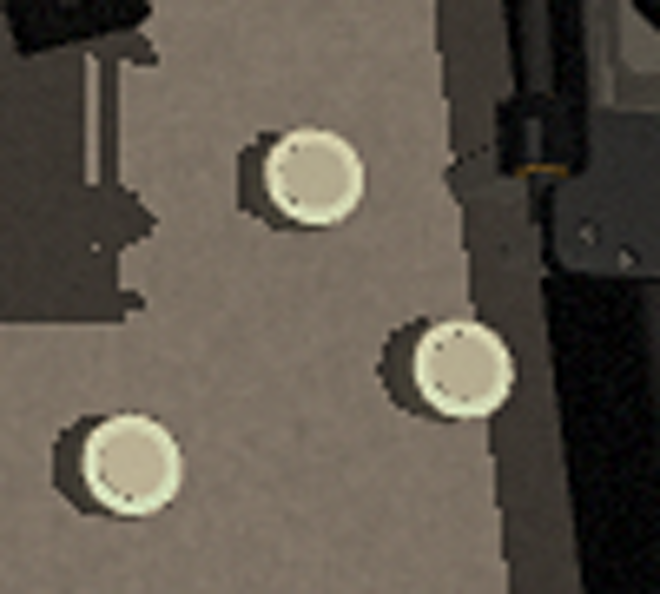

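```bash
python3 -m creep '[{"dx":0,"dy":0,"dz":0,"rx":0,"ry":0,"rz":0},{"dx":0,"dy":0,"dz":-0.03,"rx":0,"ry":0,"rz":0},{"dx":0,"dy":0,"dz":-0.06,"rx":0,"ry":0,"rz":0},{"dx":0,"dy":0,"dz":-0.09,"rx":0,"ry":0,"rz":0},{"dx":0,"dy":0,"dz":-0.12,"rx":0,"ry":0,"rz":0},{"dx":0,"dy":0,"dz":-0.15,"rx":0,"ry":0,"rz":0},{"dx":0,"dy":0,"dz":-0.15,"rx":0,"ry":0,"rz":0},{"dx":0,"dy":0,"dz":-0.15,"rx":0,"ry":0,"rz":0}]'
python3 -c "
from h import *
st()"
```

```text
time: 20.65
eef_pos: [0.5382, -0.3786, 0.0377]
tool_rot: [1.205, 1.214, -1.206]
force: [0.1, -0.1, 0.9]
width: 0.0598
t 20.65 tcp [ 0.5382 -0.3786  0.0377] yaw_y 0.34 tool x [-0.002  0.001 -1.   ] F [ 0.1 -0.1  0.9] M [-0.03 -0.11 -0.  ] w 0.0598 q [ 0.65  0.58 -0.19  1.76  0.14  0.81  0.4 ]
```

```bash
python3 -m creep '[{"dx":0,"dy":-0.006,"dz":0,"rx":0,"ry":0,"rz":0},{"dx":0,"dy":-0.006,"dz":-0.015,"rx":0,"ry":0,"rz":0},{"dx":0,"dy":-0.006,"dz":-0.026,"rx":0,"ry":0,"rz":0},{"dx":0,"dy":-0.006,"dz":-0.0315,"rx":0,"ry":0,"rz":0},{"dx":0,"dy":-0.006,"dz":-0.0315,"rx":0,"ry":0,"rz":0}]'
python3 -m creep '[{"dx":0,"dy":0,"dz":0,"rx":0,"ry":0,"rz":0},{"dx":0,"dy":0,"dz":0,"rx":0,"ry":0,"rz":0},{"dx":0,"dy":0,"dz":0,"rx":0,"ry":0,"rz":0},{"dx":0,"dy":0,"dz":0,"rx":0,"ry":0,"rz":0},{"dx":0,"dy":0,"dz":0,"rx":0,"ry":0,"rz":0},{"dx":0,"dy":0,"dz":0,"rx":0,"ry":0,"rz":0},{"dx":0,"dy":0,"dz":0.03,"rx":0,"ry":0,"rz":0},{"dx":0,"dy":0,"dz":0.06,"rx":0,"ry":0,"rz":0},{"dx":0,"dy":0,"dz":0.1,"rx":0,"ry":0,"rz":0},{"dx":0,"dy":0,"dz":0.1,"rx":0,"ry":0,"rz":0},{"dx":0,"dy":0,"dz":0.1,"rx":0,"ry":0,"rz":0}]' 0.02 15
python3 -c "
from h import *
st()
im,d=grab('side','12'); crop(im,320,230,460,360,6,'pics/c25.png')"
```

```text
time: 21.07
eef_pos: [0.5382, -0.3856, 0.0062]
tool_rot: [1.206, 1.212, -1.206]
force: [-0.1, -0.1, -0.4]
width: 0.06
time: 21.98
eef_pos: [0.5397, -0.3866, 0.109]
tool_rot: [1.206, 1.207, -1.204]
force: [-0.2, 0.4, -1.3]
width: 0.0397
t 21.98 tcp [ 0.5397 -0.3866  0.109 ] yaw_y 0.27 tool x [ 0.004 -0.002 -1.   ] F [-0.2  0.4 -1.3] M [ 0.02 -0.03 -0.05] w 0.0397 q [ 0.67  0.51 -0.2   1.71  0.12  0.94  0.43]
```

View pics/c25.png

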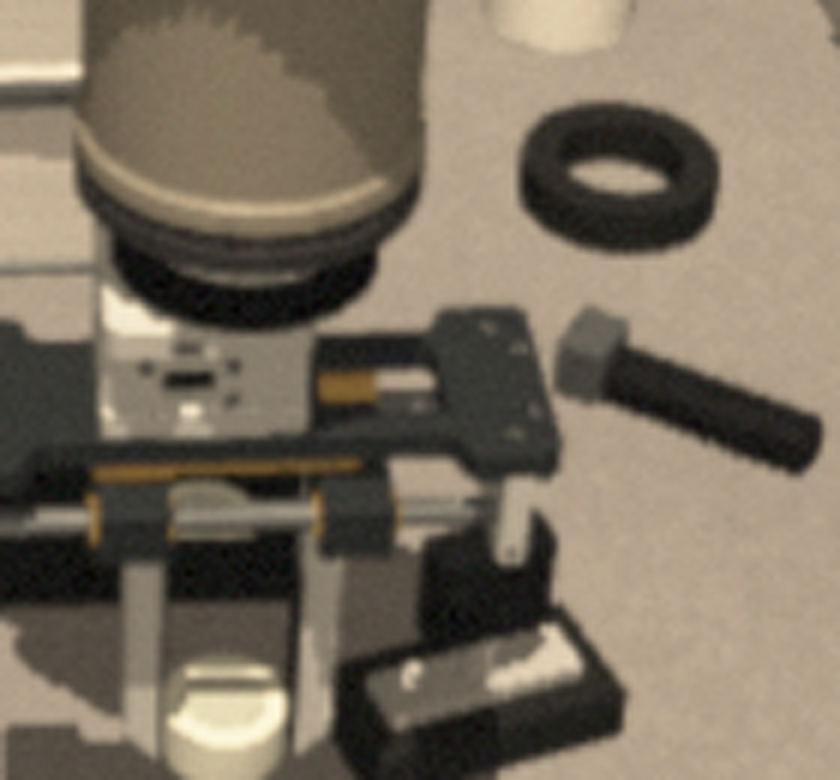

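```bash
python3 -m creep '[{"dx":-0.044,"dy":0.198,"dz":0,"rx":0,"ry":0,"rz":-0.3},{"dx":-0.044,"dy":0.198,"dz":0,"rx":0,"ry":0,"rz":-0.3},{"dx":-0.044,"dy":0.198,"dz":0,"rx":0,"ry":0,"rz":-0.3},{"dx":-0.044,"dy":0.198,"dz":0,"rx":0,"ry":0,"rz":-0.3},{"dx":-0.044,"dy":0.198,"dz":0,"rx":0,"ry":0,"rz":-0.3},{"dx":-0.044,"dy":0.198,"dz":0,"rx":0,"ry":0,"rz":-0.3},{"dx":-0.044,"dy":0.198,"dz":0,"rx":0,"ry":0,"rz":-0.3},{"dx":-0.044,"dy":0.198,"dz":-0.03,"rx":0,"ry":0,"rz":-0.3},{"dx":-0.044,"dy":0.198,"dz":-0.06,"rx":0,"ry":0,"rz":-0.3},{"dx":-0.044,"dy":0.198,"dz":-0.06,"rx":0,"ry":0,"rz":-0.3},{"dx":-0.044,"dy":0.198,"dz":-0.06,"rx":0,"ry":0,"rz":-0.3}]'
python3 -c "
from h import *
st()
im,d=grab('side','13'); crop(im,290,260,390,340,8,'pics/c26.png')"
```

```text
time: 22.95
eef_pos: [0.4932, -0.1881, 0.0451]
tool_rot: [1.209, 1.213, -1.212]
force: [0.3, -0.1, -0.5]
width: 0.0391
t 22.95 tcp [ 0.4932 -0.1881  0.0451] yaw_y -0.07 tool x [-0.004  0.001 -1.   ] F [ 0.3 -0.1 -0.5] M [-0.04 -0.05 -0.01] w 0.0391 q [ 0.45  0.41 -0.25  2.05  0.15  0.7   0.1 ]
```

View pics/c26.png

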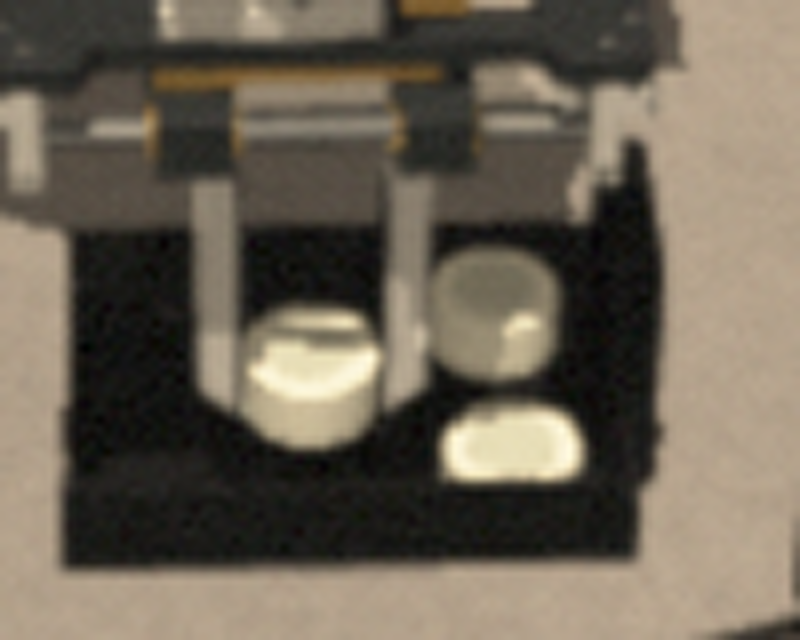

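```bash
python3 -m creep '[{"dx":0,"dy":0,"dz":-0.012,"rx":0,"ry":0,"rz":0},{"dx":0,"dy":0,"dz":-0.024,"rx":0,"ry":0,"rz":0},{"dx":0,"dy":0,"dz":-0.032,"rx":0,"ry":0,"rz":0},{"dx":0,"dy":0,"dz":-0.0345,"rx":0,"ry":0,"rz":0},{"dx":0,"dy":0,"dz":-0.0345,"rx":0,"ry":0,"rz":0},{"dx":0.003,"dy":0,"dz":-0.0345,"rx":0,"ry":0,"rz":0},{"dx":0.006,"dy":0,"dz":-0.0345,"rx":0,"ry":0,"rz":0},{"dx":0.006,"dy":0,"dz":-0.0345,"rx":0,"ry":0,"rz":0}]'
python3 -c "
from h import *
st()"
python3 -m creep '[{"dx":0,"dy":0,"dz":0,"rx":0,"ry":0,"rz":0},{"dx":0,"dy":0,"dz":0,"rx":0,"ry":0,"rz":0},{"dx":0,"dy":0,"dz":0,"rx":0,"ry":0,"rz":0},{"dx":0,"dy":0,"dz":0.02,"rx":0,"ry":0,"rz":0},{"dx":0,"dy":0,"dz":0.05,"rx":0,"ry":0,"rz":0},{"dx":0,"dy":0,"dz":0.09,"rx":0,"ry":0,"rz":0},{"dx":0,"dy":0,"dz":0.1,"rx":0,"ry":0,"rz":0},{"dx":0,"dy":0,"dz":0.1,"rx":0,"ry":0,"rz":0}]' 0.046 15
python3 -c "
from h import *
st()
im,d=grab('side','14'); crop(im,240,230,440,430,4,'pics/c27.png')
C=cloud('side',d)
rect('p2',C,.39,.46,-.35,-.27,.014,.0265)"
```

```text
time: 23.67
eef_pos: [0.5016, -0.1877, 0.0124]
tool_rot: [1.21, 1.208, -1.209]
force: [-0.2, 0.3, 0.3]
width: 0.0397
t 23.67 tcp [ 0.5016 -0.1877  0.0124] yaw_y -0.0 tool x [ 0.001 -0.    -1.   ] F [-0.2  0.3  0.3] M [ 0.03 -0.09 -0.05] w 0.0397 q [ 0.43  0.47 -0.24  2.05  0.18  0.64  0.08]
time: 24.33
eef_pos: [0.5024, -0.1884, 0.1154]
tool_rot: [1.211, 1.204, -1.207]
force: [0.0, 0.3, -0.7]
width: 0.046
t 24.33 tcp [ 0.5024 -0.1884  0.1154] yaw_y -0.03 tool x [ 0.005 -0.002 -1.   ] F [ 0.   0.3 -0.7] M [-0.05 -0.11  0.01] w 0.046 q [ 0.47  0.32 -0.27  1.99  0.11  0.84  0.13]
p2 226 ctr [ 422.2 -312.5] size [39.4 37.9] ang 56.0 zmed 0.0199 mean [ 0.4212 -0.3149]
```

View pics/c27.png

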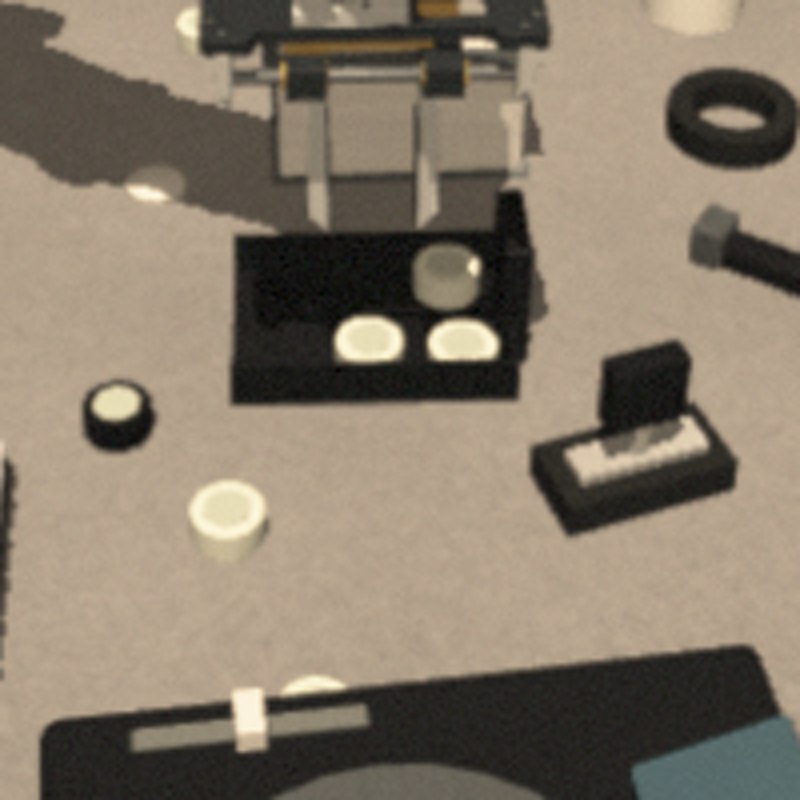

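```bash
python3 -m creep '[{"dx":-0.08,"dy":-0.1242,"dz":0,"rx":0,"ry":0,"rz":0},{"dx":-0.08,"dy":-0.1242,"dz":0,"rx":0,"ry":0,"rz":0},{"dx":-0.08,"dy":-0.1242,"dz":0,"rx":0,"ry":0,"rz":0},{"dx":-0.08,"dy":-0.1242,"dz":0,"rx":0,"ry":0,"rz":0},{"dx":-0.08,"dy":-0.1242,"dz":-0.03,"rx":0,"ry":0,"rz":0},{"dx":-0.08,"dy":-0.1242,"dz":-0.06,"rx":0,"ry":0,"rz":0},{"dx":-0.08,"dy":-0.1242,"dz":-0.075,"rx":0,"ry":0,"rz":0},{"dx":-0.08,"dy":-0.1242,"dz":-0.075,"rx":0,"ry":0,"rz":0},{"dx":-0.08,"dy":-0.1242,"dz":-0.075,"rx":0,"ry":0,"rz":0}]' 0.06 15
python3 -c "
from h import *
st()"
```

```text
time: 25.13
eef_pos: [0.4196, -0.3113, 0.0358]
tool_rot: [1.209, 1.212, -1.21]
force: [0.3, -0.6, 0.5]
width: 0.0598
t 25.13 tcp [ 0.4196 -0.3113  0.0358] yaw_y -0.0 tool x [-0.003  0.002 -1.   ] F [ 0.3 -0.6  0.5] M [-0.03 -0.1  -0.01] w 0.0598 q [ 0.68  0.41 -0.2   2.07  0.13  0.67  0.4 ]
```

```bash
python3 -m creep '[{"dx":0.001,"dy":-0.001,"dz":-0.015,"rx":0,"ry":0,"rz":0},{"dx":0.001,"dy":-0.001,"dz":-0.026,"rx":0,"ry":0,"rz":0},{"dx":0.001,"dy":-0.001,"dz":-0.031,"rx":0,"ry":0,"rz":0},{"dx":0.001,"dy":-0.001,"dz":-0.031,"rx":0,"ry":0,"rz":0}]'
python3 -m creep '[{"dx":0,"dy":0,"dz":0,"rx":0,"ry":0,"rz":0},{"dx":0,"dy":0,"dz":0,"rx":0,"ry":0,"rz":0},{"dx":0,"dy":0,"dz":0,"rx":0,"ry":0,"rz":0},{"dx":0,"dy":0,"dz":0,"rx":0,"ry":0,"rz":0},{"dx":0,"dy":0,"dz":0,"rx":0,"ry":0,"rz":0},{"dx":0,"dy":0,"dz":0,"rx":0,"ry":0,"rz":0},{"dx":0,"dy":0,"dz":0.03,"rx":0,"ry":0,"rz":0},{"dx":0,"dy":0,"dz":0.06,"rx":0,"ry":0,"rz":0},{"dx":0,"dy":0,"dz":0.1,"rx":0,"ry":0,"rz":0},{"dx":0,"dy":0,"dz":0.1,"rx":0,"ry":0,"rz":0},{"dx":0,"dy":0,"dz":0.1,"rx":0,"ry":0,"rz":0}]' 0.02 15
python3 -c "
from h import *
st()"
```

```text
time: 25.47
eef_pos: [0.4211, -0.3126, 0.0054]
tool_rot: [1.209, 1.21, -1.21]
force: [0.0, -0.4, -0.1]
width: 0.06
time: 26.38
eef_pos: [0.4226, -0.3138, 0.1082]
tool_rot: [1.209, 1.205, -1.208]
force: [-0.4, -0.3, -1.2]
width: 0.0396
t 26.38 tcp [ 0.4226 -0.3138  0.1082] yaw_y -0.03 tool x [ 0.003 -0.002 -1.   ] F [-0.4 -0.3 -1.2] M [-0.03 -0.05  0.05] w 0.0396 q [ 0.7   0.31 -0.21  2.02  0.09  0.82  0.43]
```

```bash
python3 -m creep '[{"dx":0.073,"dy":0.188,"dz":0,"rx":0,"ry":0,"rz":0},{"dx":0.073,"dy":0.188,"dz":0,"rx":0,"ry":0,"rz":0},{"dx":0.073,"dy":0.188,"dz":0,"rx":0,"ry":0,"rz":0},{"dx":0.073,"dy":0.188,"dz":0,"rx":0,"ry":0,"rz":0},{"dx":0.073,"dy":0.188,"dz":0,"rx":0,"ry":0,"rz":0},{"dx":0.073,"dy":0.188,"dz":0,"rx":0,"ry":0,"rz":0},{"dx":0.073,"dy":0.188,"dz":0,"rx":0,"ry":0,"rz":0},{"dx":0.073,"dy":0.188,"dz":-0.03,"rx":0,"ry":0,"rz":0},{"dx":0.073,"dy":0.188,"dz":-0.06,"rx":0,"ry":0,"rz":0},{"dx":0.073,"dy":0.188,"dz":-0.06,"rx":0,"ry":0,"rz":0},{"dx":0.073,"dy":0.188,"dz":-0.06,"rx":0,"ry":0,"rz":0}]'
python3 -c "
from h import *
st()
im,d=grab('side','15'); crop(im,290,260,390,340,8,'pics/c28.png')"
```

```text
time: 27.3
eef_pos: [0.4928, -0.1255, 0.0448]
tool_rot: [1.209, 1.212, -1.213]
force: [-0.1, -0.1, 0.1]
width: 0.0396
t 27.3 tcp [ 0.4928 -0.1255  0.0448] yaw_y -0.07 tool x [-0.004  0.001 -1.   ] F [-0.1 -0.1  0.1] M [-0.02 -0.04  0.01] w 0.0396 q [ 0.36  0.39 -0.29  2.09  0.17  0.69 -0.04]
```

View pics/c28.png

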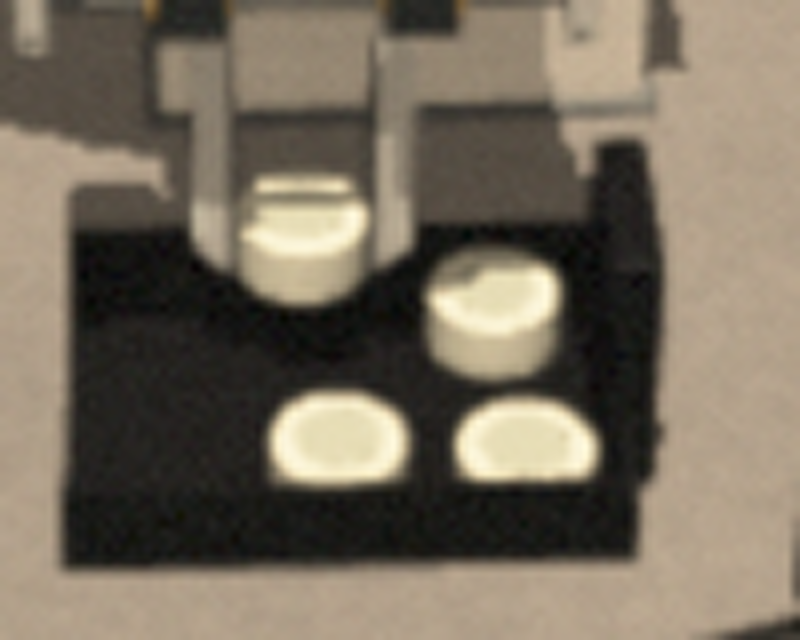

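```bash
python3 -m creep '[{"dx":0,"dy":0,"dz":-0.012,"rx":0,"ry":0,"rz":0},{"dx":0,"dy":0,"dz":-0.024,"rx":0,"ry":0,"rz":0},{"dx":0,"dy":0,"dz":-0.032,"rx":0,"ry":0,"rz":0},{"dx":0,"dy":0,"dz":-0.0345,"rx":0,"ry":0,"rz":0},{"dx":0,"dy":0,"dz":-0.0345,"rx":0,"ry":0,"rz":0},{"dx":0.003,"dy":0,"dz":-0.0345,"rx":0,"ry":0,"rz":0},{"dx":0.006,"dy":0,"dz":-0.0345,"rx":0,"ry":0,"rz":0},{"dx":0.008,"dy":0,"dz":-0.0345,"rx":0,"ry":0,"rz":0},{"dx":0.008,"dy":0,"dz":-0.0345,"rx":0,"ry":0,"rz":0}]'
python3 -c "
from h import *
st()"
python3 -m creep '[{"dx":0,"dy":0,"dz":0,"rx":0,"ry":0,"rz":0},{"dx":0,"dy":0,"dz":0,"rx":0,"ry":0,"rz":0},{"dx":0,"dy":0,"dz":0,"rx":0,"ry":0,"rz":0},{"dx":0,"dy":0,"dz":0.02,"rx":0,"ry":0,"rz":0},{"dx":0,"dy":0,"dz":0.05,"rx":0,"ry":0,"rz":0},{"dx":0,"dy":0,"dz":0.09,"rx":0,"ry":0,"rz":0},{"dx":0,"dy":-0.03,"dz":0.1,"rx":0,"ry":0,"rz":0},{"dx":-0.01,"dy":-0.07,"dz":0.1,"rx":0,"ry":0,"rz":0},{"dx":-0.02,"dy":-0.11,"dz":0.1,"rx":0,"ry":0,"rz":0},{"dx":-0.03,"dy":-0.15,"dz":0.1,"rx":0,"ry":0,"rz":0},{"dx":-0.04,"dy":-0.19,"dz":0.1,"rx":0,"ry":0,"rz":0},{"dx":-0.04,"dy":-0.23,"dz":0.1,"rx":0,"ry":0,"rz":0},{"dx":-0.04,"dy":-0.25,"dz":0.1,"rx":0,"ry":0,"rz":0},{"dx":-0.04,"dy":-0.25,"dz":0.1,"rx":0,"ry":0,"rz":0},{"dx":-0.04,"dy":-0.25,"dz":0.1,"rx":0,"ry":0,"rz":0}]' 0.046 15
python3 -c "
from h import *
st()
im,d=grab('side','16'); crop(im,240,230,440,430,4,'pics/c29.png')
im,d=grab('top','16'); crop(im,330,220,530,340,4,'pics/c30.png')
C=cloud('top',d)
rect('p3',C,.41,.53,-.465,-.39,.016,.0265)
for n in ('top','side'):
  C=cloud(n,load(n,16)[1])
  rect('row1',C,.53,.58,-.21,-.101,.021,.0275);rect('row2',C,.47,.53,-.21,-.101,.021,.0275)
"
```

```text
time: 28.1
eef_pos: [0.5034, -0.125, 0.0119]
tool_rot: [1.21, 1.208, -1.209]
force: [-0.1, 0.0, -0.5]
width: 0.0392
t 28.1 tcp [ 0.5034 -0.125   0.0119] yaw_y -0.01 tool x [ 0.001 -0.    -1.   ] F [-0.1  0.  -0.5] M [-0.03 -0.06  0.03] w 0.0392 q [ 0.34  0.45 -0.27  2.09  0.2   0.62 -0.07]
time: 29.35
eef_pos: [0.4618, -0.3759, 0.1111]
tool_rot: [1.211, 1.209, -1.211]
force: [0.6, 0.9, -0.4]
width: 0.046
t 29.35 tcp [ 0.4618 -0.3759  0.1111] yaw_y -0.14 tool x [-0.001  0.    -1.   ] F [ 0.6  0.9 -0.4] M [ 0.03 -0.08  0.  ] w 0.046 q [ 0.73  0.41 -0.2   1.86  0.1   0.88  0.48]
p3 18 ctr [ 476.5 -430.8] size [15.8 20.6] ang 3.3 zmed 0.0206 mean [ 0.4759 -0.4343]
row1 322 ctr [ 558.2 -155.2] size [107.5  42.3] ang 88.2 zmed 0.0245 mean [ 0.5567 -0.1555]
row2 304 ctr [ 501.4 -155.2] size [99.  39.4] ang 89.2 zmed 0.0244 mean [ 0.5016 -0.1556]
row1 67 ctr [ 552.3 -153. ] size [ 37.6 105.6] ang 3.8 zmed 0.0234 mean [ 0.5499 -0.1888]
row2 19 ctr [ 494.2 -200. ] size [12.6 33.6] ang 42.6 zmed 0.0241 mean [ 0.4881 -0.1942]
```

View pics/c29.png

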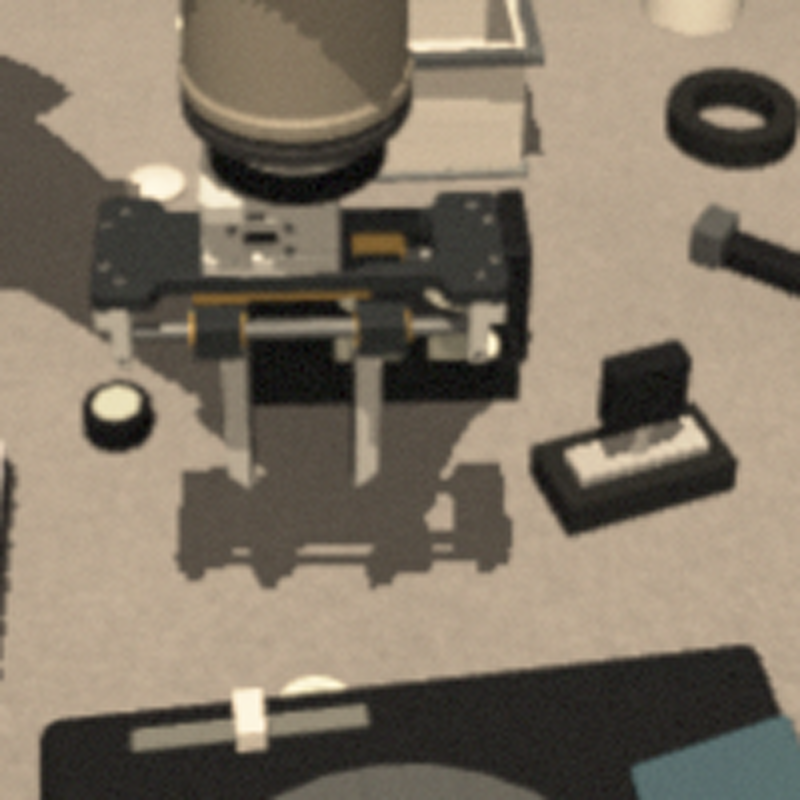

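View pics/c30.png

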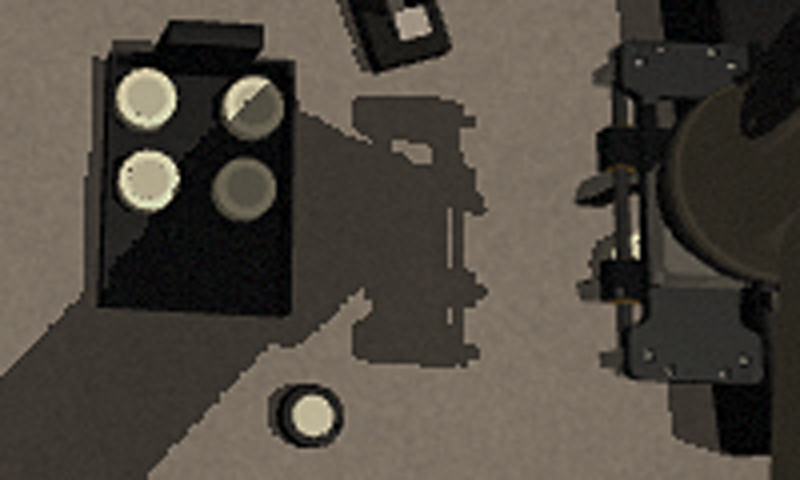

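```bash
python3 - <<'E'
from h import *
im,d=load('top',11)
print(at_z('top',[(420+(463.5)/6.6-.5,230+368/6.6-.5)],.020))
g=cv2.cvtColor(im,cv2.COLOR_RGB2GRAY)[265:310,475:505]
m=g>150; ys,xs=np.nonzero(m); print(m.sum()); (c,rad)=cv2.minEnclosingCircle(np.c_[xs,ys].astype(np.float32)); print(c,rad,at_z('top',[(475+c[0],265+c[1])],.020),at_z('top',[(475+xs.mean(),265+ys.mean())],.020))
# same for known p1 for check
g=cv2.cvtColor(im,cv2.COLOR_RGB2GRAY)[240:275,452:485]; m=g>150; ys,xs=np.nonzero(m); print('p1',at_z('top',[(452+xs.mean(),240+ys.mean())],.020))
E
```

```text
[[ 0.46600143 -0.44152633  0.02      ]]
163
(14.642857551574707, 20.64285659790039) 7.576244354248047 [[ 0.46499266 -0.44127994  0.02      ]] [[ 0.46548476 -0.44166056  0.02      ]]
p1 [[ 0.5388772  -0.38517172  0.02      ]]
```

```bash
python3 -m creep '[{"dx":0.0025,"dy":-0.03,"dz":0,"rx":0,"ry":0,"rz":0},{"dx":0.0025,"dy":-0.063,"dz":0,"rx":0,"ry":0,"rz":0},{"dx":0.0025,"dy":-0.063,"dz":-0.02,"rx":0,"ry":0,"rz":0},{"dx":0.0025,"dy":-0.063,"dz":-0.05,"rx":0,"ry":0,"rz":0},{"dx":0.0025,"dy":-0.063,"dz":-0.07,"rx":0,"ry":0,"rz":0},{"dx":0.0025,"dy":-0.063,"dz":-0.07,"rx":0,"ry":0,"rz":0},{"dx":0.0025,"dy":-0.063,"dz":-0.07,"rx":0,"ry":0,"rz":0}]' 0.06 15
python3 -c "
from h import *
st()
im,d=grab('side','17'); crop(im,260,330,380,420,6.6,'pics/c31.png')
im,d=grab('top','17'); crop(im,430,240,530,315,7,'pics/c32.png')"
```

```text
time: 30.03
eef_pos: [0.4652, -0.4364, 0.0412]
tool_rot: [1.209, 1.212, -1.208]
force: [0.1, 0.9, 0.9]
width: 0.0601
t 30.03 tcp [ 0.4652 -0.4364  0.0412] yaw_y 0.08 tool x [-0.001  0.002 -1.   ] F [0.1 0.9 0.9] M [-0.03 -0.11  0.01] w 0.0601 q [ 0.78  0.55 -0.17  1.81  0.12  0.8   0.55]
```

View pics/c31.png

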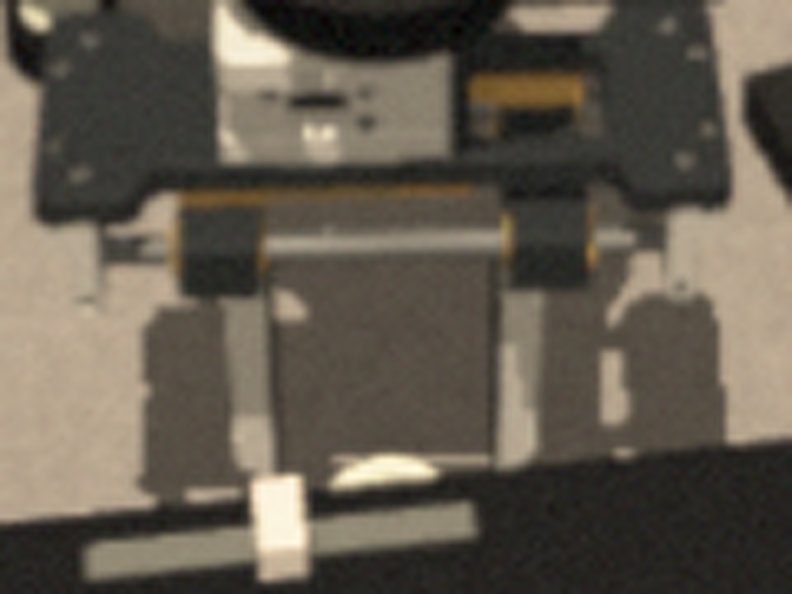

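View pics/c32.png

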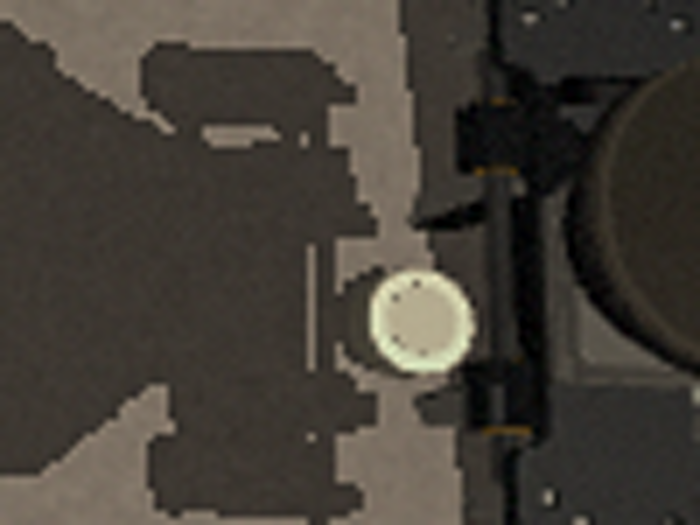

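```bash
python3 -m creep '[{"dx":0,"dy":-0.003,"dz":-0.012,"rx":0,"ry":0,"rz":0},{"dx":0,"dy":-0.003,"dz":-0.022,"rx":0,"ry":0,"rz":0},{"dx":0,"dy":-0.003,"dz":-0.031,"rx":0,"ry":0,"rz":0},{"dx":0,"dy":-0.003,"dz":-0.031,"rx":0,"ry":0,"rz":0},{"dx":0,"dy":-0.003,"dz":-0.031,"rx":0,"ry":0,"rz":0}]'
python3 -m creep '[{"dx":0,"dy":0,"dz":0,"rx":0,"ry":0,"rz":0},{"dx":0,"dy":0,"dz":0,"rx":0,"ry":0,"rz":0},{"dx":0,"dy":0,"dz":0,"rx":0,"ry":0,"rz":0},{"dx":0,"dy":0,"dz":0,"rx":0,"ry":0,"rz":0},{"dx":0,"dy":0,"dz":0,"rx":0,"ry":0,"rz":0},{"dx":0,"dy":0,"dz":0,"rx":0,"ry":0,"rz":0},{"dx":0,"dy":0,"dz":0.03,"rx":0,"ry":0,"rz":0},{"dx":0,"dy":0,"dz":0.06,"rx":0,"ry":0,"rz":0},{"dx":0,"dy":0.02,"dz":0.1,"rx":0,"ry":0,"rz":0},{"dx":0,"dy":0.02,"dz":0.1,"rx":0,"ry":0,"rz":0},{"dx":0,"dy":0.02,"dz":0.1,"rx":0,"ry":0,"rz":0}]' 0.02 15
python3 -c "
from h import *
st()"
```

```text
time: 30.55
eef_pos: [0.4646, -0.4405, 0.0097]
tool_rot: [1.21, 1.211, -1.21]
force: [0.2, 0.4, 0.4]
width: 0.0601
time: 31.47
eef_pos: [0.4664, -0.4209, 0.113]
tool_rot: [1.208, 1.205, -1.207]
force: [0.1, 0.2, -0.6]
width: 0.0396
t 31.47 tcp [ 0.4664 -0.4209  0.113 ] yaw_y 0.05 tool x [ 0.003 -0.002 -1.   ] F [ 0.1  0.2 -0.6] M [ 0.01 -0.09 -0.01] w 0.0396 q [ 0.78  0.45 -0.19  1.79  0.1   0.91  0.55]
```

```bash
python3 -m creep '[{"dx":-0.019,"dy":0.233,"dz":0,"rx":0,"ry":0,"rz":0},{"dx":-0.019,"dy":0.233,"dz":0,"rx":0,"ry":0,"rz":0},{"dx":-0.019,"dy":0.233,"dz":0,"rx":0,"ry":0,"rz":0},{"dx":-0.019,"dy":0.233,"dz":0,"rx":0,"ry":0,"rz":0},{"dx":-0.019,"dy":0.233,"dz":0,"rx":0,"ry":0,"rz":0},{"dx":-0.019,"dy":0.233,"dz":0,"rx":0,"ry":0,"rz":0},{"dx":-0.019,"dy":0.233,"dz":0,"rx":0,"ry":0,"rz":0},{"dx":-0.019,"dy":0.233,"dz":-0.03,"rx":0,"ry":0,"rz":0},{"dx":-0.019,"dy":0.233,"dz":-0.06,"rx":0,"ry":0,"rz":0},{"dx":-0.019,"dy":0.233,"dz":-0.06,"rx":0,"ry":0,"rz":0},{"dx":-0.019,"dy":0.233,"dz":-0.06,"rx":0,"ry":0,"rz":0}]'
python3 -c "
from h import *
st()
im,d=grab('side','18'); crop(im,290,260,390,340,8,'pics/c33.png')"
```

```text
time: 32.38
eef_pos: [0.4446, -0.1878, 0.0491]
tool_rot: [1.209, 1.213, -1.212]
force: [0.3, 0.6, 0.2]
width: 0.0394
t 32.38 tcp [ 0.4446 -0.1878  0.0491] yaw_y -0.02 tool x [-0.004  0.002 -1.   ] F [0.3 0.6 0.2] M [-0.05 -0.07 -0.03] w 0.0394 q [ 0.5   0.35 -0.27  2.15  0.14  0.67  0.13]
```

View pics/c33.png

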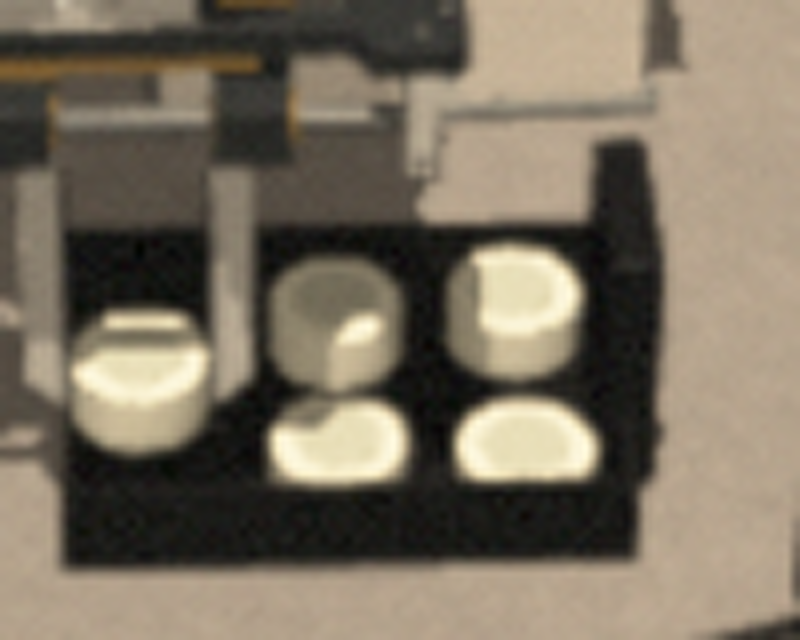

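```bash
python3 -m creep '[{"dx":0,"dy":0,"dz":-0.012,"rx":0,"ry":0,"rz":0},{"dx":0,"dy":0,"dz":-0.024,"rx":0,"ry":0,"rz":0},{"dx":0,"dy":0,"dz":-0.032,"rx":0,"ry":0,"rz":0},{"dx":0,"dy":0,"dz":-0.0345,"rx":0,"ry":0,"rz":0},{"dx":0,"dy":0,"dz":-0.0345,"rx":0,"ry":0,"rz":0},{"dx":0.003,"dy":0,"dz":-0.0345,"rx":0,"ry":0,"rz":0},{"dx":0.006,"dy":0,"dz":-0.0345,"rx":0,"ry":0,"rz":0},{"dx":0.01,"dy":0,"dz":-0.0345,"rx":0,"ry":0,"rz":0},{"dx":0.01,"dy":0,"dz":-0.0345,"rx":0,"ry":0,"rz":0}]'
python3 -c "
from h import *
st()"
python3 -m creep '[{"dx":0,"dy":0,"dz":0,"rx":0,"ry":0,"rz":0},{"dx":0,"dy":0,"dz":0,"rx":0,"ry":0,"rz":0},{"dx":0,"dy":0,"dz":0,"rx":0,"ry":0,"rz":0},{"dx":0,"dy":0,"dz":0.02,"rx":0,"ry":0,"rz":0},{"dx":0,"dy":0,"dz":0.05,"rx":0,"ry":0,"rz":0},{"dx":0,"dy":0,"dz":0.09,"rx":0,"ry":0,"rz":0},{"dx":0,"dy":0,"dz":0.13,"rx":0,"ry":0,"rz":0},{"dx":0,"dy":0,"dz":0.17,"rx":0,"ry":0,"rz":0},{"dx":0,"dy":0.04,"dz":0.17,"rx":0,"ry":0,"rz":0},{"dx":0,"dy":0.08,"dz":0.17,"rx":0,"ry":0,"rz":0},{"dx":0,"dy":0.12,"dz":0.17,"rx":0,"ry":0,"rz":0},{"dx":0,"dy":0.16,"dz":0.17,"rx":0,"ry":0,"rz":0},{"dx":0,"dy":0.19,"dz":0.17,"rx":0,"ry":0,"rz":0},{"dx":0,"dy":0.19,"dz":0.17,"rx":0,"ry":0,"rz":0}]' 0.046 15
python3 -c "
from h import *
st()
im,d=grab('side','19'); crop(im,240,230,440,380,4,'pics/c34.png')
im,d=grab('top','19')
C=cloud('top',d)
rect('p0',C,.34,.44,.1,.23,.016,.0265)
C=cloud('side',load('side',19)[1])
rect('p0s',C,.34,.44,.1,.23,.016,.0265)
"
```

```text
time: 33.18
eef_pos: [0.4573, -0.188, 0.0165]
tool_rot: [1.21, 1.208, -1.208]
force: [0.0, 1.1, -0.4]
width: 0.0396
t 33.18 tcp [ 0.4573 -0.188   0.0165] yaw_y -0.0 tool x [ 0.001 -0.    -1.   ] F [ 0.   1.1 -0.4] M [-0.01 -0.05 -0.04] w 0.0396 q [ 0.47  0.41 -0.25  2.14  0.18  0.6   0.09]
time: 34.35
eef_pos: [0.4558, 0.0078, 0.1864]
tool_rot: [1.206, 1.212, -1.203]
force: [0.8, 0.3, -1.3]
width: 0.046
t 34.35 tcp [0.4558 0.0078 0.1864] yaw_y 0.36 tool x [ 0.001  0.001 -1.   ] F [ 0.8  0.3 -1.3] M [-0.01 -0.05  0.03] w 0.046 q [ 0.28  0.11 -0.46  2.08  0.06  0.96 -0.21]
p0 183 ctr [395.5 165.1] size [37.7 37.3] ang 48.8 zmed 0.0203 mean [0.395  0.1647]
p0s 87 ctr [395.1 163.7] size [41.1 37.3] ang 56.3 zmed 0.0194 mean [0.3949 0.1627]
```

View pics/c34.png

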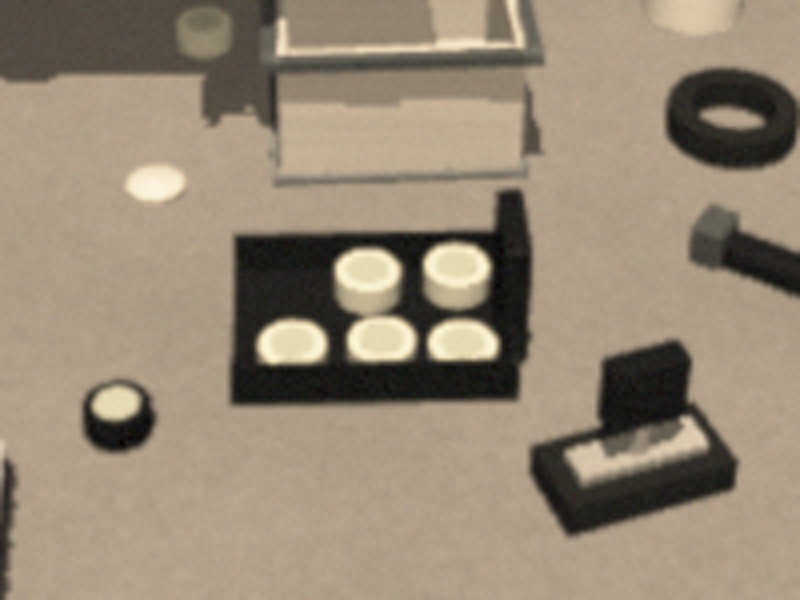

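View pics/top19.png

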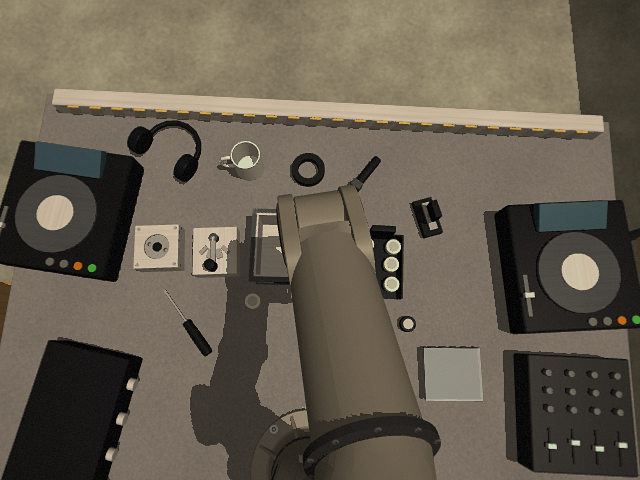

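```bash
python3 -m creep '[{"dx":-0.02,"dy":0.03,"dz":0,"rx":0,"ry":0,"rz":7},{"dx":-0.04,"dy":0.06,"dz":0,"rx":0,"ry":0,"rz":14},{"dx":-0.06,"dy":0.09,"dz":0,"rx":0,"ry":0,"rz":21},{"dx":-0.06,"dy":0.162,"dz":0,"rx":0,"ry":0,"rz":90},{"dx":-0.06,"dy":0.162,"dz":0,"rx":0,"ry":0,"rz":90},{"dx":-0.06,"dy":0.162,"dz":0,"rx":0,"ry":0,"rz":90},{"dx":-0.06,"dy":0.162,"dz":0,"rx":0,"ry":0,"rz":90},{"dx":-0.06,"dy":0.162,"dz":0,"rx":0,"ry":0,"rz":90},{"dx":-0.06,"dy":0.162,"dz":0,"rx":0,"ry":0,"rz":90},{"dx":-0.06,"dy":0.162,"dz":0,"rx":0,"ry":0,"rz":90},{"dx":-0.06,"dy":0.162,"dz":0,"rx":0,"ry":0,"rz":90},{"dx":-0.06,"dy":0.162,"dz":0,"rx":0,"ry":0,"rz":90},{"dx":-0.06,"dy":0.162,"dz":0,"rx":0,"ry":0,"rz":90},{"dx":-0.06,"dy":0.162,"dz":-0.03,"rx":0,"ry":0,"rz":90},{"dx":-0.06,"dy":0.162,"dz":-0.07,"rx":0,"ry":0,"rz":90},{"dx":-0.06,"dy":0.162,"dz":-0.11,"rx":0,"ry":0,"rz":90},{"dx":-0.06,"dy":0.162,"dz":-0.14,"rx":0,"ry":0,"rz":90},{"dx":-0.06,"dy":0.162,"dz":-0.14,"rx":0,"ry":0,"rz":90},{"dx":-0.06,"dy":0.162,"dz":-0.14,"rx":0,"ry":0,"rz":90}]' 0.06 15
python3 -c "
from h import *
st()
im,d=grab('side','20'); crop(im,240,180,400,300,5,'pics/c35.png')"
```

```text
time: 36.03
eef_pos: [0.3953, 0.1632, 0.0455]
tool_rot: [-0.0, 1.574, -0.001]
force: [0.8, 0.6, 1.6]
width: 0.0598
t 36.03 tcp [0.3953 0.1632 0.0455] yaw_y 89.96 tool x [-0.003 -0.001 -1.   ] F [0.8 0.6 1.6] M [ 0.08 -0.19  0.02] w 0.0598 q [ 0.05  0.33 -0.66  2.24  0.33  0.66  0.71]
```

View pics/c35.png

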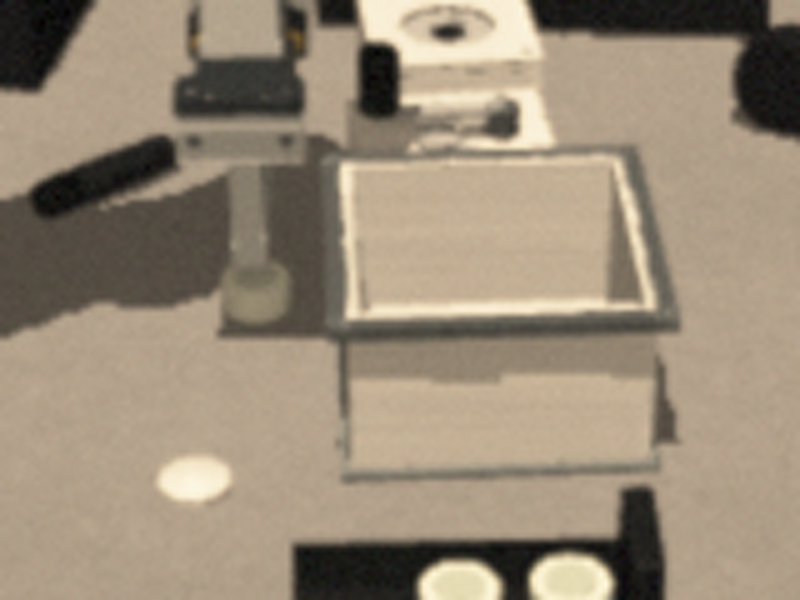

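```bash
python3 -m creep '[{"dx":0.001,"dy":0.001,"dz":-0.015,"rx":0,"ry":0,"rz":0},{"dx":0.001,"dy":0.001,"dz":-0.028,"rx":0,"ry":0,"rz":0},{"dx":0.001,"dy":0.001,"dz":-0.0385,"rx":0,"ry":0,"rz":0},{"dx":0.001,"dy":0.001,"dz":-0.0385,"rx":0,"ry":0,"rz":0},{"dx":0.001,"dy":0.001,"dz":-0.0385,"rx":0,"ry":0,"rz":0}]'
python3 -m creep '[{"dx":0,"dy":0,"dz":0,"rx":0,"ry":0,"rz":0},{"dx":0,"dy":0,"dz":0,"rx":0,"ry":0,"rz":0},{"dx":0,"dy":0,"dz":0,"rx":0,"ry":0,"rz":0},{"dx":0,"dy":0,"dz":0,"rx":0,"ry":0,"rz":0},{"dx":0,"dy":0,"dz":0,"rx":0,"ry":0,"rz":0},{"dx":0,"dy":0,"dz":0,"rx":0,"ry":0,"rz":0},{"dx":0,"dy":0,"dz":0.03,"rx":0,"ry":0,"rz":0},{"dx":0,"dy":0,"dz":0.06,"rx":0,"ry":0,"rz":0},{"dx":0,"dy":0,"dz":0.1,"rx":0,"ry":0,"rz":0},{"dx":0,"dy":0,"dz":0.14,"rx":0,"ry":0,"rz":0},{"dx":0,"dy":0,"dz":0.16,"rx":0,"ry":0,"rz":0},{"dx":0,"dy":0,"dz":0.16,"rx":0,"ry":0,"rz":0}]' 0.02 15
python3 -c "
from h import *
st()"
```

```text
time: 36.5
eef_pos: [0.3976, 0.1651, 0.0084]
tool_rot: [0.0, 1.57, -0.0]
force: [-0.6, 0.7, -0.5]
width: 0.0602
time: 37.5
eef_pos: [0.399, 0.166, 0.1718]
tool_rot: [0.001, 1.564, 0.0]
force: [0.9, -0.1, -0.2]
width: 0.0398
t 37.5 tcp [0.399  0.166  0.1718] yaw_y 89.97 tool x [ 0.006  0.001 -1.   ] F [ 0.9 -0.1 -0.2] M [ 0.06 -0.16  0.03] w 0.0398 q [ 0.18  0.12 -0.76  2.13  0.1   0.93  0.93]
```

```bash
python3 -m creep '[{"dx":0.01,"dy":-0.03,"dz":0,"rx":0,"ry":0,"rz":-7},{"dx":0.048,"dy":-0.292,"dz":0,"rx":0,"ry":0,"rz":-90},{"dx":0.048,"dy":-0.292,"dz":0,"rx":0,"ry":0,"rz":-90},{"dx":0.048,"dy":-0.292,"dz":0,"rx":0,"ry":0,"rz":-90},{"dx":0.048,"dy":-0.292,"dz":0,"rx":0,"ry":0,"rz":-90},{"dx":0.048,"dy":-0.292,"dz":0,"rx":0,"ry":0,"rz":-90},{"dx":0.048,"dy":-0.292,"dz":0,"rx":0,"ry":0,"rz":-90},{"dx":0.048,"dy":-0.292,"dz":0,"rx":0,"ry":0,"rz":-90},{"dx":0.048,"dy":-0.292,"dz":0,"rx":0,"ry":0,"rz":-90},{"dx":0.048,"dy":-0.292,"dz":0,"rx":0,"ry":0,"rz":-90},{"dx":0.048,"dy":-0.292,"dz":0,"rx":0,"ry":0,"rz":-90},{"dx":0.048,"dy":-0.292,"dz":0,"rx":0,"ry":0,"rz":-90},{"dx":0.048,"dy":-0.292,"dz":0,"rx":0,"ry":0,"rz":-90},{"dx":0.048,"dy":-0.292,"dz":0,"rx":0,"ry":0,"rz":-90},{"dx":0.048,"dy":-0.292,"dz":0,"rx":0,"ry":0,"rz":-90},{"dx":0.048,"dy":-0.292,"dz":-0.04,"rx":0,"ry":0,"rz":-90},{"dx":0.048,"dy":-0.292,"dz":-0.08,"rx":0,"ry":0,"rz":-90},{"dx":0.048,"dy":-0.292,"dz":-0.118,"rx":0,"ry":0,"rz":-90},{"dx":0.048,"dy":-0.292,"dz":-0.118,"rx":0,"ry":0,"rz":-90},{"dx":0.048,"dy":-0.292,"dz":-0.118,"rx":0,"ry":0,"rz":-90}]'
python3 -c "
from h import *
st()
im,d=grab('side','21'); crop(im,290,260,390,340,8,'pics/c36.png')"
```

```text
time: 39.17
eef_pos: [0.4438, -0.1264, 0.0487]
tool_rot: [1.207, 1.214, -1.21]
force: [0.9, 0.6, -0.0]
width: 0.0396
t 39.17 tcp [ 0.4438 -0.1264  0.0487] yaw_y 0.13 tool x [-0.004  0.001 -1.   ] F [ 0.9  0.6 -0. ] M [-0.   -0.11  0.01] w 0.0396 q [ 0.42  0.32 -0.32  2.19  0.16  0.66 -0.02]
```

View pics/c36.png

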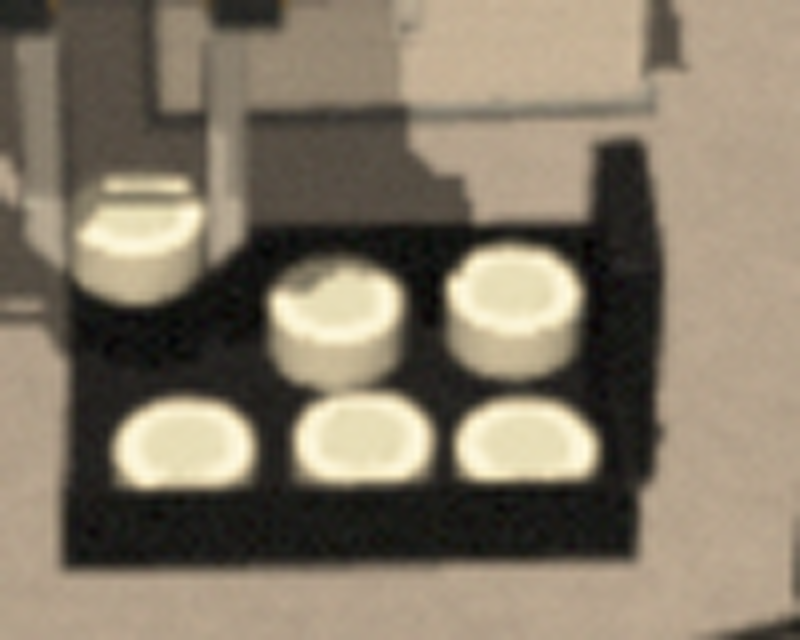

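Down to z ≈ 0.0145, slide 10 mm, release.

```bash
python3 -m creep '[{"dx":0,"dy":0,"dz":-0.012,"rx":0,"ry":0,"rz":0},{"dx":0,"dy":0,"dz":-0.024,"rx":0,"ry":0,"rz":0},{"dx":0,"dy":0,"dz":-0.033,"rx":0,"ry":0,"rz":0},{"dx":0,"dy":0,"dz":-0.0355,"rx":0,"ry":0,"rz":0},{"dx":0,"dy":0,"dz":-0.0355,"rx":0,"ry":0,"rz":0},{"dx":0.003,"dy":0,"dz":-0.0355,"rx":0,"ry":0,"rz":0},{"dx":0.006,"dy":0,"dz":-0.0355,"rx":0,"ry":0,"rz":0},{"dx":0.01,"dy":0,"dz":-0.0355,"rx":0,"ry":0,"rz":0},{"dx":0.01,"dy":0,"dz":-0.0355,"rx":0,"ry":0,"rz":0}]'
python3 -c "
from h import *
st()"
python3 -m creep '[{"dx":0,"dy":0,"dz":0,"rx":0,"ry":0,"rz":0},{"dx":0,"dy":0,"dz":0,"rx":0,"ry":0,"rz":0},{"dx":0,"dy":0,"dz":0,"rx":0,"ry":0,"rz":0},{"dx":0,"dy":0,"dz":0.02,"rx":0,"ry":0,"rz":0},{"dx":0,"dy":0,"dz":0.05,"rx":0,"ry":0,"rz":0},{"dx":0,"dy":0,"dz":0.09,"rx":0,"ry":0,"rz":0},{"dx":0,"dy":0,"dz":0.13,"rx":0,"ry":0,"rz":0},{"dx":0,"dy":0,"dz":0.16,"rx":0,"ry":0,"rz":0},{"dx":0,"dy":0,"dz":0.16,"rx":0,"ry":0,"rz":0},{"dx":0,"dy":0,"dz":0.16,"rx":0,"ry":0,"rz":0}]' 0.046 15
python3 -c "
from h import *
st()
im,d=grab('side','22'); crop(im,280,260,440,380,5,'pics/c37.png')
im,d=grab('top','22')
for n in('top','side'):
  C=cloud(n,load(n,22)[1])
  rect('plate',C,.57,.62,-.25,-.08,.078,.09)
  rect('back',C,.57,.62,-.25,-.08,.04,.09)
"
```

```text
time: 39.97
eef_pos: [0.4563, -0.127, 0.0145]
tool_rot: [1.21, 1.208, -1.208]
force: [-0.7, -0.5, -0.5]
width: 0.0389
t 39.97 tcp [ 0.4563 -0.127   0.0145] yaw_y -0.01 tool x [ 0.001 -0.    -1.   ] F [-0.7 -0.5 -0.5] M [-0.05 -0.01 -0.  ] w 0.0389 q [ 0.39  0.4  -0.3   2.18  0.21  0.58 -0.06]
time: 40.8
eef_pos: [0.4558, -0.1273, 0.1755]
tool_rot: [1.21, 1.206, -1.208]
force: [-0.1, 0.2, -0.9]
width: 0.0458
t 40.8 tcp [ 0.4558 -0.1273  0.1755] yaw_y -0.04 tool x [ 0.003 -0.001 -1.   ] F [-0.1  0.2 -0.9] M [ 0.   -0.06 -0.01] w 0.0458 q [ 0.46  0.15 -0.36  2.06  0.06  0.94  0.07]
plate few 0
back few 2
plate 128 ctr [ 585.7 -158. ] size [60.4 16.2] ang 89.7 zmed 0.0841 mean [ 0.5851 -0.1608]
back 257 ctr [ 585.4 -158.4] size [16.5 63.8] ang 0.4 zmed 0.0773 mean [ 0.584  -0.1683]
```

View pics/c37.png

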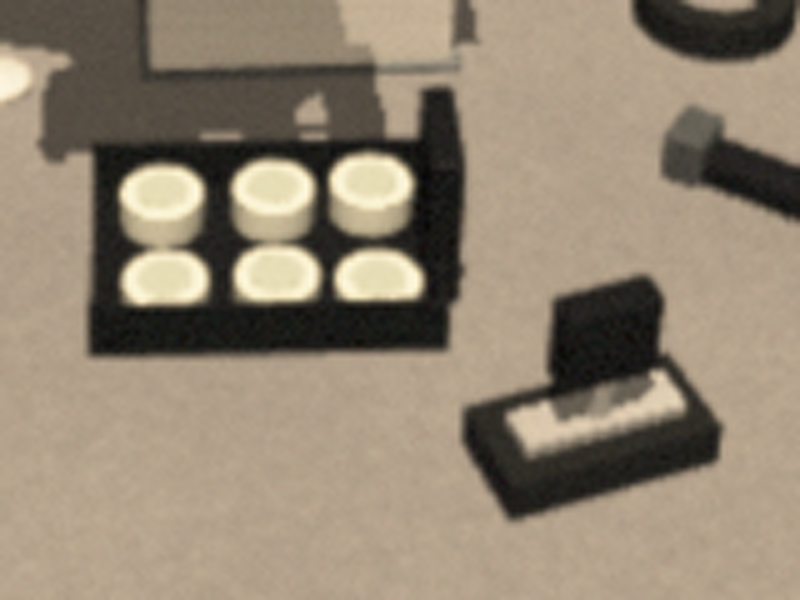

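View pics/top22.png

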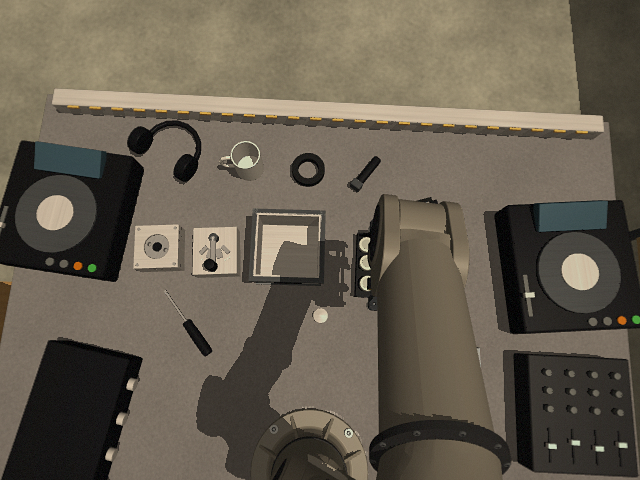

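```bash
python3 -m creep '[{"dx":0.278,"dy":0.207,"dz":0.02,"rx":0,"ry":0,"rz":0},{"dx":0.278,"dy":0.207,"dz":0.02,"rx":0,"ry":0,"rz":0},{"dx":0.278,"dy":0.207,"dz":0.02,"rx":0,"ry":0,"rz":0},{"dx":0.278,"dy":0.207,"dz":0.02,"rx":0,"ry":0,"rz":0},{"dx":0.278,"dy":0.207,"dz":0.02,"rx":0,"ry":0,"rz":0},{"dx":0.278,"dy":0.207,"dz":0.02,"rx":0,"ry":0,"rz":0},{"dx":0.278,"dy":0.207,"dz":0.02,"rx":0,"ry":0,"rz":0},{"dx":0.278,"dy":0.207,"dz":0.02,"rx":0,"ry":0,"rz":0},{"dx":0.278,"dy":0.207,"dz":0.02,"rx":0,"ry":0,"rz":0},{"dx":0.278,"dy":0.207,"dz":0.02,"rx":0,"ry":0,"rz":0},{"dx":0.278,"dy":0.207,"dz":0.02,"rx":0,"ry":0,"rz":0},{"dx":0.278,"dy":0.207,"dz":0.02,"rx":0,"ry":0,"rz":0}]' 0.046
python3 -m creep '[{"dx":-0.016,"dy":0,"dz":0.03,"rx":0,"ry":-7,"rz":0},{"dx":-0.03,"dy":0,"dz":0.05,"rx":0,"ry":-14,"rz":0},{"dx":-0.05,"dy":0,"dz":0.07,"rx":0,"ry":-21,"rz":0},{"dx":-0.06,"dy":0,"dz":0.09,"rx":0,"ry":-28,"rz":0},{"dx":-0.08,"dy":0,"dz":0.1,"rx":0,"ry":-35,"rz":0},{"dx":-0.097,"dy":0,"dz":0.1,"rx":0,"ry":-42,"rz":0},{"dx":-0.097,"dy":0,"dz":0.09,"rx":0,"ry":-50,"rz":0},{"dx":-0.097,"dy":0,"dz":0.09,"rx":0,"ry":-50,"rz":0},{"dx":-0.097,"dy":0,"dz":0.09,"rx":0,"ry":-50,"rz":0},{"dx":-0.097,"dy":0,"dz":0.09,"rx":0,"ry":-50,"rz":0},{"dx":-0.097,"dy":0,"dz":0.09,"rx":0,"ry":-50,"rz":0},{"dx":-0.097,"dy":0,"dz":0.09,"rx":0,"ry":-50,"rz":0}]'
python3 -c "
from h import *
st()
s=r.state();M=Ro.from_rotvec(s['tool_rot']).as_matrix();print(M.round(3))"
```

```text
time: 41.9
eef_pos: [0.732, 0.0793, 0.1922]
tool_rot: [1.208, 1.21, -1.212]
force: [-0.9, -1.4, -1.0]
width: 0.0458
time: 42.9
eef_pos: [0.6338, 0.079, 0.2824]
tool_rot: [1.501, 0.547, -0.547]
force: [-0.5, 0.2, -0.2]
width: 0.0459
t 42.9 tcp [0.6338 0.079  0.2824] yaw_y 0.02 tool x [ 0.766 -0.    -0.643] F [-0.5  0.2 -0.2] M [-0.05  0.62  0.  ] w 0.0459 q [ 0.04 -0.01 -0.42  2.29  1.48  0.29 -1.73]
[[ 0.766  0.643  0.   ]
 [-0.     0.    -1.   ]
 [-0.643  0.766  0.   ]]
```

```bash
python3 -m creep '[{"dx":0.02,"dy":-0.02,"dz":0,"rx":0,"ry":7,"rz":0},{"dx":0.03,"dy":-0.04,"dz":0,"rx":0,"ry":14,"rz":0},{"dx":0.03,"dy":-0.06,"dz":0,"rx":0,"ry":21,"rz":0},{"dx":0,"dy":-0.09,"dz":-0.02,"rx":0,"ry":28,"rz":0},{"dx":-0.02,"dy":-0.12,"dz":-0.04,"rx":0,"ry":35,"rz":0},{"dx":-0.048,"dy":-0.16,"dz":-0.06,"rx":0,"ry":42,"rz":0},{"dx":-0.048,"dy":-0.2,"dz":-0.08,"rx":0,"ry":50,"rz":0},{"dx":-0.048,"dy":-0.2355,"dz":-0.1,"rx":0,"ry":50,"rz":0},{"dx":-0.048,"dy":-0.2355,"dz":-0.1,"rx":0,"ry":50,"rz":0},{"dx":-0.048,"dy":-0.2355,"dz":-0.1,"rx":0,"ry":50,"rz":0},{"dx":-0.048,"dy":-0.2355,"dz":-0.1,"rx":0,"ry":50,"rz":0},{"dx":-0.048,"dy":-0.2355,"dz":-0.1,"rx":0,"ry":50,"rz":0},{"dx":-0.048,"dy":-0.2355,"dz":-0.1,"rx":0,"ry":50,"rz":0}]' 0.046
python3 -c "
from h import *
st()
im,d=grab('side','23'); crop(im,290,230,430,335,5.7,'pics/c38.png')"
```

```text
time: 43.98
eef_pos: [0.5879, -0.1573, 0.1823]
tool_rot: [1.21, 1.222, -1.216]
force: [-1.4, 1.2, -0.6]
width: 0.0462
t 43.98 tcp [ 0.5879 -0.1573  0.1823] yaw_y -0.1 tool x [-0.012  0.007 -1.   ] F [-1.4  1.2 -0.6] M [ 0.05 -0.07 -0.  ] w 0.0462 q [ 0.36  0.36 -0.26  1.76  0.1   1.05  0.07]
```

View pics/c38.png

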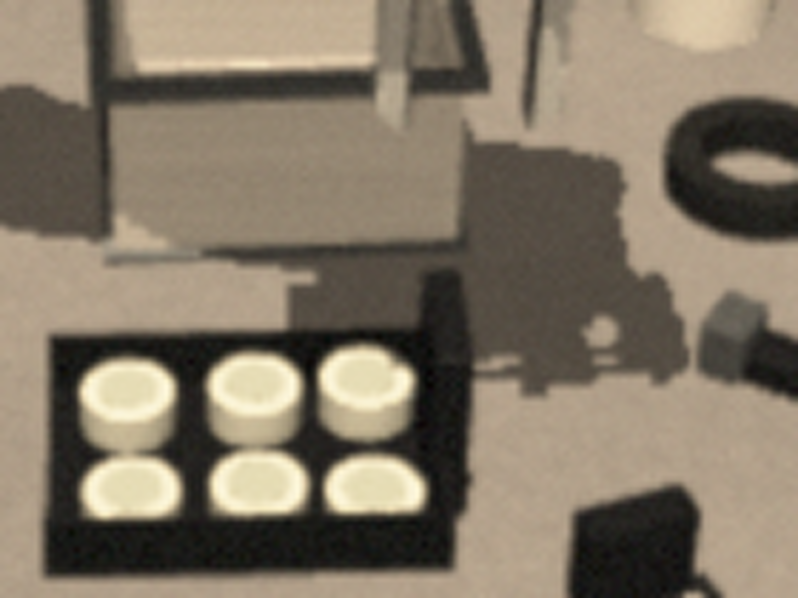

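```bash
python3 -m creep '[{"dx":0,"dy":0,"dz":-0.02,"rx":0,"ry":0,"rz":0},{"dx":0,"dy":0,"dz":-0.05,"rx":0,"ry":0,"rz":0},{"dx":0,"dy":0,"dz":-0.08,"rx":0,"ry":0,"rz":0},{"dx":0,"dy":0,"dz":-0.08,"rx":0,"ry":0,"rz":0},{"dx":0,"dy":0,"dz":-0.08,"rx":0,"ry":0,"rz":0}]' 0.046
python3 -c "
from h import *
st()
im,d=grab('side','24'); crop(im,290,230,430,335,5.7,'pics/c39.png')"
```

```text
time: 44.45
eef_pos: [0.587, -0.1545, 0.1041]
tool_rot: [1.21, 1.212, -1.208]
force: [0.1, 0.8, 0.3]
width: 0.0461
t 44.45 tcp [ 0.587  -0.1545  0.1041] yaw_y 0.05 tool x [-0.     0.002 -1.   ] F [0.1 0.8 0.3] M [-0.04 -0.09  0.01] w 0.0461 q [ 0.35  0.44 -0.25  1.84  0.13  0.88  0.04]
```

View pics/c39.png

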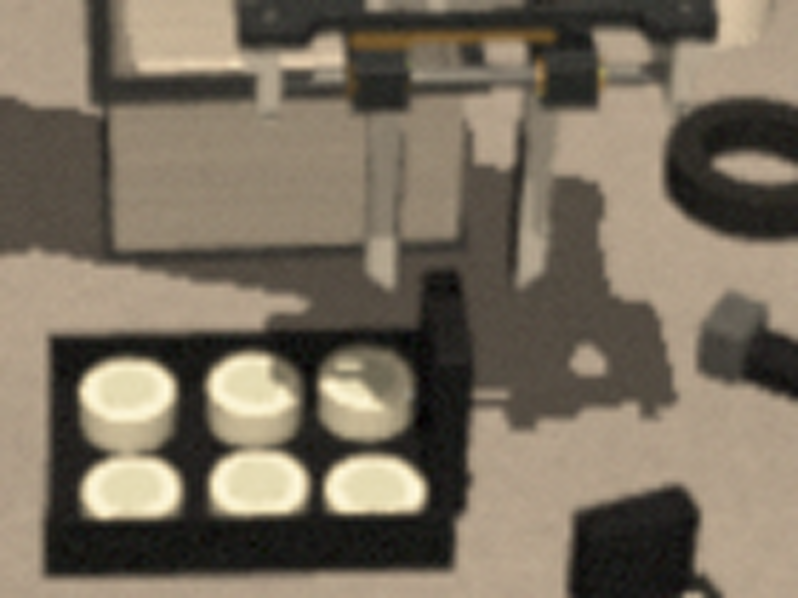

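```bash
python3 -m creep '[{"dx":-0.001,"dy":-0.002,"dz":-0.02,"rx":0,"ry":0,"rz":0},{"dx":-0.001,"dy":-0.002,"dz":-0.04,"rx":0,"ry":0,"rz":0},{"dx":-0.001,"dy":-0.002,"dz":-0.054,"rx":0,"ry":0,"rz":0},{"dx":-0.001,"dy":-0.002,"dz":-0.054,"rx":0,"ry":0,"rz":0},{"dx":-0.001,"dy":-0.002,"dz":-0.054,"rx":0,"ry":0,"rz":0}]' 0.046
python3 -c "
from h import *
st()"
python3 -m creep '[{"dx":0,"dy":0,"dz":0,"rx":0,"ry":0,"rz":0},{"dx":0,"dy":0,"dz":0,"rx":0,"ry":0,"rz":0},{"dx":0,"dy":0,"dz":0,"rx":0,"ry":0,"rz":0},{"dx":0,"dy":0,"dz":0,"rx":0,"ry":0,"rz":0},{"dx":0,"dy":0,"dz":0,"rx":0,"ry":0,"rz":0},{"dx":0,"dy":0,"dz":0,"rx":0,"ry":0,"rz":0},{"dx":0,"dy":0,"dz":0,"rx":0,"ry":0,"rz":0},{"dx":0,"dy":0,"dz":0,"rx":0,"ry":0,"rz":0}]' 0.005 60
python3 -c "
from h import *
st()"
```

```text
time: 44.92
eef_pos: [0.5878, -0.1573, 0.0517]
tool_rot: [1.21, 1.208, -1.208]
force: [-0.2, 0.2, 0.2]
width: 0.046
t 44.92 tcp [ 0.5878 -0.1573  0.0517] yaw_y -0.0 tool x [ 0.002  0.    -1.   ] F [-0.2  0.2  0.2] M [-0.05 -0.09 -0.02] w 0.046 q [ 0.34  0.5  -0.24  1.87  0.16  0.78  0.02]
time: 45.58
eef_pos: [0.5871, -0.1576, 0.0504]
tool_rot: [1.209, 1.209, -1.209]
force: [-1.3, 0.5, 7.2]
width: 0.0157
t 45.58 tcp [ 0.5871 -0.1576  0.0504] yaw_y -0.02 tool x [ 0. -0. -1.] F [-1.3  0.5  7.2] M [ 0.03  0.49 -0.04] w 0.0157 q [ 0.34  0.5  -0.24  1.87  0.16  0.78  0.02]
```

```bash
python3 -m creep '[{"dx":0,"dy":0,"dz":0.004,"rx":0,"ry":0,"rz":0},{"dx":0,"dy":0,"dz":0.012,"rx":0,"ry":1,"rz":0},{"dx":0,"dy":0,"dz":0.024,"rx":0,"ry":3,"rz":0},{"dx":0,"dy":0,"dz":0.036,"rx":0,"ry":5,"rz":0},{"dx":0,"dy":0,"dz":0.044,"rx":0,"ry":6,"rz":0},{"dx":0,"dy":0,"dz":0.05,"rx":0,"ry":6,"rz":0},{"dx":0,"dy":0,"dz":0.05,"rx":0,"ry":6,"rz":0},{"dx":0,"dy":0,"dz":0.05,"rx":0,"ry":6,"rz":0}]'
python3 -c "
from h import *
st()
im,d=grab('side','25'); crop(im,270,210,430,330,5,'pics/c40.png')"
```

```text
time: 46.25
eef_pos: [0.5868, -0.1575, 0.0998]
tool_rot: [1.158, 1.285, -1.286]
force: [0.7, 0.4, -4.7]
width: 0.0157
t 46.25 tcp [ 0.5868 -0.1575  0.0998] yaw_y -0.02 tool x [-0.104 -0.    -0.995] F [ 0.7  0.4 -4.7] M [-0.01 -0.46 -0.06] w 0.0157 q [ 0.33  0.5  -0.24  1.76  0.15  1.01  0.03]
```

View pics/c40.png

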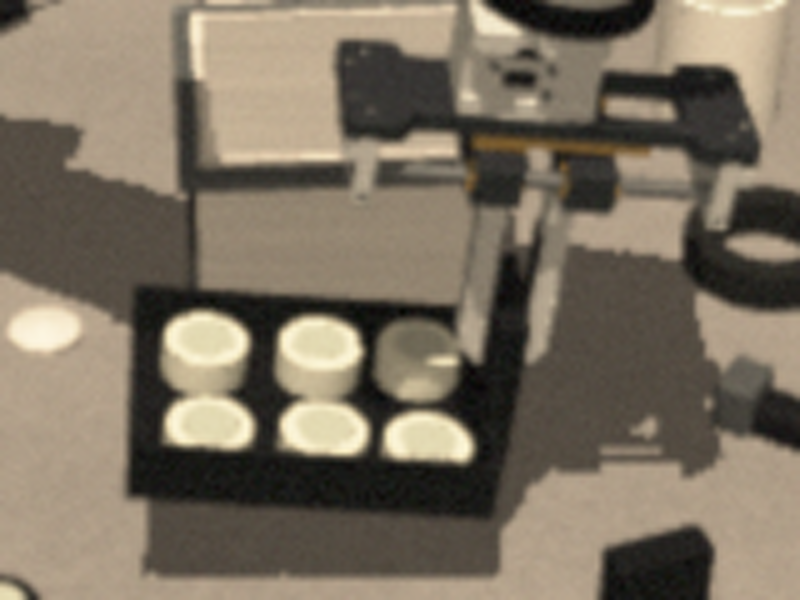

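```bash
python3 -m creep '[{"dx":0,"dy":0,"dz":0.015,"rx":0,"ry":0,"rz":0},{"dx":0,"dy":0,"dz":0.035,"rx":0,"ry":0,"rz":0},{"dx":0,"dy":0,"dz":0.06,"rx":0,"ry":0,"rz":0},{"dx":0,"dy":0,"dz":0.085,"rx":0,"ry":0,"rz":0},{"dx":0.006,"dy":0.01,"dz":0.105,"rx":0,"ry":0,"rz":0},{"dx":0.016,"dy":0.028,"dz":0.115,"rx":0,"ry":0,"rz":0},{"dx":0.03,"dy":0.05,"dz":0.12,"rx":0,"ry":0,"rz":0},{"dx":0.044,"dy":0.072,"dz":0.12,"rx":0,"ry":0,"rz":0},{"dx":0.058,"dy":0.094,"dz":0.12,"rx":0,"ry":0,"rz":0},{"dx":0.072,"dy":0.116,"dz":0.12,"rx":0,"ry":0,"rz":0},{"dx":0.086,"dy":0.138,"dz":0.12,"rx":0,"ry":0,"rz":0},{"dx":0.1,"dy":0.16,"dz":0.12,"rx":0,"ry":0,"rz":0},{"dx":0.114,"dy":0.182,"dz":0.12,"rx":0,"ry":0,"rz":0},{"dx":0.126,"dy":0.203,"dz":0.12,"rx":0,"ry":0,"rz":0},{"dx":0.138,"dy":0.22,"dz":0.12,"rx":0,"ry":0,"rz":0},{"dx":0.145,"dy":0.231,"dz":0.12,"rx":0,"ry":0,"rz":0},{"dx":0.148,"dy":0.2365,"dz":0.12,"rx":0,"ry":0,"rz":0},{"dx":0.148,"dy":0.2365,"dz":0.12,"rx":0,"ry":0,"rz":0},{"dx":0.148,"dy":0.2365,"dz":0.12,"rx":0,"ry":0,"rz":0}]'
python3 -c "
from h import *
st()
im,d=grab('side','26'); crop(im,270,110,430,290,4,'pics/c41.png')
im,d=grab('top','26'); crop(im,220,160,360,300,4.2,'pics/c42.png')"
```

```text
time: 47.88
eef_pos: [0.7347, 0.0779, 0.2196]
tool_rot: [1.158, 1.285, -1.287]
force: [0.4, -0.4, -3.5]
width: 0.0155
t 47.88 tcp [0.7347 0.0779 0.2196] yaw_y -0.05 tool x [-0.105 -0.001 -0.994] F [ 0.4 -0.4 -3.5] M [-0.08 -0.55  0.01] w 0.0155 q [-0.01  0.6  -0.29  1.3   0.14  1.36 -0.29]
```

View pics/c41.png

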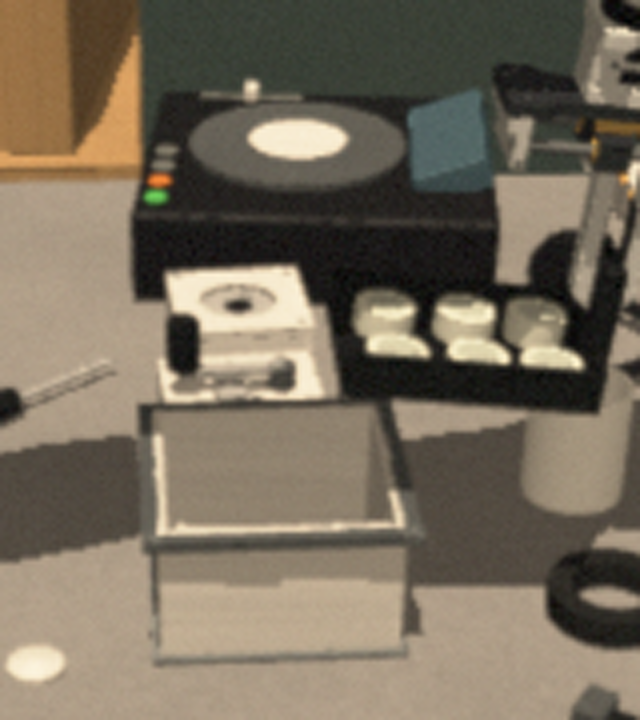

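View pics/c42.png

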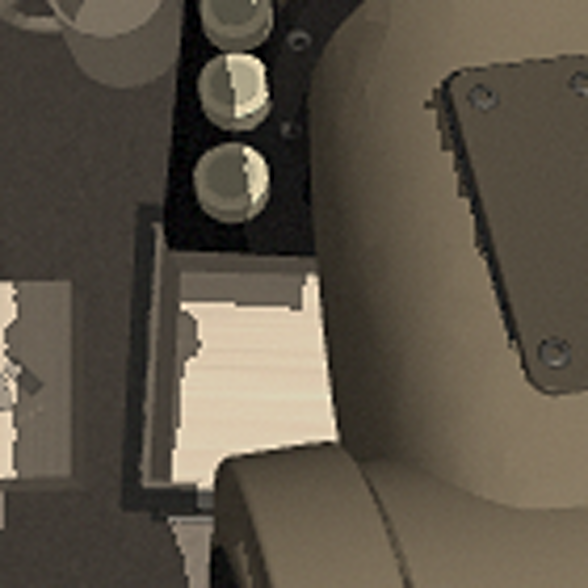

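```bash
python3 -m creep '[{"dx":0,"dy":0.001,"dz":-0.01,"rx":0,"ry":-3,"rz":0},{"dx":-0.001,"dy":0.001,"dz":-0.02,"rx":0,"ry":-6,"rz":0},{"dx":-0.003,"dy":0.001,"dz":-0.026,"rx":0,"ry":-10,"rz":0},{"dx":-0.007,"dy":0.001,"dz":-0.02,"rx":0,"ry":-13,"rz":0},{"dx":-0.011,"dy":0.001,"dz":-0.0115,"rx":0,"ry":-16,"rz":0},{"dx":-0.018,"dy":0.001,"dz":0.0015,"rx":0,"ry":-21,"rz":0},{"dx":-0.0265,"dy":0.001,"dz":0.014,"rx":0,"ry":-26,"rz":0},{"dx":-0.036,"dy":0.001,"dz":0.0255,"rx":0,"ry":-31,"rz":0},{"dx":-0.0465,"dy":0.001,"dz":0.0365,"rx":0,"ry":-36,"rz":0},{"dx":-0.058,"dy":0.001,"dz":0.046,"rx":0,"ry":-41,"rz":0},{"dx":-0.07,"dy":0.001,"dz":0.055,"rx":0,"ry":-46,"rz":0},{"dx":-0.07,"dy":0.001,"dz":0.055,"rx":0,"ry":-46,"rz":0},{"dx":-0.07,"dy":0.001,"dz":0.055,"rx":0,"ry":-46,"rz":0},{"dx":-0.07,"dy":0.001,"dz":0.055,"rx":0,"ry":-46,"rz":0},{"dx":-0.07,"dy":0.001,"dz":0.055,"rx":0,"ry":-46,"rz":0},{"dx":-0.07,"dy":0.001,"dz":0.055,"rx":0,"ry":-46,"rz":0}]'
python3 -c "
from h import *
st()
im,d=grab('side','27'); crop(im,270,110,430,290,4,'pics/c43.png')
im,d=grab('top','27'); crop(im,220,160,360,300,4.2,'pics/c44.png')"
```

```text
time: 49.32
eef_pos: [0.6657, 0.0795, 0.2751]
tool_rot: [1.462, 0.681, -0.683]
force: [0.6, -1.3, -2.9]
width: 0.0157
t 49.32 tcp [0.6657 0.0795 0.2751] yaw_y -0.09 tool x [ 0.642 -0.001 -0.766] F [ 0.6 -1.3 -2.9] M [-0.07  0.81 -0.02] w 0.0157 q [-0.12  0.06 -0.21  2.12  0.67  0.37 -0.89]
```

View pics/c43.png

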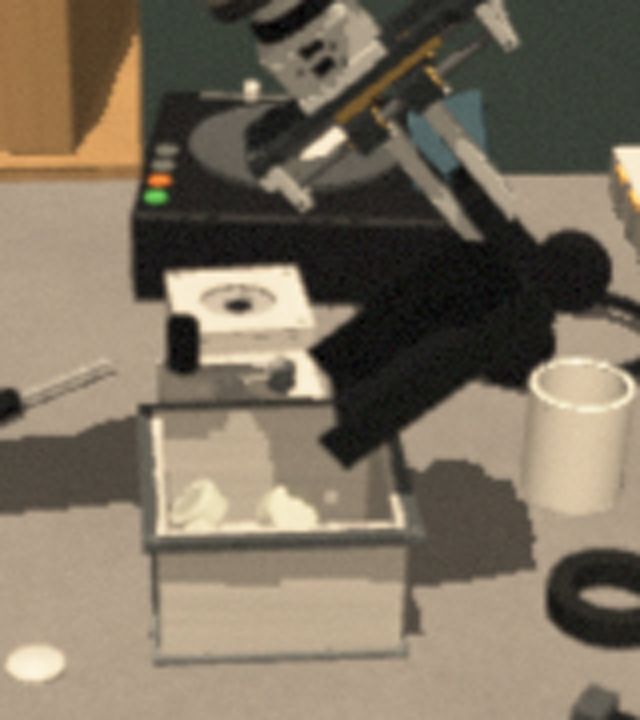

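View pics/c44.png

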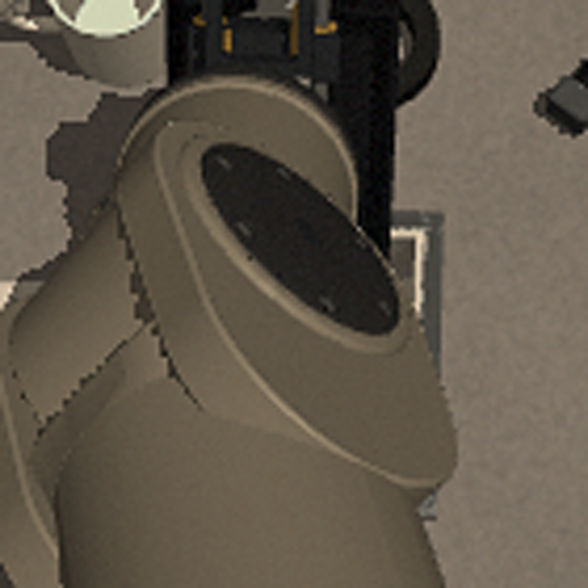

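```bash
python3 -m creep '[{"dx":-0.008,"dy":0,"dz":0.005,"rx":0,"ry":-4,"rz":0},{"dx":-0.02,"dy":0,"dz":0.011,"rx":0,"ry":-8,"rz":0},{"dx":-0.02,"dy":0,"dz":0.011,"rx":0,"ry":-8,"rz":0},{"dx":-0.02,"dy":0,"dz":0.011,"rx":0,"ry":-8,"rz":0},{"dx":-0.02,"dy":0,"dz":0.011,"rx":0,"ry":-8,"rz":0},{"dx":-0.02,"dy":0,"dz":0.011,"rx":0,"ry":-8,"rz":0},{"dx":-0.01,"dy":0,"dz":0.02,"rx":0,"ry":0,"rz":0},{"dx":0.01,"dy":0,"dz":0.03,"rx":0,"ry":7,"rz":0},{"dx":0.03,"dy":0,"dz":0.03,"rx":0,"ry":14,"rz":0},{"dx":0.05,"dy":0,"dz":0.02,"rx":0,"ry":21,"rz":0},{"dx":0.07,"dy":0,"dz":0,"rx":0,"ry":28,"rz":0},{"dx":0.07,"dy":0,"dz":-0.02,"rx":0,"ry":35,"rz":0},{"dx":0.07,"dy":0,"dz":-0.045,"rx":0,"ry":40,"rz":0},{"dx":0.07,"dy":0,"dz":-0.045,"rx":0,"ry":40,"rz":0},{"dx":0.07,"dy":0,"dz":-0.045,"rx":0,"ry":40,"rz":0},{"dx":0.07,"dy":0,"dz":-0.045,"rx":0,"ry":40,"rz":0}]'
python3 -c "
from h import *
st()
im,d=grab('side','28'); crop(im,270,110,430,290,4,'pics/c45.png')
im,d=grab('top','28'); crop(im,220,160,360,300,4.2,'pics/c46.png')"
```

```text
time: 50.75
eef_pos: [0.7365, 0.0802, 0.2295]
tool_rot: [1.209, 1.22, -1.212]
force: [-0.4, 0.4, -2.6]
width: 0.0156
t 50.75 tcp [0.7365 0.0802 0.2295] yaw_y 0.07 tool x [-0.008  0.005 -1.   ] F [-0.4  0.4 -2.6] M [-0.05 -0.23 -0.03] w 0.0156 q [-0.05  0.53 -0.22  1.39  0.11  1.24 -0.27]
```

View pics/c45.png

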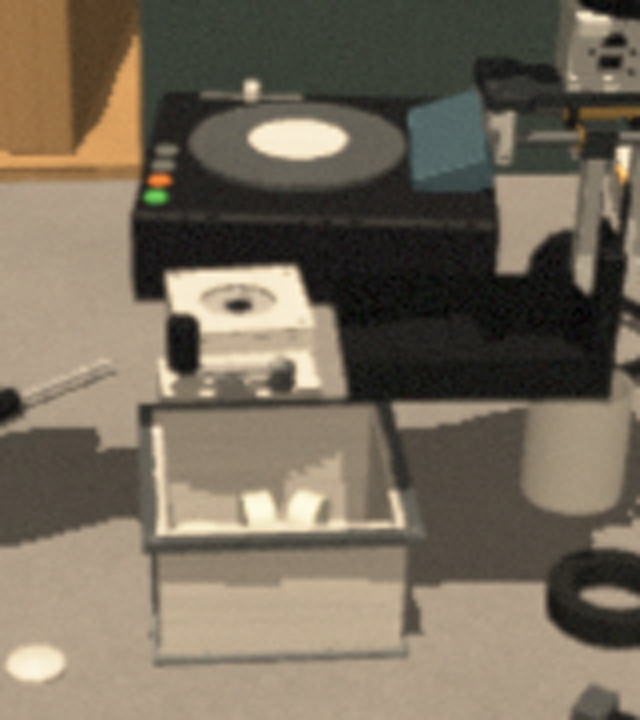

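View pics/c46.png

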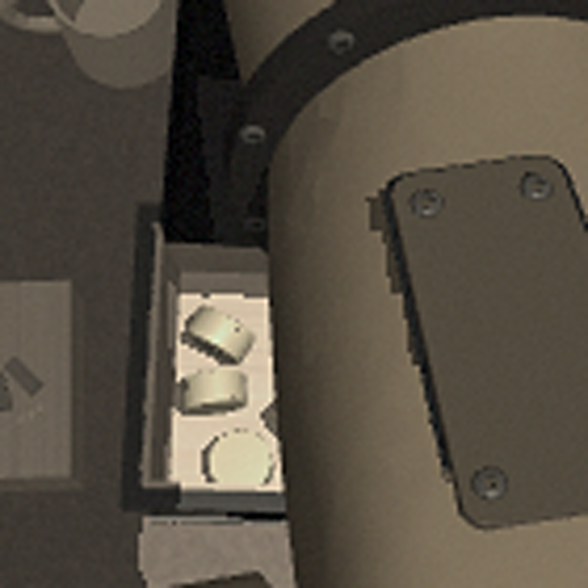

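```bash
python3 -m creep '[{"dx":-0.012,"dy":-0.02,"dz":0,"rx":0,"ry":0,"rz":0},{"dx":-0.03,"dy":-0.048,"dz":0,"rx":0,"ry":0,"rz":0},{"dx":-0.05,"dy":-0.08,"dz":0,"rx":0,"ry":0,"rz":0},{"dx":-0.07,"dy":-0.112,"dz":0,"rx":0,"ry":0,"rz":0},{"dx":-0.09,"dy":-0.144,"dz":0,"rx":0,"ry":0,"rz":0},{"dx":-0.11,"dy":-0.176,"dz":0,"rx":0,"ry":0,"rz":0},{"dx":-0.13,"dy":-0.208,"dz":0,"rx":0,"ry":0,"rz":0},{"dx":-0.145,"dy":-0.23,"dz":0,"rx":0,"ry":0,"rz":0},{"dx":-0.149,"dy":-0.238,"dz":-0.01,"rx":0,"ry":0,"rz":0},{"dx":-0.149,"dy":-0.238,"dz":-0.04,"rx":0,"ry":0,"rz":0},{"dx":-0.149,"dy":-0.238,"dz":-0.07,"rx":0,"ry":0,"rz":0},{"dx":-0.149,"dy":-0.238,"dz":-0.1,"rx":0,"ry":0,"rz":0},{"dx":-0.149,"dy":-0.238,"dz":-0.13,"rx":0,"ry":0,"rz":0},{"dx":-0.149,"dy":-0.238,"dz":-0.15,"rx":0,"ry":0,"rz":0},{"dx":-0.149,"dy":-0.238,"dz":-0.16,"rx":0,"ry":0,"rz":0},{"dx":-0.149,"dy":-0.238,"dz":-0.16,"rx":0,"ry":0,"rz":0},{"dx":-0.149,"dy":-0.238,"dz":-0.16,"rx":0,"ry":0,"rz":0}]'
python3 -c "
from h import *
st()
im,d=grab('side','29'); crop(im,270,210,430,330,5,'pics/c47.png')"
```

```text
time: 52.27
eef_pos: [0.5865, -0.1575, 0.0705]
tool_rot: [1.21, 1.209, -1.208]
force: [-0.9, -0.4, -0.4]
width: 0.0156
t 52.27 tcp [ 0.5865 -0.1575  0.0705] yaw_y 0.02 tool x [ 0.001  0.001 -1.   ] F [-0.9 -0.4 -0.4] M [-0.01 -0.18 -0.  ] w 0.0156 q [ 0.28  0.47 -0.16  1.87  0.1   0.81  0.07]
```

View pics/c47.png

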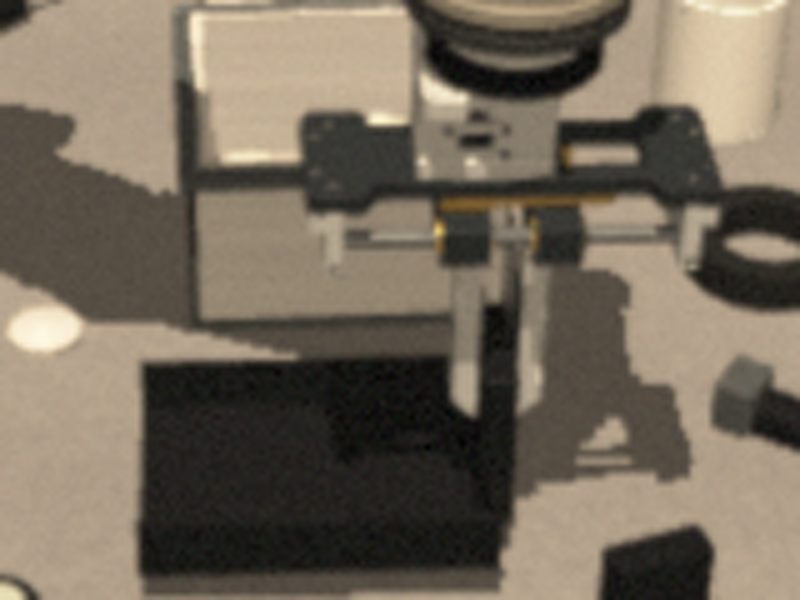

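```bash
python3 -m creep '[{"dx":0,"dy":0,"dz":-0.008,"rx":0,"ry":0,"rz":0},{"dx":0,"dy":0,"dz":-0.014,"rx":0,"ry":0,"rz":0},{"dx":0,"dy":0,"dz":-0.018,"rx":0,"ry":0,"rz":0},{"dx":0,"dy":0,"dz":-0.0195,"rx":0,"ry":0,"rz":0},{"dx":0,"dy":0,"dz":-0.0195,"rx":0,"ry":0,"rz":0},{"dx":0,"dy":0,"dz":-0.0195,"rx":0,"ry":0,"rz":0}]'
python3 -c "
from h import *
st()"
python3 -m creep '[{"dx":0,"dy":0,"dz":0,"rx":0,"ry":0,"rz":0},{"dx":0,"dy":0,"dz":0,"rx":0,"ry":0,"rz":0},{"dx":0,"dy":0,"dz":0,"rx":0,"ry":0,"rz":0},{"dx":0,"dy":0,"dz":0,"rx":0,"ry":0,"rz":0},{"dx":0,"dy":0,"dz":0,"rx":0,"ry":0,"rz":0},{"dx":0,"dy":0,"dz":0.02,"rx":0,"ry":0,"rz":0},{"dx":0,"dy":0,"dz":0.05,"rx":0,"ry":0,"rz":0},{"dx":0,"dy":0,"dz":0.09,"rx":0,"ry":0,"rz":0},{"dx":0,"dy":0,"dz":0.13,"rx":0,"ry":0,"rz":0},{"dx":0,"dy":0,"dz":0.15,"rx":0,"ry":0,"rz":0},{"dx":0,"dy":0,"dz":0.15,"rx":0,"ry":0,"rz":0}]' 0.05 15
python3 -c "
from h import *
st()
im,d=grab('side','30'); crop(im,270,210,430,330,5,'pics/c48.png')
im,d=grab('top','30'); crop(im,180,190,340,310,5,'pics/c49.png')
C=cloud('top',d)
rect('knobtop',C,.42,.52,.2,.335,.113,.122)
C=cloud('side',load('side',30)[1]); rect('plate',C,.57,.62,-.25,-.08,.078,.095)"
```

```text
time: 52.82
eef_pos: [0.5861, -0.158, 0.0505]
tool_rot: [1.209, 1.209, -1.209]
force: [-0.3, -0.4, -1.0]
width: 0.0158
t 52.82 tcp [ 0.5861 -0.158   0.0505] yaw_y -0.02 tool x [ 0.  0. -1.] F [-0.3 -0.4 -1. ] M [-0.03 -0.19 -0.02] w 0.0158 q [ 0.28  0.5  -0.16  1.88  0.11  0.77  0.06]
time: 53.73
eef_pos: [0.5883, -0.1584, 0.2059]
tool_rot: [1.212, 1.202, -1.205]
force: [-0.6, 0.3, -0.3]
width: 0.0501
t 53.73 tcp [ 0.5883 -0.1584  0.2059] yaw_y -0.03 tool x [ 0.007 -0.002 -1.   ] F [-0.6  0.3 -0.3] M [-0.02 -0.11  0.01] w 0.0501 q [ 0.3   0.32 -0.17  1.75  0.06  1.06  0.1 ]
knobtop 86 ctr [469.3 260.7] size [21.8 24.1] ang 0.4 zmed 0.1171 mean [0.4691 0.2608]
plate 124 ctr [ 585.4 -157.4] size [61.2 15.9] ang 89.4 zmed 0.0841 mean [ 0.5851 -0.1606]
```

View pics/c48.png

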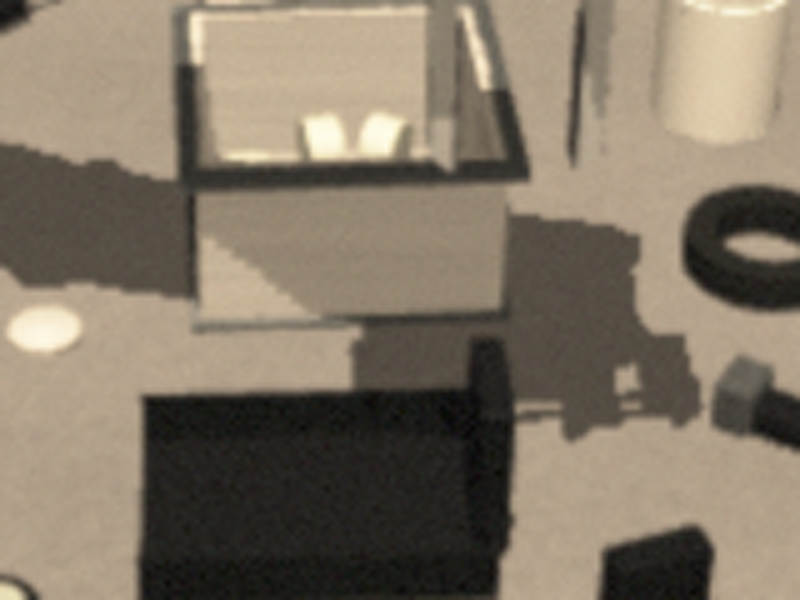

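View pics/c49.png

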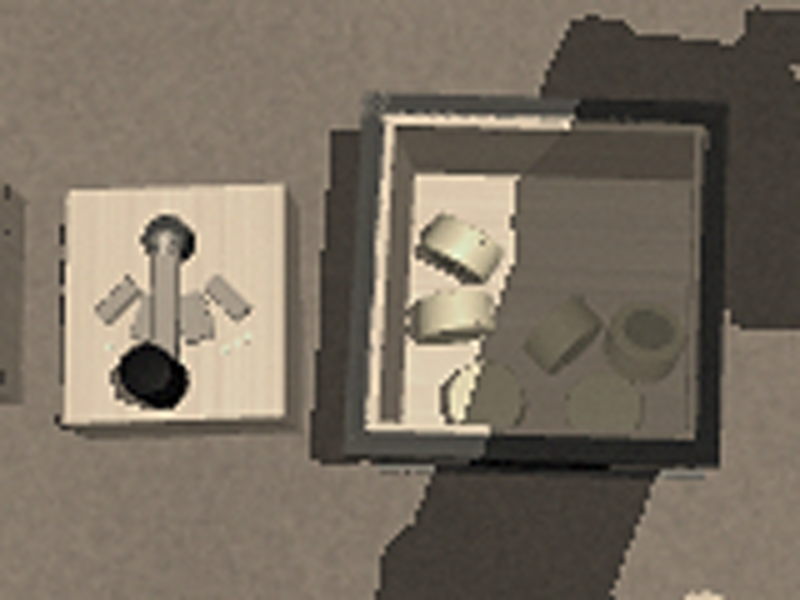

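```bash
python3 -m creep '[{"dx":0,"dy":0.04,"dz":0,"rx":0,"ry":0,"rz":-7},{"dx":-0.1175,"dy":0.4185,"dz":0,"rx":0,"ry":0,"rz":-87},{"dx":-0.1175,"dy":0.4185,"dz":0,"rx":0,"ry":0,"rz":-87},{"dx":-0.1175,"dy":0.4185,"dz":0,"rx":0,"ry":0,"rz":-87},{"dx":-0.1175,"dy":0.4185,"dz":0,"rx":0,"ry":0,"rz":-87},{"dx":-0.1175,"dy":0.4185,"dz":0,"rx":0,"ry":0,"rz":-87},{"dx":-0.1175,"dy":0.4185,"dz":0,"rx":0,"ry":0,"rz":-87},{"dx":-0.1175,"dy":0.4185,"dz":0,"rx":0,"ry":0,"rz":-87},{"dx":-0.1175,"dy":0.4185,"dz":0,"rx":0,"ry":0,"rz":-87},{"dx":-0.1175,"dy":0.4185,"dz":0,"rx":0,"ry":0,"rz":-87},{"dx":-0.1175,"dy":0.4185,"dz":0,"rx":0,"ry":0,"rz":-87},{"dx":-0.1175,"dy":0.4185,"dz":0,"rx":0,"ry":0,"rz":-87},{"dx":-0.1175,"dy":0.4185,"dz":0,"rx":0,"ry":0,"rz":-87},{"dx":-0.1175,"dy":0.4185,"dz":0,"rx":0,"ry":0,"rz":-87},{"dx":-0.1175,"dy":0.4185,"dz":0,"rx":0,"ry":0,"rz":-87},{"dx":-0.1175,"dy":0.4185,"dz":0,"rx":0,"ry":0,"rz":-87},{"dx":-0.1175,"dy":0.4185,"dz":0,"rx":0,"ry":0,"rz":-87},{"dx":-0.1175,"dy":0.4185,"dz":0,"rx":0,"ry":0,"rz":-87}]' 0.05
python3 -c "
from h import *
st()"
```

```text
time: 55.33
eef_pos: [0.4685, 0.26, 0.2001]
tool_rot: [2.194, 0.058, -2.195]
force: [-0.4, -0.2, -0.3]
width: 0.0499
t 55.33 tcp [0.4685 0.26   0.2001] yaw_y -86.95 tool x [-0.001 -0.    -1.   ] F [-0.4 -0.2 -0.3] M [0.06 0.02 0.06] w 0.0499 q [-0.43  0.22 -0.22  1.91  0.06  1.02 -2.2 ]
```

Down to z 0.0885, then grip lightly.

```bash
python3 -m creep '[{"dx":0,"dy":0,"dz":-0.03,"rx":0,"ry":0,"rz":0},{"dx":0,"dy":0,"dz":-0.06,"rx":0,"ry":0,"rz":0},{"dx":0,"dy":0,"dz":-0.085,"rx":0,"ry":0,"rz":0},{"dx":0,"dy":0,"dz":-0.103,"rx":0,"ry":0,"rz":0},{"dx":0,"dy":0,"dz":-0.1115,"rx":0,"ry":0,"rz":0},{"dx":0,"dy":0,"dz":-0.1115,"rx":0,"ry":0,"rz":0},{"dx":0,"dy":0,"dz":-0.1115,"rx":0,"ry":0,"rz":0}]'
python3 -m creep '[{"dx":0,"dy":0,"dz":0,"rx":0,"ry":0,"rz":0},{"dx":0,"dy":0,"dz":0,"rx":0,"ry":0,"rz":0},{"dx":0,"dy":0,"dz":0,"rx":0,"ry":0,"rz":0},{"dx":0,"dy":0,"dz":0,"rx":0,"ry":0,"rz":0},{"dx":0,"dy":0,"dz":0,"rx":0,"ry":0,"rz":0},{"dx":0,"dy":0,"dz":0,"rx":0,"ry":0,"rz":0},{"dx":0,"dy":0,"dz":0,"rx":0,"ry":0,"rz":0}]' 0.02 10
python3 -c "
from h import *
st()"
```

```text
time: 55.92
eef_pos: [0.4688, 0.2605, 0.0894]
tool_rot: [2.195, 0.057, -2.195]
force: [-0.3, 0.1, 0.9]
width: 0.0497
time: 56.5
eef_pos: [0.4687, 0.2612, 0.0897]
tool_rot: [2.196, 0.059, -2.194]
force: [-2.5, 1.5, 7.5]
width: 0.0256
t 56.5 tcp [0.4687 0.2612 0.0897] yaw_y -86.99 tool x [ 0.001  0.001 -1.   ] F [-2.5  1.5  7.5] M [ 0.52  0.53 -0.02] w 0.0256 q [-0.45  0.35 -0.21  2.01  0.1   0.79 -2.24]
```

```bash
python3 -m creep '[{"dx":0.0006,"dy":-0.0064,"dz":0,"rx":0,"ry":0,"rz":5},{"dx":0.0018,"dy":-0.0128,"dz":0,"rx":0,"ry":0,"rz":10},{"dx":0.0035,"dy":-0.0191,"dz":0,"rx":0,"ry":0,"rz":15},{"dx":0.0057,"dy":-0.0251,"dz":0,"rx":0,"ry":0,"rz":20},{"dx":0.0085,"dy":-0.031,"dz":0,"rx":0,"ry":0,"rz":25},{"dx":0.0134,"dy":-0.0389,"dz":0,"rx":0,"ry":0,"rz":32},{"dx":0.0134,"dy":-0.0389,"dz":0,"rx":0,"ry":0,"rz":32},{"dx":0.0134,"dy":-0.0389,"dz":0,"rx":0,"ry":0,"rz":32}]' 0.02 15
python3 -c "
from h import *
st()"
python3 -m creep '[{"dx":0,"dy":0,"dz":0,"rx":0,"ry":0,"rz":0},{"dx":0,"dy":0,"dz":0,"rx":0,"ry":0,"rz":0},{"dx":0,"dy":0,"dz":0,"rx":0,"ry":0,"rz":0},{"dx":0,"dy":0,"dz":0,"rx":0,"ry":0,"rz":0},{"dx":0,"dy":0,"dz":0,"rx":0,"ry":0,"rz":0},{"dx":0,"dy":0,"dz":0.03,"rx":0,"ry":0,"rz":0},{"dx":0,"dy":0,"dz":0.06,"rx":0,"ry":0,"rz":0},{"dx":0,"dy":0,"dz":0.1,"rx":0,"ry":0,"rz":0},{"dx":0,"dy":-0.03,"dz":0.13,"rx":0,"ry":0,"rz":0},{"dx":0,"dy":-0.07,"dz":0.15,"rx":0,"ry":0,"rz":0},{"dx":0,"dy":-0.11,"dz":0.15,"rx":0,"ry":0,"rz":0},{"dx":0,"dy":-0.15,"dz":0.15,"rx":0,"ry":0,"rz":0},{"dx":0,"dy":-0.19,"dz":0.15,"rx":0,"ry":0,"rz":0},{"dx":0,"dy":-0.23,"dz":0.15,"rx":0,"ry":0,"rz":0},{"dx":0,"dy":-0.27,"dz":0.15,"rx":0,"ry":0,"rz":0},{"dx":0,"dy":-0.31,"dz":0.15,"rx":0,"ry":0,"rz":0},{"dx":0,"dy":-0.35,"dz":0.15,"rx":0,"ry":0,"rz":0},{"dx":0,"dy":-0.39,"dz":0.15,"rx":0,"ry":0,"rz":0},{"dx":0,"dy":-0.43,"dz":0.15,"rx":0,"ry":0,"rz":0},{"dx":0,"dy":-0.45,"dz":0.15,"rx":0,"ry":0,"rz":0}]' 0.05 15
python3 -c "
from h import *
st()
im,d=grab('top','31'); crop(im,120,190,340,310,3.6,'pics/c50.png')
C=cloud('top',d)
rect('knobtop',C,.42,.52,.18,.335,.113,.122)
im,d=grab('side','31')"
```

```text
time: 57.17
eef_pos: [0.4836, 0.2231, 0.0898]
tool_rot: [1.877, 0.593, -1.869]
force: [6.7, 8.0, -2.3]
width: 0.0255
t 57.17 tcp [0.4836 0.2231 0.0898] yaw_y -54.96 tool x [ 0.003  0.003 -1.   ] F [ 6.7  8.  -2.3] M [ 1.82 -1.52  0.06] w 0.0255 q [-0.29  0.35 -0.32  2.02  0.15  0.79 -1.65]
time: 58.83
eef_pos: [0.4808, -0.2332, 0.239]
tool_rot: [1.874, 0.586, -1.875]
force: [0.1, 0.1, -0.3]
width: 0.0497
t 58.83 tcp [ 0.4808 -0.2332  0.239 ] yaw_y -55.24 tool x [-0.    -0.001 -1.   ] F [ 0.1  0.1 -0.3] M [-0.04  0.04  0.01] w 0.0497 q [ 0.3   0.17  0.03  1.88 -0.    1.09 -0.63]
knobtop 86 ctr [483.  221.7] size [21.9 23.5] ang 7.4 zmed 0.1174 mean [0.4836 0.2223]
```

View pics/c50.png

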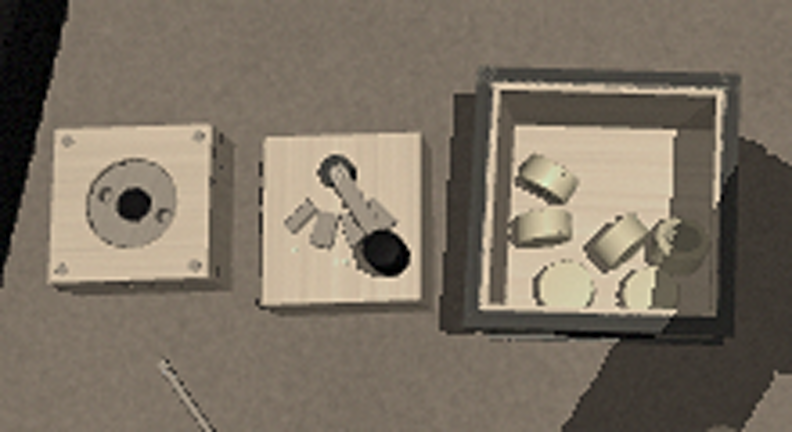

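View pics/side31.png

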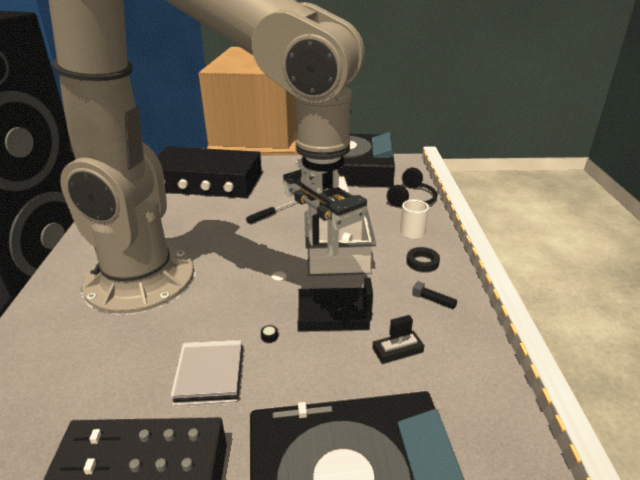

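View pics/top31.png

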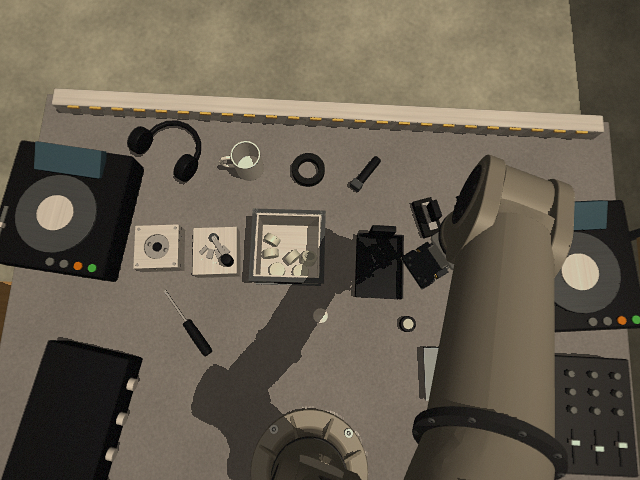

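```bash
python3 -c "
from h import *
print(r.job_done()); st()"
```

```text
the job is handed in; nothing more can be done
None
the job is handed in; nothing more can be done
```

The refill is done and handed in, at about 59 s of the 210 s allowed; no verdict was reported.

**What I did**
1. Turned the lock ring anticlockwise with the spanner until the turning moment jumped to 1.5 N m.
2. Put the spanner back in its rest.
3. Threw the lever into the two-dot notch.
4. Gathered all four stray pucks into the tray beside the two already there. One of them was knocked aside partway through, so I measured it again before picking it up.
5. Tipped the tray into the hopper and stood it back on the bench.
6. Threw the lever into the three-dot notch.

**What the last checks showed**
- **Ring:** its holes lie at 73.6° and started at 8°. Measured from the module's sides that is about 1.19 rad, against a stop at 1.2.
- **Pucks:** the last top picture shows all six in the hopper and none on the bench.
- **Tray:** empty, with its plate top at 84 mm where 85 mm is expected, so it is standing flat.
- **Spanner:** upright in its rest.
- **Lever:** the two throws moved the knob 42 mm and 41 mm, where 40.7 mm is expected, and their directions differ by 0.557 rad, where 0.55 is expected. That puts the lever in the three-dot notch.
- **Bystanders:** the mug, tape, torch, adaptor and black look-alike puck look unmoved in the last pictures. The disc cases are in view only in part from above.

**Small disagreements:** the two cameras differed by 1 to 3 mm on some points, and one grip on the knob read about 8 N upward. Nothing else disagreed, and no check failed.

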